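# Load the beam test box, fold its lid stay and start the test

### The arm

A 6-joint arm with a two-finger parallel gripper is mounted at the origin on the work surface. World frame = base frame: x ahead of the robot, y to its left, z up, the work surface at z = 0. Lengths are in mm, angles in rad, forces in N, time in s.
With the tool pointing down it reaches from about 350 to 875 mm from the base axis. Payload 4.2 kg.
Tool frame: the origin (TCP) lies midway between the tips of the shut fingers; the grasp point (between the pads) lies 19 mm behind it; z points along the fingers, y is the direction in which the jaws open and shut (so a half turn about z gives the same grasp; the last joint's range is limited). The gripper opens to 85 mm and grips with 20 to 120 N. Pads are 22 mm wide; open, the fingers measure 114 mm over their backs; the gripper's body (76 mm by 85 mm) begins 54 mm behind the grasp point. The pads swing forward as they close: fully open they stand 13 mm farther back than shut.
Start: joints at [-0.998, 0.385, 0.008, 0, -1.194, -0.259], TCP at [192.937, -594.453, 231.312] pointing down, gripper open.
Joint ranges: [-3.14, 3.14], [-1.21, 2.06], [-1.07, 1.41], [-3.16, 2.05], [-2.99, -0.16], [-3.1, 3.1]. Speed limits (rad/s): [2.79, 2.79, 3.14, 3.14, 3.14, 3.14].

### API

Orientations are given as a unit quaternion [x, y, z, w].
In Python, from bench import arm gives the robot as it stands. The module is installed in compiled form; this text tells all that it offers.
- The arm moves only by the tool drive_tool, never from a script. Its argument "moves" is a list that holds one entry, the list of rows, each a list of 7 numbers: the opening, from 0 (shut) to 1 (fully open), then the shift along the tool's x, y, z in m, then the turn, a rotation vector about the tool's x, y, z in rad. In form: [[[hand, dx, dy, dz, wx, wy, wz], ...]]. A call has 1 to 20 rows; each row shifts and turns the pose as measured when the row begins, along the tool's axes as they then stand; what a row does not reach is not made up. A row lasts 1/10 s, in which the tool goes at most 50 mm and 8.59 degrees, less where a joint would pass 70% of its speed; a pose out of reach is approached as far as the arm can. A call with a gripper value outside its range is refused whole. The fingers move at their own pace and stop on an object; the grip force is fixed at half the most. Time passes only in rows, so rows that do not move let the fingers close. It gives the time, the measured TCP pose, the force and the opening at its end, in the units of the state.
- arm.read_state(): the state, without advancing time (a new reading comes with each control period).
- arm.get_image(name): name is "scene" or "side" or "wrist"; returns (picture, depth): 420x560x3 uint8, red, green, blue; 420x560 float32, mm along the optical axis (not along the pixel's ray), 0 where there is no reading.
- arm.camera_params(name): a dict with "fov_y" (degrees; the focal length in pixels is half the picture's height over the tangent of half this angle, whatever the lens; pixels are square), "cx", "cy" (the principal point, pixels), "world_from_camera" (4x4, takes a point from camera to world coordinates); the wrist camera has in their place "T_tool_cam" (4x4, takes a point from camera to tool coordinates, whose origin is the TCP and whose axes are the flange's). Camera axes: x right, y down, z forward; pixel columns grow to the right and rows downward; lengths in mm; the calibration is good to about 2 mm. A picture is of the moment at which its call begins: read the wrist's pose just before it. camera_params takes no time and is no camera call.
- arm.job_done(): hands the job in, once; it reports no verdict.
The state is a dict: "clock": time; "joints": joint angles; "joint_vel": joint speeds; "joint_efforts": joint torques, N m; "position": TCP position; "ee_rot": TCP orientation; "contact_force": force on the tool from outside, world axes, zero at the start; "wrist_torque": the same for the moment, N m; "gripper_width": finger opening in mm.
Only numpy, scipy, OpenCV 4.12 (cv2) and the standard library are available. Lean on these libraries where they do the work, as an engineer would, in place of code of your own. Each camera call takes 0.05 s, during which the arm holds its last target.

### The job

Get the light-guard test box ready and start it: stand every glass cell that is out on the bench upright and fully home in a nest of its own in the row that has the lamp head at its end, turned so that its clear faces lie square across the light path. When all are in, press the knee of the locked lid stay to break it, lower the lid gently until it is fully shut, then press the start button all the way and let it go. Do not shift the jar, tape, screwdriver or steel rule on the bench.

Things in the scene. Friction and masses are not known exactly. Their poses are not given: they have to be found in the camera images.
- tester: Test box, fixed: open-topped grey sheet-metal box 230 x 215 mm, 85 mm high, walls 6 mm. Origin: centre of its underside, on the bench; z up. Its own +y side has the lid hinge, its -y end wall the lamp head and blanking plate, its -x side (to the robot) the folding stay. Inside: a closed deck 60 mm high at x -109 to -39 mm, then two rows of four nests, each row along the box's y.
- box_near_row (a point): Near row of nests, at box-frame x = +7 mm: point at nest-floor height (10 mm above the bench), level with the box's centre in y; axes as the box. Nests at y = +52.5, +10.5, -31.5 and -73.5 mm from it. Each is a square pocket 33 x 33 mm, 12 mm deep (mouth 22 mm above the bench), slightly chamfered.
- box_far_row (a point): Far row of four nests, at box-frame x = +67 mm, same nests at the same y as the near row; point and axes likewise.
- lamp: Lamp head: black finned block 44 mm wide, 54 mm long, 66 mm high, fixed outside the box's -y end wall at the end of the near or the far row (differs by start). Origin at bench height, in the wall's outer face, on the row's centre line; its y axis (parallel to the box's y) is the light path along the row, 38 mm above the bench. The lit nests lie at x = 0, y = 34, 76, 118, 160 mm in this frame.
- blank: Blanking plate: flat steel plate 44 mm wide, 4 mm thick, 66 mm high, fixed over the end of the other row, the one without light. Origin as for the lamp.
- cell0_mid (a point): Glass cell (3 or 4 are out, None if absent): 30 x 30 mm, 50 mm high, 0.1 kg, aluminium foot and cap; two opposite sides black, the other two clear glass. Point at its centre, 25 mm above its underside; y axis through the clear faces (as the dark line on the cap), x through the black ones. Stands on the bench at any yaw. Hold it by the black faces: in the row the clear ones leave no finger room.
- cell1_mid (a point): Glass cell (3 or 4 are out, None if absent): 30 x 30 mm, 50 mm high, 0.1 kg, aluminium foot and cap; two opposite sides black, the other two clear glass. Point at its centre, 25 mm above its underside; y axis through the clear faces (as the dark line on the cap), x through the black ones. Stands on the bench at any yaw. Hold it by the black faces: in the row the clear ones leave no finger room.
- cell2_mid (a point): Glass cell (3 or 4 are out, None if absent): 30 x 30 mm, 50 mm high, 0.1 kg, aluminium foot and cap; two opposite sides black, the other two clear glass. Point at its centre, 25 mm above its underside; y axis through the clear faces (as the dark line on the cap), x through the black ones. Stands on the bench at any yaw. Hold it by the black faces: in the row the clear ones leave no finger room.
- cell3_mid (a point): Glass cell (3 or 4 are out, None if absent): 30 x 30 mm, 50 mm high, 0.1 kg, aluminium foot and cap; two opposite sides black, the other two clear glass. Point at its centre, 25 mm above its underside; y axis through the clear faces (as the dark line on the cap), x through the black ones. Stands on the bench at any yaw. Hold it by the black faces: in the row the clear ones leave no finger room.
- lid (a joint): Lid hinge angle in rad: 0 fully open (leaning 10 degrees back past upright, held by the locked stay), 1.75 fully shut. The lid stays where it is left (stiff hinge, 0.45 N m). It cannot be lowered until the stay is broken.
- lid_hinge (a point): Middle of the lid's hinge line, at the rim of the box's +y side, 85 mm above the bench; axes as the box. The hinge line runs along the box's x; the lid comes down towards the box's -y.
- lid_edge (a point): Middle of the lid's free edge, on its outer face (on top when shut), 215 mm from the hinge. The lid is a plate 232 mm long along the hinge, 217 mm wide, 8 mm thick; open, its free edge is about 300 mm above the bench and its outer face looks to the box's +y side, from where it can be pushed over with shut fingers and then down.
- knee_pad (a point): Top of the rubber press roller (18 mm diameter, 30 mm long along the box's x) at the knee of the stay: two 95 mm steel links in an upright plane 8 mm outside the box's -x wall, from a pivot on the wall (box y -12.5, z 65 mm) up to the lid's edge, locked just past straight. Pressed down 12 to 20 mm (8 to 12 N) the knee folds down and to the hinge side (+y) and stays so.
- stay_knee (a joint): Fold angle of the stay's knee in rad: 0 locked, broken for certain above 0.2, about 2.9 with the lid shut.
- start (a joint): Travel of the start button in m: 0 up, 0.006 fully down; springs back; about 5 N.
- start_top (a point): Centre of the top of the black start button (28 mm diameter), on a small grey housing fixed to the bench to the left of the box; pressed straight down.
- jar: Bystander: closed jar, 56 mm diameter, 60 mm high; origin under its centre.
- tape: Bystander: roll of grey tape lying flat, 90 mm diameter, 24 mm high; origin under its centre.
- screwdriver: Bystander: screwdriver lying on the bench, along its x axis; origin under its middle.
- rule: Bystander: flat steel rule 150 x 19 x 4 mm lying among the cells, along its x axis; origin under its centre.
Not all that is in view belongs to the job. Leave any blue, pink or red look-alike of the part that bears cell3_mid alone.

How it is judged (in metres and radians):
On the way, in this order (a step that is already met when the one before it is completed fails the run):
1. every cell that is out stands home in a nest of the lit row, clear faces across the light path, and is let go (x of cell0_mid in the frame of lamp between -0.005 and 0.005 m and y of cell0_mid in the frame of lamp between 0.02 and 0.175 m and z of each of cell0_mid, cell1_mid, cell2_mid, cell3_mid in the frame of lamp below 0.039 m and angle between each of cell0_mid, cell1_mid, cell2_mid, cell3_mid's own z axis and vertical below 0.1 rad and angle between the y axis of each of cell0_mid, cell1_mid, cell2_mid, cell3_mid and the y axis of lamp, either way round below 0.14 rad and x of cell1_mid in the frame of lamp between -0.005 and 0.005 m and y of cell1_mid in the frame of lamp between 0.02 and 0.175 m and x of cell2_mid in the frame of lamp between -0.005 and 0.005 m and y of cell2_mid in the frame of lamp between 0.02 and 0.175 m and x of cell3_mid in the frame of lamp between -0.005 and 0.005 m and y of cell3_mid in the frame of lamp between 0.02 and 0.175 m and contact force between the fingers and cell0 below 0.1 N and contact force between the fingers and cell1 below 0.1 N and contact force between the fingers and cell2 below 0.1 N and contact force between the fingers and cell3 below 0.1 N), for 0.2 s.
2. the lid stay is broken at its knee while the lid is still up (value of joint stay_knee above 0.2 rad and value of joint lid below 0.5 rad), for 0.1 s.
3. the lid is fully shut (value of joint lid above 1.7 rad), for 0.2 s.
4. the start button is pressed all the way (value of joint start above 0.005 m), for 0.05 s.
At the end, for the whole second after the job is handed in: Every cell out stands in a nest of the lit row: within 5 mm of the light path sideways, underside within 4 mm of the nest floor, upright within 0.1 rad, y axis within 0.14 rad of the light path, at rest; lid shut (above 1.70 rad); start button pressed and up again (under 2 mm) (x of cell0_mid in the frame of lamp between -0.005 and 0.005 m and y of cell0_mid in the frame of lamp between 0.02 and 0.175 m and z of each of cell0_mid, cell1_mid, cell2_mid, cell3_mid in the frame of lamp below 0.039 m and angle between each of cell0_mid, cell1_mid, cell2_mid, cell3_mid's own z axis and vertical below 0.1 rad and angle between the y axis of each of cell0_mid, cell1_mid, cell2_mid, cell3_mid and the y axis of lamp, either way round below 0.14 rad and linear speed of each of cell0, cell1, cell2, cell3 below 0.02 m/s and x of cell1_mid in the frame of lamp between -0.005 and 0.005 m and y of cell1_mid in the frame of lamp between 0.02 and 0.175 m and x of cell2_mid in the frame of lamp between -0.005 and 0.005 m and y of cell2_mid in the frame of lamp between 0.02 and 0.175 m and x of cell3_mid in the frame of lamp between -0.005 and 0.005 m and y of cell3_mid in the frame of lamp between 0.02 and 0.175 m and value of joint lid above 1.7 rad and value of joint start below 0.002 m); the robot touches nothing.
It fails at once if the lid is slammed (closing faster than 2 rad/s) (velocity of joint lid above 2 rad/s).
It fails at once if the jar is shifted by more than 40 mm (distance of jar from where it was at the start of the episode above 0.04 m).
It fails at once if the tape is shifted by more than 40 mm (distance of tape from where it was at the start of the episode above 0.04 m).
It fails at once if the screwdriver is shifted by more than 40 mm (distance of screwdriver from where it was at the start of the episode above 0.04 m).
It fails at once if the rule is shifted by more than 40 mm (distance of rule from where it was at the start of the episode above 0.04 m).
Of cell0, cell1, cell2, cell3 only 3 to 4 are there at a start; the rules pass over those that are not, and their reading is None.
At some moment in a run one of cell0, cell1, cell2, cell3 may be knocked a few centimetres aside while the robot is not near it.
It also fails if it takes over 208 s, if anything falls off the work surface, if the arm or the gripper's body presses on something with over 40 N, if the wrist force passes 120 N, or if a joint passes its speed limit or range.

## Working session

There is one attempt and no reset: what is moved stays moved. The work goes in short steps, Python scripts to look and compute and a tool call to move; the robot and the scene stay as the last step left them, time stands still between calls to the robot, and variables do not carry over. Pictures are saved under pics/ and viewed, and the job is handed in when it is done.

Besides the shell and the picture viewer there is one more tool, called after "Emit:" in YAML: its name, and indented under it one key for each argument. drive_tool: Moves the arm, as the interface text tells. Its arguments: {"type":"object","properties":{"moves":{"type":"array","items":{"type":"array","items":{"type":"array","items":{"type":"number"}}}}},"required":["moves"]}

```bash
ls; mkdir -p pics; python3 - <<'E'
from bench import arm
import cv2,numpy as np
s=arm.read_state();print(s)
for n in("scene","side","wrist"):
    im,d=arm.get_image(n);cv2.imwrite(f"pics/{n}0.png",im[:,:,::-1]);np.save(f"pics/{n}0.npy",d)
    print(n,arm.camera_params(n))
E
```

```text
pics
{'clock': 0.0, 'joints': array([-9.98424666e-01,  3.85565921e-01,  6.60747356e-03, -5.36424506e-04,
       -1.19399135e+00, -2.58604353e-01]), 'joint_vel': array([ 0.00155656, -0.00027477,  0.00215227,  0.00063976, -0.00071978,
        0.00052483]), 'joint_efforts': array([-6.61009312e-05, -3.92284834e+01,  1.88397521e+01,  4.18626890e+00,
       -4.74471730e-03,  1.72896875e-05]), 'position': array([ 192.74740864, -593.91138367,  230.20319529]), 'ee_rot': array([-1.56143058e-01,  9.87733833e-01,  1.08574660e-03, -2.06529118e-04]), 'contact_force': array([-0.1179754 ,  1.03989765,  0.7009651 ]), 'wrist_torque': array([ 0.02668651,  0.02372397, -0.04347758]), 'gripper_width': 85.27477092072687}
scene {'fov_y': 44.319883710672975, 'cx': 277.1101461179436, 'cy': 210.2152786174437, 'world_from_camera': array([[-2.41247508e-01,  5.80663524e-01, -7.77579264e-01,
         1.54947462e+03],
       [ 9.70463438e-01,  1.43855224e-01, -1.93665664e-01,
         2.35307994e+02],
       [-5.95747359e-04, -8.01333605e-01, -5.98217434e-01,
         9.44478403e+02],
       [ 0.00000000e+00,  0.00
[... 248 characters left out ...]

       [-2.24547779e-01, -6.39865488e-01,  7.34949285e-01,
        -1.16100052e+03],
       [-1.09090051e-03, -7.54043935e-01, -6.56823076e-01,
         1.21584966e+03],
       [ 0.00000000e+00,  0.00000000e+00,  0.00000000e+00,
         1.00000000e+00]])}
wrist {'fov_y': 67.79994716303146, 'cx': 276.78588336487616, 'cy': 205.15149553444604, 'T_tool_cam': array([[-1.44797785e-04, -9.44022693e-01, -3.29880484e-01,
         8.40659222e+01],
       [ 9.99999880e-01, -2.90747231e-04,  3.93094539e-04,
         1.66764719e-01],
       [-4.67002002e-04, -3.29880388e-01,  9.44022623e-01,
        -1.42486927e+02],
       [ 0.00000000e+00,  0.00000000e+00,  0.00000000e+00,
         1.00000000e+00]])}
```

View pics/scene0.png

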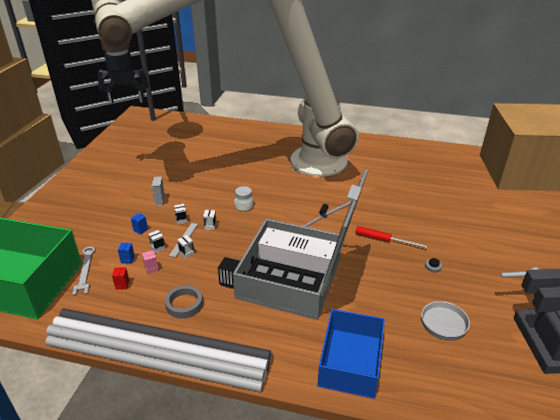

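View pics/side0.png

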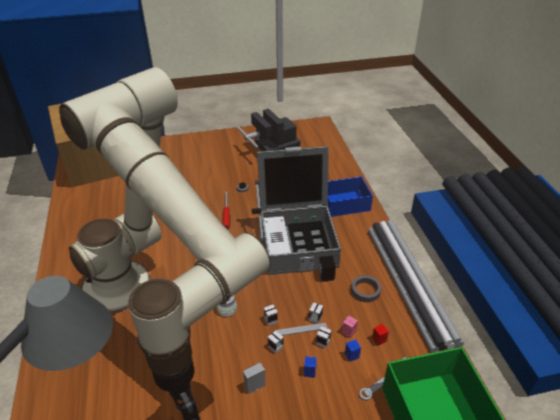

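View pics/wrist0.png

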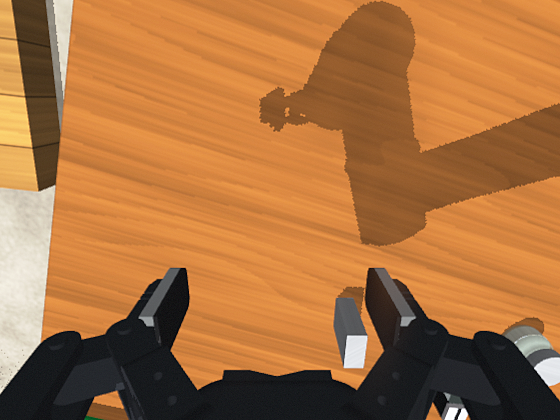

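```bash
python3 - <<'E'
import cv2
a=cv2.imread("pics/scene0.png")
cv2.imwrite("pics/c1.png",cv2.resize(a[160:310,100:300],None,fx=4,fy=4,interpolation=cv2.INTER_CUBIC))
cv2.imwrite("pics/c2.png",cv2.resize(a[160:310,220:420],None,fx=4,fy=4,interpolation=cv2.INTER_CUBIC))
b=cv2.imread("pics/side0.png")
cv2.imwrite("pics/c3.png",cv2.resize(b[280:400,200:400],None,fx=4,fy=4,interpolation=cv2.INTER_CUBIC))
cv2.imwrite("pics/c4.png",cv2.resize(b[140:290,210:380],None,fx=4,fy=4,interpolation=cv2.INTER_CUBIC))
E
```

```text
(no output)
```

View pics/c1.png

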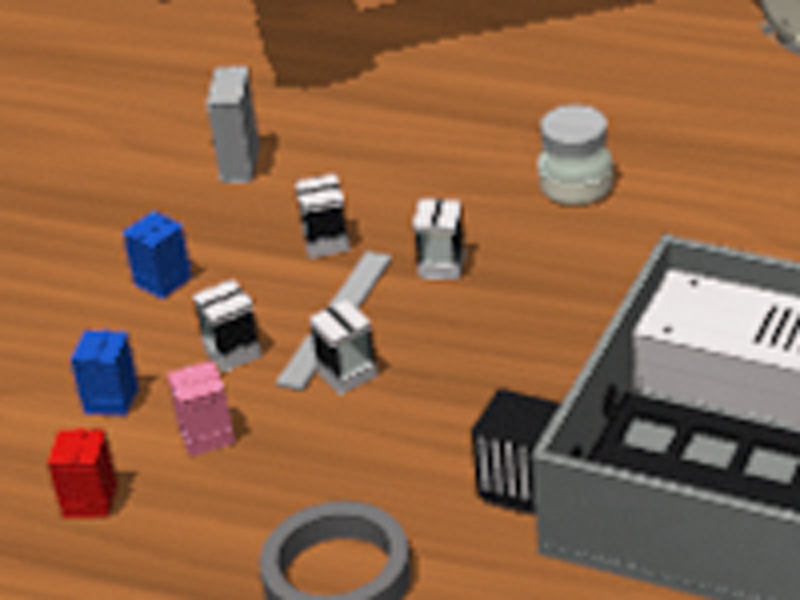

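View pics/c2.png

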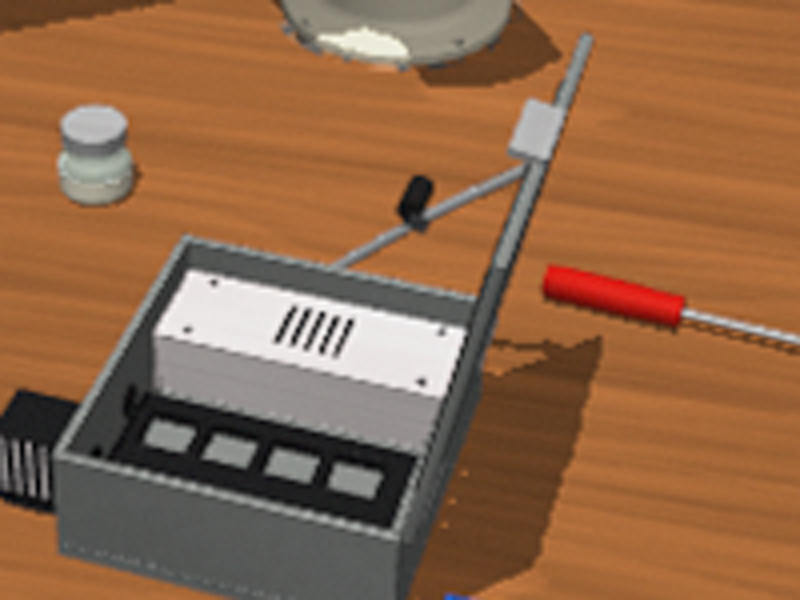

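View pics/c3.png

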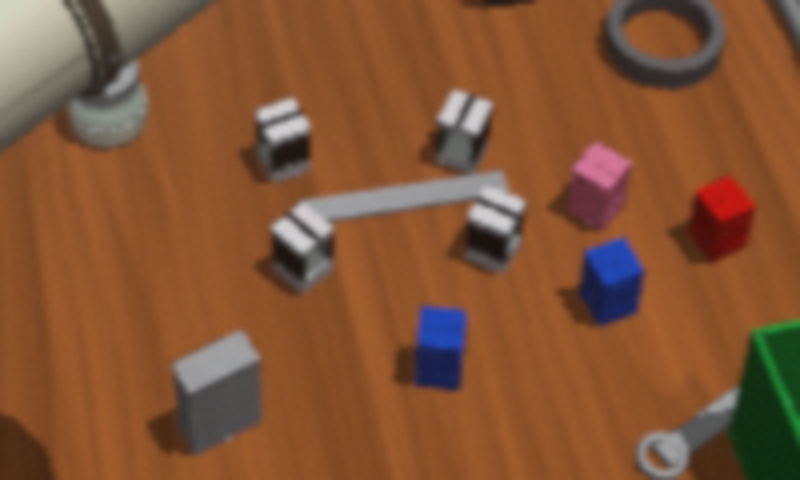

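View pics/c4.png

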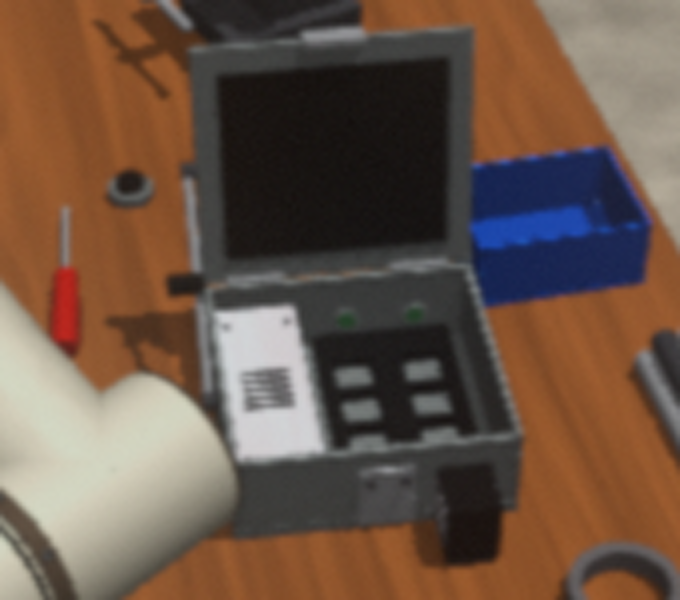

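```bash
cat > h.py <<'E'
import numpy as np,cv2
from bench import arm
from scipy.spatial.transform import Rotation as Rr
P={n:arm.camera_params(n) for n in("scene","side","wrist")}
def K(n):
    p=P[n];f=210/np.tan(np.radians(p["fov_y"]/2));return f,p["cx"],p["cy"]
def tcp(s=None):
    s=s or arm.read_state();T=np.eye(4);T[:3,:3]=Rr.from_quat(s["ee_rot"]).as_matrix();T[:3,3]=s["position"];return T
def wc(n,T=None): return P[n]["world_from_camera"] if n!="wrist" else T@P["wrist"]["T_tool_cam"]
def ray(n,u,v,T=None):
    f,cx,cy=K(n);M=wc(n,T);d=M[:3,:3]@np.array([(u-cx)/f,(v-cy)/f,1]);return M[:3,3],d
def atz(n,u,v,z,T=None):
    o,d=ray(n,u,v,T);return o+d*(z-o[2])/d[2]
def dep(n,u,v,D,T=None):
    o,d=ray(n,u,v,T);return o+d*D[int(round(v)),int(round(u))]
def proj(n,p,T=None):
    f,cx,cy=K(n);q=np.linalg.inv(wc(n,T))@np.append(p,1);return cx+f*q[0]/q[2],cy+f*q[1]/q[2]
def snap(n,name):
    T=tcp();im,d=arm.get_image(n);cv2.imwrite(f"pics/{name}.png",im[:,:,::-1]);np.save(f"pics/{name}.npy",d);np.save(f"pics/{name}_T.npy",T);return im,d,T
def load(name): return cv2.imread(f"pics/{name}.png"),np.load(f"pics/{name}.npy"),np.load(f"pics/{name}_T.npy")
E
python3 - <<'E'
from h import *
np.set_printoptions(precision=1,suppress=True)
o=lambda x,y,ox,oy:(ox+x/4,oy+y/4)
for k,(x,y) in dict(A=(321,185),B=(439,212),C=(222,297),D=(341,325)).items(): print(k,atz("scene",*o(x,y,100,160),50))
for k,(x,y) in dict(A=(284,116),B=(465,108),C=(300,225),D=(496,208)).items(): print("s",k,atz("side",*o(x,y,200,280),50))
for k,(x,y,z) in dict(rimNE=(187,237,85),rimSW=(60,455,85),rimSE=(402,538,85),hingeN=(480,300,85),knee=(418,187,160),button=(432-0,0,30)).items(): print(k,atz("scene",*o(x,y,220,160),z))
print("button",atz("scene",434,263,30),atz("side",*o(129,183,210,140),30))
for k,(x,y) in dict(rimnl=(240,455),rimnr=(522,432)).items(): print("s",k,atz("side",*o(x,y,210,140),85))
E
```

```text
A [ 436.2 -334.5   50. ]
B [ 446.5 -239.3   50. ]
C [ 573.1 -350.1   50. ]
D [ 581.2 -260.    50. ]
s A [ 445.8 -244.    50. ]
s B [ 573.8 -266.2   50. ]
s C [ 437.4 -337.9   50. ]
s D [ 571.2 -354.5   50. ]
rimNE [479.  -60.4  85. ]
rimSW [703.  -79.4  85. ]
rimSE [721. 131.  85.]
hingeN [498. 143.  85.]
knee [486.1  95.8 160. ]
button [41.4 38.6 30. ]
button [485.7 391.7  30. ] [462.6 368.5  30. ]
s rimnl [481.6 -60.4  85. ]
s rimnr [701.4 -85.5  85. ]
```

Emit:
drive_tool:
  moves:
    - [[1, 0, 0, 0, 0, 0, -0.146], [1, 0, 0, 0, 0, 0, -0.146], [1, 0, 0, 0, 0, 0, -0.146], [1, 0, 0, 0, 0, 0, -0.146], [1, 0, 0, 0, 0, 0, -0.146], [1, 0, 0, 0, 0, 0, -0.146], [1, 0, 0, 0, 0, 0, -0.146], [1, 0, 0, 0, 0, 0, -0.146], [1, 0, 0, 0, 0, 0, 0]]

```text
clock: 1.05
position: [192.1, -591.8, 226.0]
ee_rot: [-0.687, 0.726, 0.005, 0.002]
contact_force: [0.0, 0.9, 0.8]
gripper_width: 85.2
```

```bash
cat >> h.py <<'E'
def yaw(T): return np.degrees(np.arctan2(T[1,0],T[0,0]))
def plan(p,yawdeg=None,step=0.045,n=None):
    """print turn (rotvec in tool) and shift in tool axes AFTER turn, with rows needed"""
    T=tcp();R=T[:3,:3]
    if yawdeg is None: yawdeg=yaw(T)
    y=np.radians(yawdeg);X=np.array([np.cos(y),np.sin(y),0]);Z=np.array([0,0,-1.]);G=np.c_[X,np.cross(Z,X),Z]
    rv=Rr.from_matrix(R.T@G).as_rotvec()
    d=(np.array(p)-T[:3,3])/1000; s=G.T@d; s0=R.T@d
    nr=max(1,int(np.ceil(np.linalg.norm(rv)/0.145)));ns=n or max(1,int(np.ceil(np.linalg.norm(d)/step)))
    print("turn",np.round(rv,4),"rows",nr,"->",np.round(rv/nr,4));print("shift",np.round(s,4),"rows",ns,"->",np.round(s/ns,4), "| in current axes",np.round(s0,4)); print("at",np.round(T[:3,3],1),"yaw",round(yaw(T),2))
E
python3 - <<'E'
from h import *
plan([500,-300,230],-95)
E
```

```text
turn [0.0044 0.0096 0.0317] rows 1 -> [0.0044 0.0096 0.0317]
shift [-0.3176 -0.2813 -0.004 ] rows 10 -> [-0.0318 -0.0281 -0.0004] | in current axes [-0.3085 -0.2912 -0.0023]
at [ 192.1 -591.8  226. ] yaw -93.18
```

Emit:
drive_tool:
  moves:
    - [[1, 0, 0, 0, 0.0044, 0.0096, 0.032], [1, -0.032, -0.028, -0.001, 0, 0, 0], [1, -0.032, -0.028, -0.001, 0, 0, 0], [1, -0.032, -0.028, -0.001, 0, 0, 0], [1, -0.032, -0.028, -0.001, 0, 0, 0], [1, -0.032, -0.028, -0.001, 0, 0, 0], [1, -0.032, -0.028, -0.001, 0, 0, 0], [1, -0.032, -0.028, -0.001, 0, 0, 0], [1, -0.032, -0.028, -0.001, 0, 0, 0], [1, -0.032, -0.028, -0.001, 0, 0, 0], [1, -0.032, -0.028, -0.001, 0, 0, 0], [1, 0, 0, 0, 0, 0, 0]]

```text
clock: 2.25
position: [515.9, -293.9, 233.1]
ee_rot: [-0.657, 0.754, 0.002, 0.0]
contact_force: [-0.8, -0.5, -0.7]
gripper_width: 85.5
```

```bash
python3 - <<'E'
from h import *
im,d,T=snap("wrist","w1")
print(T.round(3))
E
```

```text
[[-1.37000e-01 -9.91000e-01 -2.00000e-03  5.15856e+02]
 [-9.91000e-01  1.37000e-01  3.00000e-03 -2.93912e+02]
 [-2.00000e-03  2.00000e-03 -1.00000e+00  2.33121e+02]
 [ 0.00000e+00  0.00000e+00  0.00000e+00  1.00000e+00]]
```

View pics/w1.png

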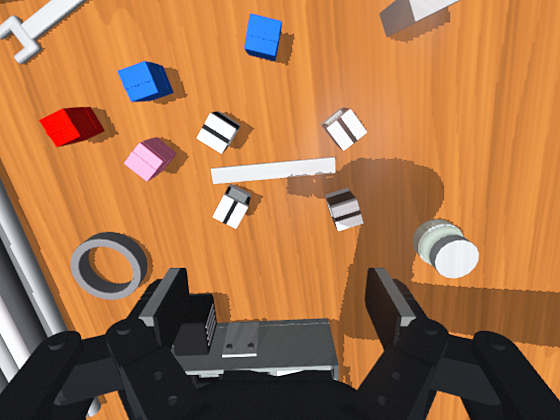

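```bash
python3 - <<'E'
from h import *
a=cv2.imread("pics/w1.png")
cv2.imwrite("pics/w1c.png",cv2.resize(a[95:245,190:380],None,fx=4,fy=4,interpolation=cv2.INTER_CUBIC))
E
```

```text
(no output)
```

View pics/w1c.png

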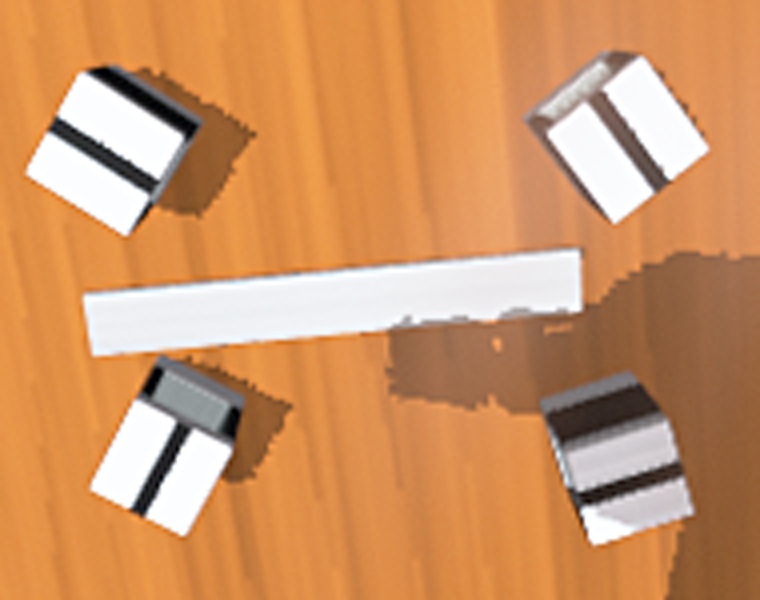

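```bash
python3 - <<'E'
from h import *
np.set_printoptions(precision=1,suppress=True)
T=np.load("pics/w1_T.npy")
c=dict(TL=([(86,72),(190,138),(128,235),(27,173)],[(52,125),(152,187)]),TR=([(547,135),(643,57),(708,150),(616,222)],[(597,95),(660,188)]),
BL=([(143,398),(237,444),(184,537),(91,489)],[(183,428),(140,512)]),BR=([(560,455),(662,415),(693,512),(597,545)],[(580,497),(682,468)]))
for k,(q,l) in c.items():
    w=np.array([atz("wrist",190+x/4,95+y/4,50,T) for x,y in q]);e=np.array([atz("wrist",190+x/4,95+y/4,50,T) for x,y in l])
    d=e[1]-e[0]; print(k,w.mean(0),"sides",[round(np.linalg.norm(w[i]-w[(i+1)%4]),1) for i in range(4)],"yawline",round(np.degrees(np.arctan2(d[1],d[0])),1))
d=np.load("pics/w1.npy");print(dep("wrist",190+260/4,95+310/4,d,T),dep("wrist",216,131,d,T))
E
```

```text
TL [ 570.5 -349.4   50. ] sides [np.float64(30.0), np.float64(30.1), np.float64(29.6), np.float64(30.1)] yawline 139.7
TR [ 438.5 -334.5   50. ] sides [np.float64(29.7), np.float64(29.2), np.float64(28.8), np.float64(29.2)] yawline 119.6
BL [ 572.1 -263.6   50. ] sides [np.float64(28.5), np.float64(32.2), np.float64(29.3), np.float64(31.1)] yawline 54.3
BR [ 444.5 -241.4   50. ] sides [np.float64(29.7), np.float64(30.8), np.float64(28.3), np.float64(29.8)] yawline -170.6
[ 543.2 -293.7    3.7] [ 570.9 -352.3   49.8]
```

```bash
python3 - <<'E'
from h import *
plan([662,30,232],-95)
E
```

```text
turn [ 0.0034  0.0027 -0.0512] rows 1 -> [ 0.0034  0.0027 -0.0512]
shift [-0.3365 -0.1188  0.001 ] rows 8 -> [-0.0421 -0.0149  0.0001] | in current axes [-0.3422 -0.1015  0.0015]
at [ 514.3 -294.9  233. ] yaw -97.93
```

Emit:
drive_tool:
  moves:
    - [[1, 0, 0, 0, 0.003, 0.003, -0.05], [1, -0.042, -0.015, 0, 0, 0, 0], [1, -0.042, -0.015, 0, 0, 0, 0], [1, -0.042, -0.015, 0, 0, 0, 0], [1, -0.042, -0.015, 0, 0, 0, 0], [1, -0.042, -0.015, 0, 0, 0, 0], [1, -0.042, -0.015, 0, 0, 0, 0], [1, -0.042, -0.015, 0, 0, 0, 0], [1, -0.042, -0.015, 0, 0, 0, 0], [1, 0, 0, 0, 0, 0, 0], [1, 0, 0, 0, 0, 0, 0]]

```text
clock: 3.4
position: [667.4, 28.2, 229.9]
ee_rot: [-0.66, 0.751, 0.002, -0.003]
contact_force: [0.1, -0.3, 0.7]
gripper_width: 85.7
```

```bash
python3 - <<'E'
from h import *
im,d,T=snap("wrist","w2")
print(T.round(3))
E
```

```text
[[-1.28000e-01 -9.92000e-01 -7.00000e-03  6.67365e+02]
 [-9.92000e-01  1.28000e-01 -1.00000e-03  2.81600e+01]
 [ 2.00000e-03  7.00000e-03 -1.00000e+00  2.29938e+02]
 [ 0.00000e+00  0.00000e+00  0.00000e+00  1.00000e+00]]
```

View pics/w2.png

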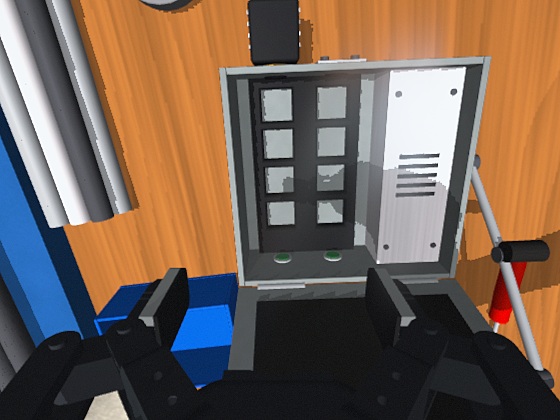

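```bash
python3 - <<'E'
from h import *
a=cv2.imread("pics/w2.png")
cv2.imwrite("pics/w2c.png",cv2.resize(a[70:240,240:370],None,fx=4.5,fy=4.5,interpolation=cv2.INTER_CUBIC)[:600])
cv2.imwrite("pics/w2d.png",cv2.resize(a[40:290,210:500],None,fx=2.4,fy=2.4,interpolation=cv2.INTER_CUBIC)[:600])
E
```

```text
(no output)
```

View pics/w2c.png

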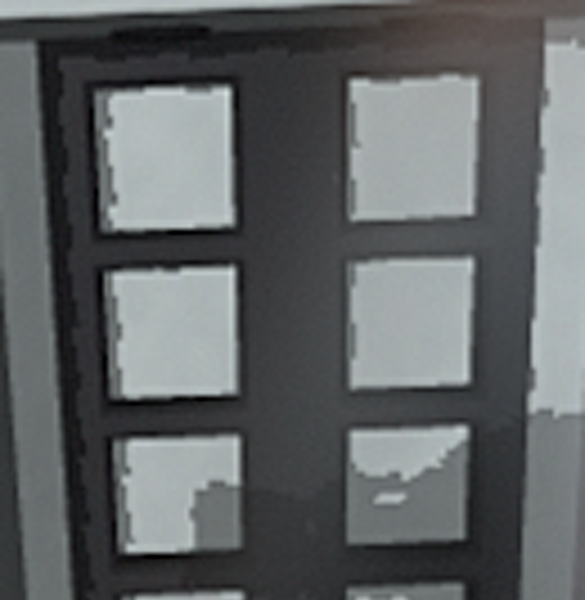

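View pics/w2d.png

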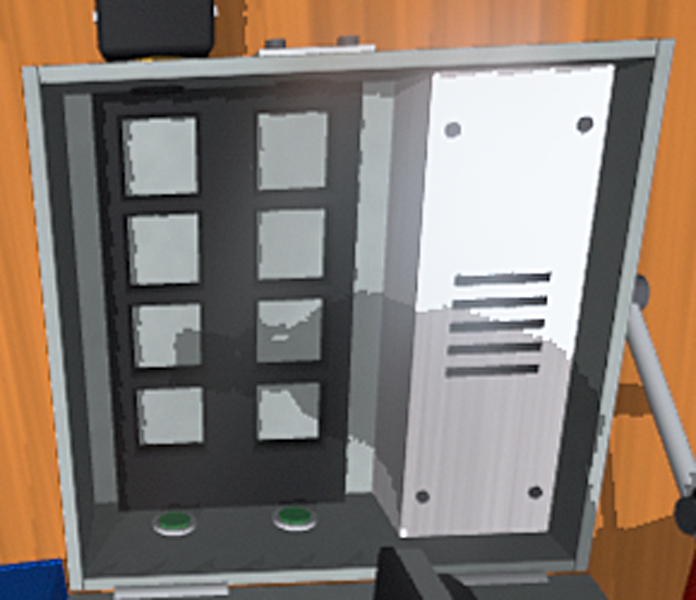

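```bash
cat >> h.py <<'E'
def fit2d(b,w):
    b=np.array(b);w=np.array(w);bc=b.mean(0);wc_=w.mean(0);H=(b-bc).T@(w-wc_)
    a=np.arctan2(H[0,1]-H[1,0],H[0,0]+H[1,1]);R=np.array([[np.cos(a),-np.sin(a)],[np.sin(a),np.cos(a)]]);t=wc_-R@bc
    return t,np.degrees(a),w-(b@R.T+t)
E
python3 - <<'E'
from h import *
np.set_printoptions(precision=1,suppress=True)
T=np.load("pics/w2_T.npy")
g=lambda x,y:(240+x/4.5,70+y/4.5);k=lambda x,y:(210+x/2.4,40+y/2.4)
b=[];w=[]
for (p,bb) in [(g(170.5,157.5),(67,-73.5)),(g(178,331),(67,-31.5)),(g(181,494),(67,10.5)),(k(171.5,416),(67,52.5)),(g(415,147),(7,-73.5)),(g(412,323),(7,-31.5)),(g(409,485),(7,10.5)),(k(288.5,412),(7,52.5))]:
    b.append(bb);w.append(atz("wrist",*p,10,T)[:2])
t,a,r=fit2d(b,w);print(t,a);print(r)
b2=[(115,-107.5),(-115,-107.5)];w2=[atz("wrist",*k(22,67),85,T)[:2],atz("wrist",*k(675,39),85,T)[:2]]
t2,a2,r2=fit2d(b2,w2);print(t2,a2,r2)
# deck corners z60: x -39 , y..
E
```

```text
[595.9  33.7] -5.261631301602269
[[ 0.  -0.8]
 [-0.4 -0.5]
 [ 0.4  0.3]
 [ 0.3  1.1]
 [-0.  -1.1]
 [-0.1 -0.4]
 [-0.1  0.2]
 [-0.1  1.3]]
[597.3  32.9] -5.074604681075967 [[-0.6  0.1]
 [ 0.6 -0.1]]
```

```bash
python3 - <<'E'
from h import *
np.set_printoptions(precision=1,suppress=True)
T=np.load("pics/w1_T.npy")
for n,p in dict(pink=(145,163),blue=(142,84),red=(62,128),blue2=(264,38)).items(): print(n,atz("wrist",*p,50,T))
print("rule",[atz("wrist",190+x/4,95+y/4,4,T)[:2] for x,y in((85,325),(582,280))])
plan([570.5,-349.4,130],-40.3)
E
```

```text
pink [ 651.5 -330.2   50. ]
blue [ 633. -406.   50.]
red [ 725.  -376.7   50. ]
blue2 [ 509.7 -429.2   50. ]
rule [array([ 596.7, -296.5]), array([ 445.5, -289.6])]
turn [ 0.  0. -1.] rows 7 -> [ 0.   0.  -0.1]
shift [0.2 0.4 0.1] rows 9 -> [0. 0. 0.] | in current axes [0.4 0.  0.1]
at [667.2  27.9 229.7] yaw -97.36
```

```bash
cat > p.sh <<'E'
python3 -c "
from h import *
import sys
a=[float(x) for x in sys.argv[1:]]
plan(a[:3],*( a[3:4]))
" "$@"
E
chmod +x p.sh; ./p.sh 570.5 -349.4 150 -40.3
```

```text
turn [ 0.0079  0.0017 -0.9959] rows 7 -> [ 0.0011  0.0002 -0.1423]
shift [0.1703 0.3503 0.0797] rows 9 -> [0.0189 0.0389 0.0089] | in current axes [0.3864 0.047  0.0809]
at [667.2  27.9 229.7] yaw -97.36
```

Emit:
drive_tool:
  moves:
    - [[1, 0.043, 0.005, 0.009, 0, 0, 0], [1, 0.043, 0.005, 0.009, 0, 0, 0], [1, 0.043, 0.005, 0.009, 0, 0, 0], [1, 0.043, 0.005, 0.009, 0, 0, 0], [1, 0.043, 0.005, 0.009, 0, 0, 0], [1, 0.043, 0.005, 0.009, 0, 0, 0], [1, 0.043, 0.005, 0.009, 0, 0, 0], [1, 0.043, 0.005, 0.009, 0, 0, 0], [1, 0.043, 0.005, 0.009, 0, 0, 0], [0.7, 0, 0, 0, 0.001, 0, -0.142], [0.7, 0, 0, 0, 0.001, 0, -0.142], [0.7, 0, 0, 0, 0.001, 0, -0.142], [0.7, 0, 0, 0, 0.001, 0, -0.142], [0.7, 0, 0, 0, 0.001, 0, -0.142], [0.7, 0, 0, 0, 0.001, 0, -0.142], [0.7, 0, 0, 0, 0.001, 0, -0.142], [0.7, 0, 0, 0, 0, 0, 0]]

```text
clock: 5.15
position: [538.0, -390.1, 150.8]
ee_rot: [0.935, -0.353, -0.001, -0.001]
contact_force: [0.1, -0.2, -0.8]
gripper_width: 59.3
```

```bash
./p.sh 570.5 -349.4 100 -40.3; python3 - <<'E'
from h import *
im,d,T=snap("wrist","w3")
E
```

```text
turn [-0.0005  0.003  -0.0191] rows 1 -> [-0.0005  0.003  -0.0191]
shift [-0.0015 -0.0521  0.0508] rows 2 -> [-0.0008 -0.0261  0.0254] | in current axes [-0.0024 -0.052   0.0508]
at [ 538.  -390.1  150.8] yaw -41.39
```

View pics/w3.png

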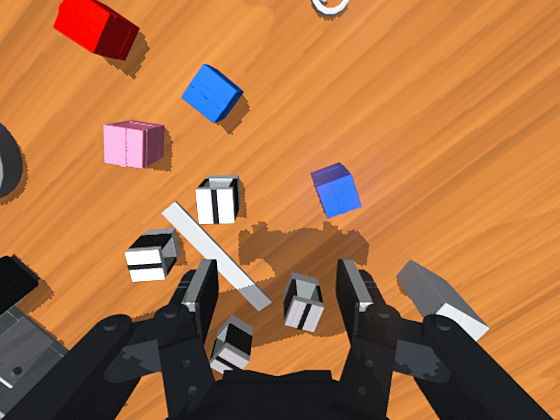

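Emit:
drive_tool:
  moves:
    - [[0.7, -0.001, -0.026, 0.01, 0, 0.003, -0.019], [0.7, -0.001, -0.026, 0.01, 0, 0, 0], [0.7, 0, 0, 0, 0, 0, 0], [0.7, 0, 0, 0, 0, 0, 0]]

```text
clock: 5.6
position: [568.3, -352.2, 131.8]
ee_rot: [0.935, -0.354, 0.001, 0.0]
contact_force: [1.0, -0.5, 0.2]
gripper_width: 59.9
```

```bash
./p.sh 570.5 -349.4 100 -40.3; python3 - <<'E'
from h import *
im,d,T=snap("wrist","w4")
E
```

```text
turn [-0.0004 -0.0018 -0.0213] rows 1 -> [-0.0004 -0.0018 -0.0213]
shift [-0.0001 -0.0035  0.0318] rows 1 -> [-0.0001 -0.0035  0.0318] | in current axes [-0.0003 -0.0035  0.0318]
at [ 568.3 -352.2  131.8] yaw -41.52
```

View pics/w4.png

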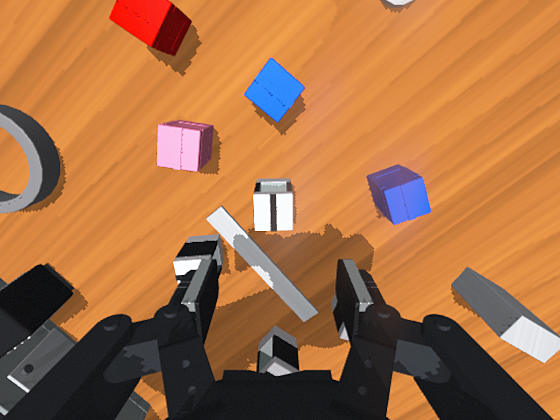

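```bash
python3 - <<'E'
from h import *
a=cv2.imread("pics/w4.png");cv2.imwrite("pics/w4c.png",cv2.resize(a[170:245,235:315],None,fx=7,fy=7,interpolation=cv2.INTER_CUBIC))
E
```

```text
(no output)
```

View pics/w4c.png

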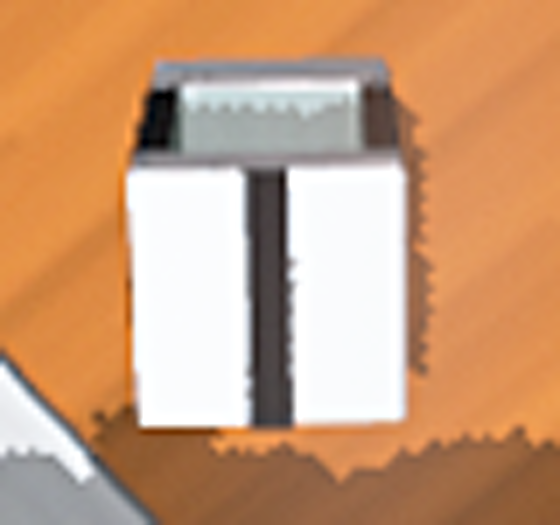

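```bash
cat >> h.py <<'E'
def cap(name,pts,ox,oy,s,z=50,cam="wrist"):
    T=np.load(f"pics/{name}_T.npy");w=np.array([atz(cam,ox+x/s,oy+y/s,z,T) for x,y in pts])
    # pts order: tl,tr,br,bl where image up = tool x ; line direction = bl->tl
    d=(w[0]-w[3])+(w[1]-w[2]);e=(w[0]-w[1])+(w[3]-w[2])
    y1=np.degrees(np.arctan2(d[1],d[0]));y2=np.degrees(np.arctan2(e[1],e[0]))
    print("centre",w.mean(0).round(1),"yaw tl-bl",round(y1,1),"perp",round(y2,1),"(want perp=yaw-90 or +90)",[round(float(np.linalg.norm(w[i]-w[(i+1)%4])),1) for i in range(4)])
    return w.mean(0)
E
python3 - <<'E'
from h import *
cap("w4",[(128,168),(408,165),(406,425),(140,427)],235,170,7)
E
./p.sh 570.5 -349.4 20 -40
```

```text
centre [ 571.5 -350.3   50. ] yaw tl-bl -40.7 perp 49.1 (want perp=yaw-90 or +90) [30.0, 30.3, 29.7, 30.3]
turn [-0.0005 -0.0016 -0.0265] rows 1 -> [-0.0005 -0.0016 -0.0265]
shift [-0.     -0.0036  0.1117] rows 3 -> [-0.     -0.0012  0.0372] | in current axes [-0.0003 -0.0035  0.1117]
at [ 568.2 -352.2  131.7] yaw -41.52
```

Emit:
drive_tool:
  moves:
    - [[0.7, 0.001, -0.0035, 0.02, 0, -0.002, -0.015], [0.7, 0, 0, 0.02, 0, 0, 0], [0.7, 0, 0, 0.02, 0, 0, 0], [0.7, 0, 0, 0.01, 0, 0, 0], [0.7, 0, 0, 0, 0, 0, 0]]

```text
clock: 6.15
position: [570.3, -355.0, 63.4]
ee_rot: [0.936, -0.352, 0.003, 0.0]
contact_force: [-0.1, -0.4, -0.0]
gripper_width: 60.1
```

```bash
./p.sh 571.3 -350.2 18 -40.6
```

```text
turn [-0.002  -0.0059 -0.0112] rows 1 -> [-0.002  -0.0059 -0.0112]
shift [-0.0024 -0.0043  0.0454] rows 2 -> [-0.0012 -0.0021  0.0227] | in current axes [-0.0027 -0.0042  0.0454]
at [ 570.3 -355.    63.4] yaw -41.24
```

Emit:
drive_tool:
  moves:
    - [[0.7, -0.002, -0.004, 0, -0.002, -0.006, -0.011], [0.7, -0.001, -0.001, 0.015, 0, 0, 0], [0.7, 0, 0, 0.015, 0, 0, 0], [0.7, 0, 0, 0.012, 0, 0, 0], [0.7, 0, 0, 0, 0, 0, 0]]

```text
clock: 6.65
position: [572.6, -350.1, 21.0]
ee_rot: [0.938, -0.347, 0.002, 0.0]
contact_force: [-0.9, -0.1, 0.5]
gripper_width: 59.7
```

```bash
./p.sh 571.3 -350.2 18 -40.6
```

```text
turn [-0.0012 -0.004  -0.0008] rows 1 -> [-0.0012 -0.004  -0.0008]
shift [-0.0009  0.0009  0.003 ] rows 1 -> [-0.0009  0.0009  0.003 ] | in current axes [-0.0009  0.0009  0.003 ]
at [ 572.6 -350.1   21. ] yaw -40.65
```

Emit:
drive_tool:
  moves:
    - [[0.7, -0.001, 0.001, 0.003, -0.001, -0.004, 0], [0.3, 0, 0, 0, 0, 0, 0], [0, 0, 0, 0, 0, 0, 0], [0, 0, 0, 0, 0, 0, 0], [0, 0, 0, 0, 0, 0, 0], [0, 0, 0, 0, 0, 0, 0], [0, 0, 0, 0, 0, 0, 0]]

```text
clock: 7.35
position: [571.7, -350.4, 18.3]
ee_rot: [0.938, -0.347, 0.001, -0.0]
contact_force: [-0.1, -0.4, -1.3]
gripper_width: 29.4
```

```bash
./p.sh 571.3 -350.2 150 -40.6
```

```text
turn [-0.0005 -0.001  -0.0006] rows 1 -> [-0.0005 -0.001  -0.0006]
shift [-4.000e-04  1.000e-04 -1.317e-01] rows 3 -> [-0.0001  0.     -0.0439] | in current axes [-0.0003  0.     -0.1317]
at [ 571.7 -350.4   18.3] yaw -40.64
```

Emit:
drive_tool:
  moves:
    - [[0, 0, 0, -0.03, 0, 0, 0], [0, 0, 0, -0.04, 0, 0, 0], [0, 0, 0, -0.04, 0, 0, 0], [0, 0, 0, -0.03, 0, 0, 0], [0, 0, 0, 0, 0, 0, 0.136], [0, 0, 0, 0, 0, 0, 0.136], [0, 0, 0, 0, 0, 0, 0.136], [0, 0, 0, 0, 0, 0, 0.136], [0, 0, 0, 0, 0, 0, 0.136], [0, 0, 0, 0, 0, 0, 0.136], [0, 0, 0, 0, 0, 0, 0.136], [0, 0, 0, 0, 0, 0, 0]]

```text
clock: 8.55
position: [569.8, -349.6, 163.5]
ee_rot: [-0.66, 0.752, 0.001, 0.0]
contact_force: [-0.7, -0.4, -0.1]
gripper_width: 29.2
```

```bash
cat >> h.py <<'E'
BOX=(596.3,33.5,-5.2)
def b2w(x,y):
    a=np.radians(BOX[2]);return np.array([BOX[0]+x*np.cos(a)-y*np.sin(a),BOX[1]+x*np.sin(a)+y*np.cos(a)])
E
python3 -c "
from h import *
for y in(52.5,10.5,-31.5,-73.5): print(y,b2w(67,y).round(1))
plan([*b2w(67,52.5),150],-95.2)"
```

```text
52.5 [667.8  79.7]
10.5 [664.   37.9]
-31.5 [660.2  -3.9]
-73.5 [656.4 -45.8]
turn [ 0.0013  0.0018 -0.0393] rows 1 -> [ 0.0013  0.0018 -0.0393]
shift [-0.4364 -0.0587  0.0135] rows 10 -> [-0.0436 -0.0059  0.0013] | in current axes [-0.4384 -0.0415  0.0142]
at [ 569.8 -349.6  163.5] yaw -97.45
```

Emit:
drive_tool:
  moves:
    - [[0, 0, 0, 0, 0.001, 0.002, -0.038], [0, -0.04, -0.006, 0.001, 0, 0, 0], [0, -0.043, -0.006, 0.001, 0, 0, 0], [0, -0.043, -0.006, 0.001, 0, 0, 0], [0, -0.043, -0.006, 0.001, 0, 0, 0], [0, -0.043, -0.006, 0.001, 0, 0, 0], [0, -0.043, -0.006, 0.001, 0, 0, 0], [0, -0.043, -0.006, 0.001, 0, 0, 0], [0, -0.043, -0.006, 0.001, 0, 0, 0], [0, -0.043, -0.006, 0.001, 0, 0, 0], [0, -0.02, -0.002, 0, 0, 0, 0], [0, 0, 0, 0, 0, 0, 0]]

```text
clock: 9.75
position: [658.3, 63.3, 152.9]
ee_rot: [-0.688, 0.726, -0.0, 0.0]
contact_force: [1.1, -1.0, -2.0]
gripper_width: 29.7
```

```bash
python3 -c "
from h import *
plan([*b2w(67,52.5),135],-95.2)"
```

```text
turn [-0.0004  0.      0.0362] rows 1 -> [-0.0004  0.      0.0362]
shift [-0.0172 -0.0079  0.0179] rows 1 -> [-0.0172 -0.0079  0.0179] | in current axes [-0.0169 -0.0085  0.0179]
at [658.3  63.3 152.9] yaw -93.12
```

Emit:
drive_tool:
  moves:
    - [[0, -0.009, -0.004, 0.008, 0, 0, 0.018], [0, -0.008, -0.004, 0.008, 0, 0, 0.018], [0, 0, 0, 0, 0, 0, 0], [0, 0, 0, 0, 0, 0, 0]]

```text
clock: 10.15
position: [667.4, 79.2, 134.6]
ee_rot: [-0.674, 0.739, 0.0, -0.001]
contact_force: [0.2, 0.7, -0.9]
gripper_width: 29.0
```

```bash
python3 -c "
from h import *
plan([*b2w(67,52.5),100],-95.2)
snap('wrist','w5')"
```

```text
turn [ 0.0015 -0.0008 -0.0002] rows 1 -> [ 0.0015 -0.0008 -0.0002]
shift [-0.0005 -0.0003  0.0346] rows 1 -> [-0.0005 -0.0003  0.0346] | in current axes [-0.0006 -0.0004  0.0346]
at [667.4  79.2 134.6] yaw -95.21
```

View pics/w5.png

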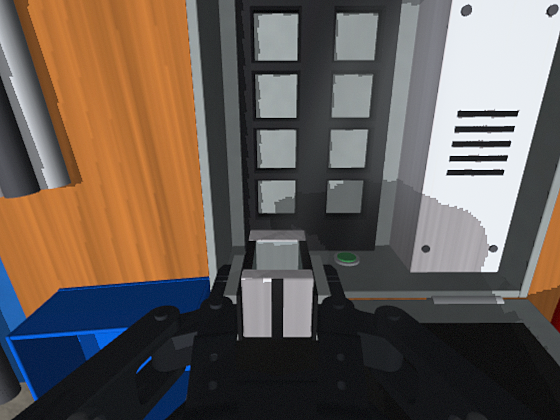

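```bash
python3 - <<'E'
from h import *
a=cv2.imread("pics/w5.png");cv2.imwrite("pics/w5c.png",cv2.resize(a[0:230,235:390],None,fx=2.6*1.35,fy=2.6,interpolation=cv2.INTER_CUBIC)); cv2.imwrite("pics/w5d.png",cv2.resize(a[110:260,230:390],None,fx=4,fy=4,interpolation=cv2.INTER_CUBIC))
E
```

```text
(no output)
```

View pics/w5d.png

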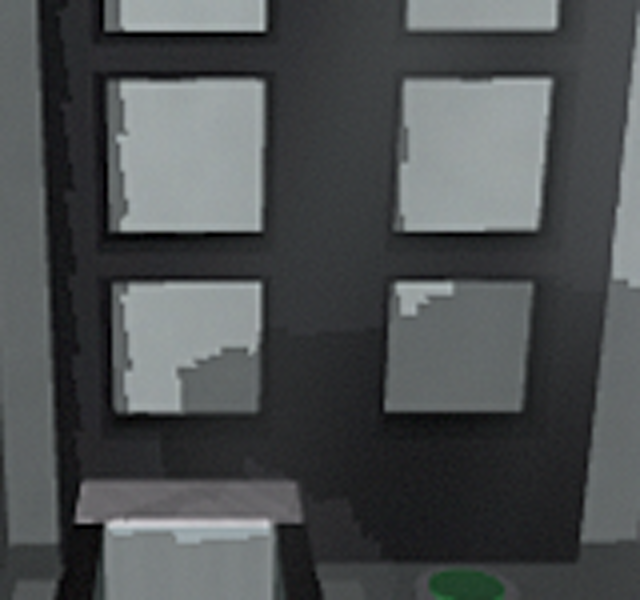

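```bash
python3 - <<'E'
from h import *
T=np.load("pics/w5_T.npy");g=lambda x,y:(230+x/4,110+y/4)
for nm,x0,x1,yt,yb,bx,by in[("N4",110,262,282,412,67,52.5),("N3",105,266,78,233,67,10.5),("n4",388,533,282,412,7,52.5),("n3",400,552,78,232,7,10.5)]:
    a=atz("wrist",*g((x0+x1)/2,yt),22,T);b=atz("wrist",*g((x0+x1)/2,yb),10,T)
    al=np.radians(-5.2);R=np.array([[np.cos(al),-np.sin(al)],[np.sin(al),np.cos(al)]])
    # box-frame coords
    A=R.T@(a[:2]-np.array(BOX[:2]));B=R.T@(b[:2]-np.array(BOX[:2]))
    print(nm,"top y",A.round(1),"exp",by-16.5,"bot",B.round(1),"exp",by+16.5,"bx",bx)
E
```

```text
N4 top y [67.7 34.6] exp 36.0 bot [67.7 68.3] exp 69.0 bx 67
N3 top y [67.8 -7.4] exp -6.0 bot [67.8 26.7] exp 27.0 bx 67
n4 top y [ 9.9 34.6] exp 36.0 bot [ 5.  68.3] exp 69.0 bx 7
n3 top y [ 9.9 -7.3] exp -6.0 bot [ 4.7 26.5] exp 27.0 bx 7
```

```bash
sed -i 's/^BOX=.*/BOX=(596.8,32.7,-5.2)/' h.py; python3 - <<'E'
from h import *
a=cv2.imread("pics/w5.png");cv2.imwrite("pics/w5e.png",cv2.resize(a[225:345,225:330],None,fx=5,fy=5,interpolation=cv2.INTER_CUBIC))
plan([*b2w(67,52.5),60],-95.2)
E
```

```text
turn [ 0.002  -0.0008 -0.0006] rows 1 -> [ 0.002  -0.0008 -0.0006]
shift [ 0.0001 -0.0011  0.0744] rows 2 -> [ 0.     -0.0005  0.0372] | in current axes [ 0.     -0.0012  0.0744]
at [667.2  79.1 134.4] yaw -95.24
```

View pics/w5e.png

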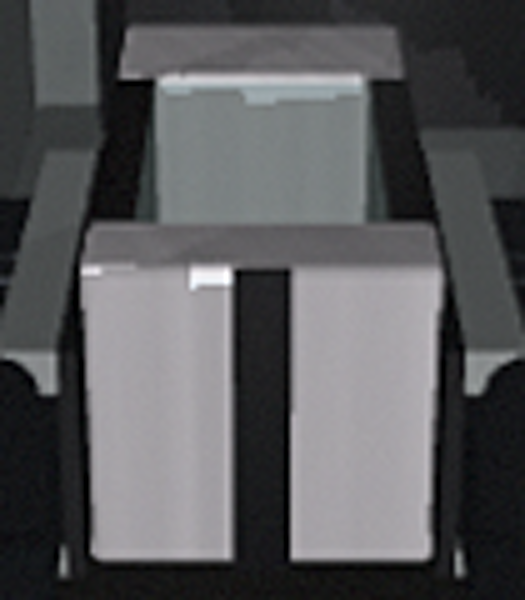

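```bash
python3 - <<'E'
from h import *
c=cap("w5",[(82,268),(442,268),(433,560),(92,560)],225,225,5,z=134.6-18.3+50)
T=np.load("pics/w5_T.npy");print((T[:3,:3].T@(c-T[:3,3])).round(1))
E
```

```text
centre [668.1  80.1 166.3] yaw tl-bl -95.1 perp -5.2 (want perp=yaw-90 or +90) [29.5, 29.7, 30.0, 29.7]
[ -0.9  -0.5 -31.7]
```

Emit:
drive_tool:
  moves:
    - [[0, 0.001, -0.0005, 0.015, 0, 0, 0], [0, 0, 0, 0.025, 0, 0, 0], [0, 0, 0, 0.025, 0, 0, 0], [0, 0, 0, 0.012, 0, 0, 0], [0, 0, 0, 0, 0, 0, 0]]

```text
clock: 10.7
position: [669.2, 74.2, 58.0]
ee_rot: [-0.673, 0.74, -0.001, 0.001]
contact_force: [-0.2, 0.1, -0.3]
gripper_width: 29.3
```

```bash
./p.sh 667.6 78 45 -95.2; python3 -c "
from h import *
snap('wrist','w6')"
```

```text
turn [-0.003   0.0005 -0.0043] rows 1 -> [-0.003   0.0005 -0.0043]
shift [-0.0036  0.002   0.013 ] rows 1 -> [-0.0036  0.002   0.013 ] | in current axes [-0.0036  0.002   0.013 ]
at [669.2  74.2  58. ] yaw -95.45
```

View pics/w6.png

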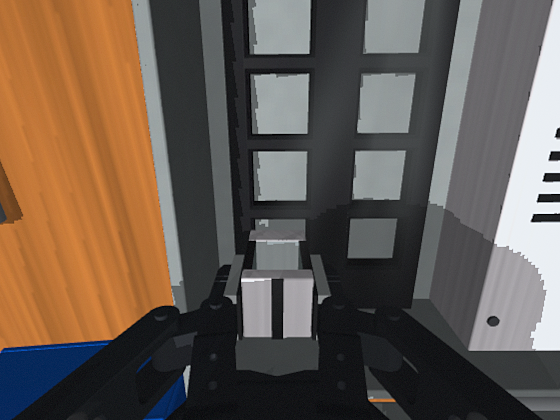

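Emit:
drive_tool:
  moves:
    - [[0, -0.004, 0.002, 0, -0.003, 0, -0.004], [0, 0, 0, 0.005, 0, 0, 0], [0, 0, 0, 0.005, 0, 0, 0], [0, 0, 0, 0, 0, 0, 0]]

```text
clock: 11.15
position: [670.7, 79.4, 52.8]
ee_rot: [-0.675, 0.738, -0.002, 0.004]
contact_force: [-0.1, -0.6, -0.2]
gripper_width: 29.1
```

```bash
./p.sh 667.6 78 42 -95.2; python3 -c "
from h import *
snap('wrist','w7')"
```

```text
turn [-0.0086  0.0035  0.0009] rows 1 -> [-0.0086  0.0035  0.0009]
shift [0.0017 0.003  0.0108] rows 1 -> [0.0017 0.003  0.0108] | in current axes [0.0017 0.0031 0.0108]
at [670.7  79.4  52.8] yaw -95.15
```

View pics/w7.png

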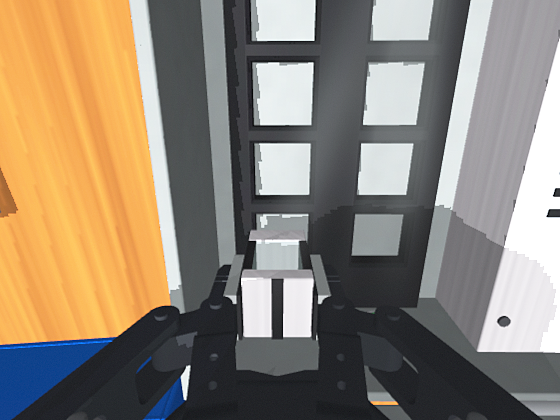

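Emit:
drive_tool:
  moves:
    - [[0, 0.001, 0.003, 0, -0.008, 0.003, 0], [0, 0, 0, 0, 0, 0, 0], [0, 0, 0, 0, 0, 0, 0]]

```text
clock: 11.5
position: [668.0, 78.8, 53.9]
ee_rot: [-0.675, 0.738, -0.0, 0.001]
contact_force: [0.2, 0.4, 0.1]
gripper_width: 29.5
```

```bash
./p.sh 667.6 78 42 -95.2;./p.sh 667.6 78 42 -95.2
```

```text
turn [-0.0016  0.0006  0.0013] rows 1 -> [-0.0016  0.0006  0.0013]
shift [0.0008 0.0003 0.0119] rows 1 -> [0.0008 0.0003 0.0119] | in current axes [0.0009 0.0003 0.0119]
at [668.   78.8  53.9] yaw -95.12
turn [-0.0016  0.0006  0.0013] rows 1 -> [-0.0016  0.0006  0.0013]
shift [0.0008 0.0003 0.0119] rows 1 -> [0.0008 0.0003 0.0119] | in current axes [0.0009 0.0003 0.0119]
at [668.   78.8  53.9] yaw -95.12
```

Emit:
drive_tool:
  moves:
    - [[0, 0.001, 0, 0.004, -0.002, 0, 0], [0, 0, 0, 0.004, 0, 0, 0], [0, 0, 0, 0.004, 0, 0, 0], [0, 0, 0, 0, 0, 0, 0]]

```text
clock: 11.9
position: [670.6, 78.6, 44.9]
ee_rot: [-0.675, 0.738, -0.001, 0.004]
contact_force: [0.3, 1.2, -0.7]
gripper_width: 29.3
```

```bash
./p.sh 667.6 78 28 -95.2
```

```text
turn [-0.007   0.0036  0.0019] rows 1 -> [-0.007   0.0036  0.0019]
shift [0.0009 0.0029 0.0169] rows 1 -> [0.0009 0.0029 0.0169] | in current axes [0.0009 0.003  0.0169]
at [670.6  78.6  44.9] yaw -95.09
```

Emit:
drive_tool:
  moves:
    - [[0, 0.001, 0.003, 0, -0.007, 0.003, 0.002], [0, 0, 0.0005, 0, -0.001, 0, 0], [0, 0, 0.001, 0.003, -0.002, 0.001, 0], [0, 0, 0.001, 0.003, -0.002, 0.001, 0]]

```text
clock: 12.3
position: [669.3, 78.4, 44.5]
ee_rot: [-0.674, 0.739, -0.001, 0.003]
contact_force: [0.1, -0.9, -0.4]
gripper_width: 29.3
```

```bash
./p.sh 667.6 78 28 -95.2
```

```text
turn [-0.0058  0.0023 -0.0004] rows 1 -> [-0.0058  0.0023 -0.0004]
shift [0.0006 0.0017 0.0165] rows 1 -> [0.0006 0.0017 0.0165] | in current axes [0.0006 0.0018 0.0165]
at [669.3  78.4  44.5] yaw -95.23
```

Emit:
drive_tool:
  moves:
    - [[0, 0.0005, 0.002, 0.004, -0.006, 0.002, 0], [0, 0, 0.001, 0.004, -0.003, 0.001, 0], [0, 0, 0.001, 0.004, -0.003, 0.001, 0]]

```text
clock: 12.6
position: [672.5, 79.8, 44.3]
ee_rot: [-0.674, 0.738, -0.003, 0.008]
contact_force: [-0.1, 0.5, -2.2]
gripper_width: 29.5
```

```bash
./p.sh 667.6 78 28 -95.2
```

```text
turn [-0.0154  0.007  -0.0002] rows 1 -> [-0.0154  0.007  -0.0002]
shift [0.0022 0.0048 0.0163] rows 1 -> [0.0022 0.0048 0.0163] | in current axes [0.0023 0.005  0.0162]
at [672.5  79.8  44.3] yaw -95.21
```

```bash
python3 -c "
from h import *
s=arm.read_state();print(s['contact_force'],s['wrist_torque'],tcp(s)[:3,2], s['joints'],s['joint_efforts'])
snap('wrist','w8');snap('scene','s8');snap('side','d8')
a=cv2.imread('pics/s8.png');cv2.imwrite('pics/s8c.png',cv2.resize(a[190:320,200:370],None,fx=4.5,fy=4.5,interpolation=cv2.INTER_CUBIC))
"
```

```text
[-0.09577747  0.49291238 -2.24085124] [ 0.02141362  0.05606974 -0.01540879] [ 0.01598661  0.00554518 -0.99985683] [ 3.56452282e-01  6.30735096e-01 -7.93049822e-02  5.11164373e-04
 -8.43838802e-01 -4.47702869e-01] [ 2.14725584e+00 -2.44349957e+01  8.06633949e+00  2.42593713e+00
  1.25548179e-02  9.93427311e-04]
```

View pics/w8.png

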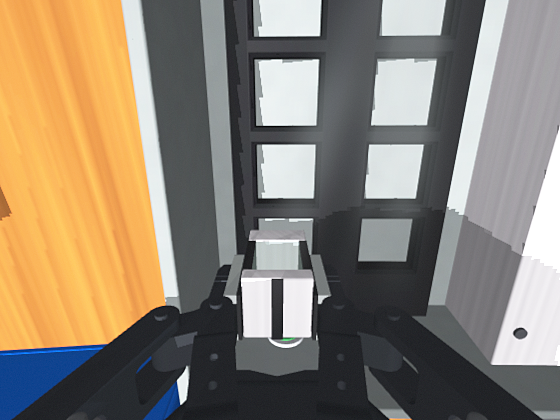

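View pics/s8c.png

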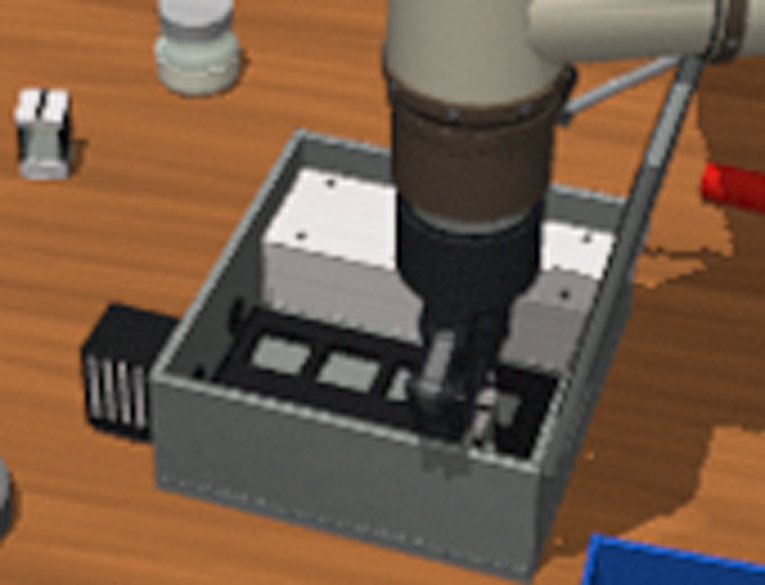

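View pics/d8.png

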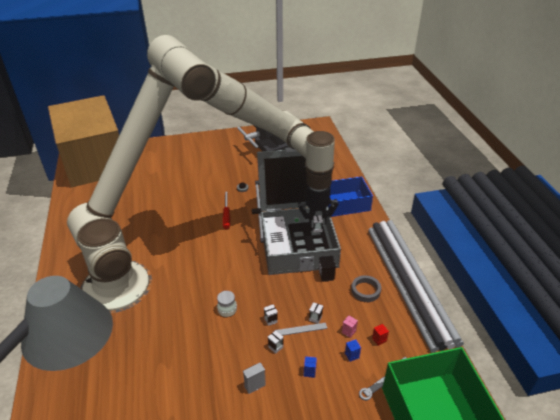

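Emit:
drive_tool:
  moves:
    - [[0, 0.002, 0.004, -0.005, -0.015, 0.007, 0], [0, 0, 0, -0.01, 0, 0, 0], [0, 0, 0, -0.01, 0, 0, 0], [0, 0, 0, 0, 0, 0, 0], [0, 0, 0, 0, 0, 0, 0]]

```text
clock: 13.25
position: [651.6, 75.1, 45.6]
ee_rot: [-0.674, 0.739, 0.012, -0.024]
contact_force: [-0.5, 0.0, -0.9]
gripper_width: 29.2
```

```bash
python3 -c "
from h import *
s=arm.read_state();print(s['joints'],s['joint_efforts'])
a=cv2.imread('pics/d8.png');cv2.imwrite('pics/d8c.png',cv2.resize(a[110:260,220:380],None,fx=4.5,fy=4,interpolation=cv2.INTER_CUBIC))
a=cv2.imread('pics/s8.png');cv2.imwrite('pics/s8d.png',cv2.resize(a[40:270,240:480],None,fx=2.6,fy=2.6,interpolation=cv2.INTER_CUBIC))
";./p.sh 667.6 78 60 -95.2
```

```text
[ 0.35888118  0.62832623 -0.07891377 -0.00512949 -0.91629176 -0.44738528] [ 1.21354818e-02 -4.83190978e+01  1.58441663e+01  3.58543620e+00
 -1.08119517e-01  5.77987953e-05]
turn [ 0.0492 -0.0193 -0.001 ] rows 1 -> [ 0.0492 -0.0193 -0.001 ]
shift [-0.0044 -0.0157 -0.0144] rows 1 -> [-0.0044 -0.0157 -0.0144] | in current axes [-0.0041 -0.0149 -0.0152]
at [651.6  75.1  45.6] yaw -95.23
```

View pics/d8c.png

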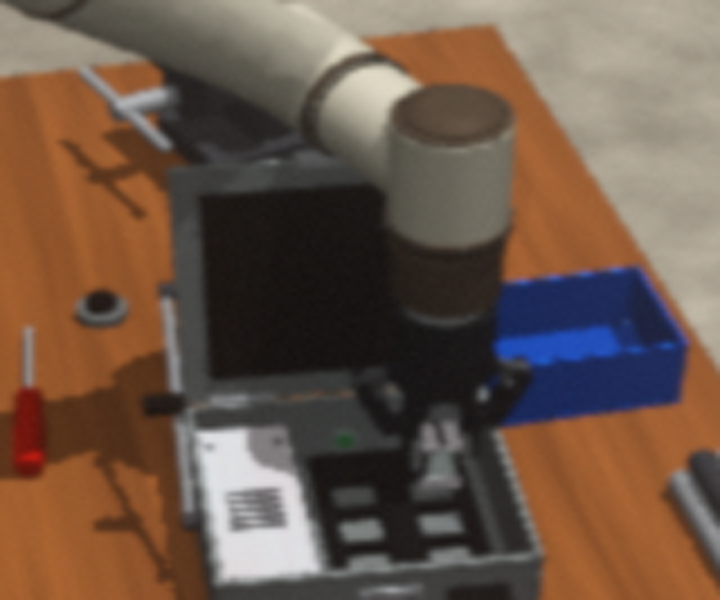

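View pics/s8d.png

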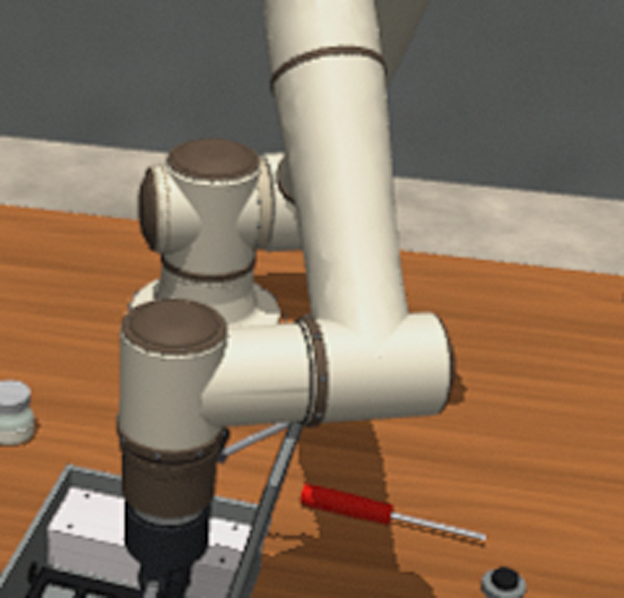

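Emit:
drive_tool:
  moves:
    - [[0, -0.002, 0, -0.015, 0, 0, 0], [0, 0, 0, -0.015, 0, 0, 0], [0, 0, 0, -0.015, 0, 0, 0], [0, 0, 0, -0.01, 0, 0, 0], [0, 0, 0, 0, 0, 0, 0]]

```text
clock: 13.75
position: [649.3, 76.9, 91.6]
ee_rot: [-0.673, 0.738, 0.016, -0.033]
contact_force: [-0.2, -0.0, -0.4]
gripper_width: 29.5
```

```bash
python3 -c "
from h import *
plan([*b2w(-74,-10),95],-95.2)"
```

```text
turn [ 0.0689 -0.0271 -0.0015] rows 1 -> [ 0.0689 -0.0271 -0.0015]
shift [ 0.0588  0.1223 -0.0034] rows 4 -> [ 0.0147  0.0306 -0.0009] | in current axes [0.059  0.1221 0.0066]
at [649.3  76.9  91.6] yaw -95.23
```

Emit:
drive_tool:
  moves:
    - [[0, 0, 0, -0.01, 0.069, -0.027, 0], [0, 0, 0, -0.005, 0, 0, 0], [0, 0, 0, 0, 0, 0, 0]]

```text
clock: 14.05
position: [648.3, 76.9, 103.0]
ee_rot: [-0.674, 0.739, 0.001, -0.002]
contact_force: [1.1, -0.6, -0.9]
gripper_width: 29.0
```

```bash
python3 -c "
from h import *
plan([*b2w(-74,-10),95],-95.2)"
```

```text
turn [ 0.0051 -0.0017 -0.002 ] rows 1 -> [ 0.0051 -0.0017 -0.002 ]
shift [0.0587 0.1212 0.008 ] rows 3 -> [0.0196 0.0404 0.0027] | in current axes [0.0589 0.1211 0.0088]
at [648.3  76.9 103. ] yaw -95.31
```

Emit:
drive_tool:
  moves:
    - [[0, 0.012, 0.024, 0, 0.005, -0.002, 0], [0, 0.012, 0.024, 0, 0, 0, 0], [0, 0.012, 0.024, 0.002, 0, 0, 0], [0, 0.012, 0.024, 0.002, 0, 0, 0], [0, 0.011, 0.024, 0.002, 0, 0, 0], [0, 0, 0, 0, 0, 0, 0], [0, 0, 0, 0, 0, 0, 0]]

```text
clock: 14.75
position: [518.3, 27.5, 91.5]
ee_rot: [-0.673, 0.739, 0.003, -0.006]
contact_force: [0.2, 0.2, -1.2]
gripper_width: 28.9
```

```bash
python3 -c "
from h import *
plan([*b2w(-74,-10),79],-95.2)"
```

```text
turn [ 0.0127 -0.0047 -0.0025] rows 1 -> [ 0.0127 -0.0047 -0.0025]
shift [-0.0023 -0.0037  0.0125] rows 1 -> [-0.0023 -0.0037  0.0125] | in current axes [-0.0023 -0.0039  0.0125]
at [518.3  27.5  91.5] yaw -95.34
```

Emit:
drive_tool:
  moves:
    - [[0, -0.002, -0.002, 0.003, 0.013, -0.005, -0.002], [0, 0, 0, 0.005, 0, 0, 0], [0, 0, 0, 0.003, 0, 0, 0], [0, 0, 0, 0, 0, 0, 0]]

```text
clock: 15.15
position: [523.2, 30.6, 78.7]
ee_rot: [-0.674, 0.738, -0.0, 0.001]
contact_force: [-0.2, 0.2, -1.0]
gripper_width: 29.5
```

```bash
python3 -c "
from h import *
plan([*b2w(-74,-10),79],-95.2)"
```

```text
turn [-0.0013  0.0005  0.0002] rows 1 -> [-0.0013  0.0005  0.0002]
shift [ 0.0012  0.0009 -0.0003] rows 1 -> [ 0.0012  0.0009 -0.0003] | in current axes [ 0.0012  0.0009 -0.0003]
at [523.2  30.6  78.7] yaw -95.19
```

Emit:
drive_tool:
  moves:
    - [[0.6, 0, 0, 0.0, 0, 0, 0], [0.6, 0, 0, 0, 0, 0, 0], [0.6, 0, 0, 0, 0, 0, 0], [0.6, 0, 0, 0, 0, 0, 0]]

```text
clock: 15.55
position: [524.4, 30.9, 78.9]
ee_rot: [-0.675, 0.738, -0.001, 0.001]
contact_force: [-0.1, 0.1, -0.2]
gripper_width: 50.8
```

```bash
python3 -c "
from h import *
plan([*b2w(-74,-10),96],-95.2)
snap('wrist','w9')"
```

```text
turn [-0.0025  0.0005  0.0007] rows 1 -> [-0.0025  0.0005  0.0007]
shift [ 0.0017  0.0021 -0.0171] rows 1 -> [ 0.0017  0.0021 -0.0171] | in current axes [ 0.0017  0.002  -0.0171]
at [524.4  30.9  78.9] yaw -95.16
```

View pics/w9.png

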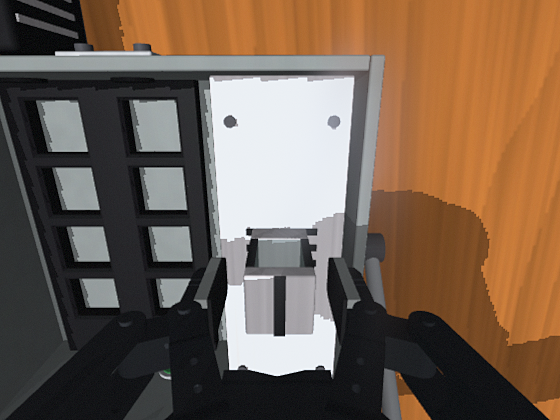

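Emit:
drive_tool:
  moves:
    - [[0.6, 0.0005, 0.001, -0.005, -0.002, 0, 0], [0.6, 0, 0.0005, -0.007, 0, 0, 0], [0.6, 0, 0, -0.004, 0, 0, 0], [0.6, 0, 0, 0, 0, 0, 0], [0.6, 0, 0, 0, 0, 0, 0]]

```text
clock: 16.1
position: [523.1, 30.6, 97.5]
ee_rot: [-0.675, 0.738, -0.0, 0.001]
contact_force: [0.2, -0.8, 0.3]
gripper_width: 51.2
```

```bash
./p.sh 523.2 30.6 96 -95.2
```

```text
turn [-0.0024  0.0014  0.0007] rows 1 -> [-0.0024  0.0014  0.0007]
shift [-0.     -0.0001  0.0015] rows 1 -> [-0.     -0.0001  0.0015] | in current axes [-0.     -0.0001  0.0015]
at [523.1  30.6  97.5] yaw -95.16
```

Emit:
drive_tool:
  moves:
    - [[0.6, 0, 0, 0.0015, -0.002, 0.001, 0], [0.3, 0, 0, 0, 0, 0, 0], [0, 0, 0, 0, 0, 0, 0], [0, 0, 0, 0, 0, 0, 0], [0, 0, 0, 0, 0, 0, 0], [0, 0, 0, 0, 0, 0, 0], [0, 0, 0, 0, 0, 0, 0]]

```text
clock: 16.8
position: [523.3, 30.6, 96.1]
ee_rot: [-0.675, 0.738, -0.0, 0.0]
contact_force: [-0.7, 0.6, 1.4]
gripper_width: 28.4
```

```bash
./p.sh 667.6 78 130 -95.2
```

```text
turn [-0.0002 -0.0001  0.0012] rows 1 -> [-0.0002 -0.0001  0.0012]
shift [-0.0603 -0.1394 -0.0339] rows 4 -> [-0.0151 -0.0348 -0.0085] | in current axes [-0.0601 -0.1395 -0.0339]
at [523.3  30.6  96.1] yaw -95.13
```

Emit:
drive_tool:
  moves:
    - [[0, 0, 0, -0.01, 0, 0, 0], [0, 0, 0, -0.015, 0, 0, 0], [0, -0.012, -0.028, -0.002, 0, 0, 0], [0, -0.012, -0.028, 0, 0, 0, 0], [0, -0.012, -0.028, 0, 0, 0, 0], [0, -0.012, -0.028, 0, 0, 0, 0], [0, -0.012, -0.027, 0, 0, 0, 0], [0, 0, 0, 0, 0, 0, 0], [0, 0, 0, 0, 0, 0, 0]]

```text
clock: 17.7
position: [669.3, 78.7, 124.9]
ee_rot: [-0.674, 0.739, 0.001, -0.002]
contact_force: [-1.6, -0.8, -0.9]
gripper_width: 28.4
```

```bash
./p.sh 667.6 78 80 -95.2; python3 -c "
from h import *
snap('wrist','w10')"
```

```text
turn [ 0.0043 -0.0003 -0.0004] rows 1 -> [ 0.0043 -0.0003 -0.0004]
shift [0.0008 0.0017 0.0449] rows 1 -> [0.0008 0.0017 0.0449] | in current axes [0.0008 0.0015 0.0449]
at [669.3  78.7 124.9] yaw -95.22
```

View pics/w10.png

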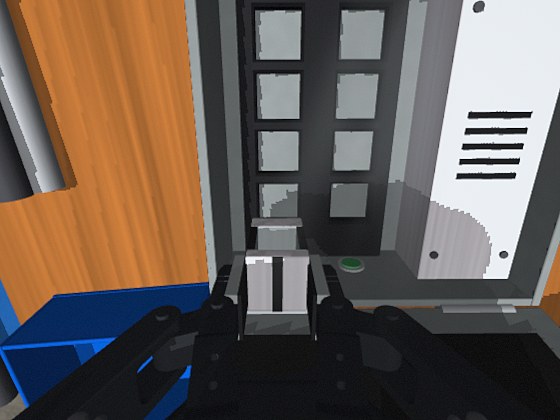

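```bash
python3 - <<'E'
from h import *
a=cv2.imread("pics/w10.png");cv2.imwrite("pics/w10c.png",cv2.resize(a[205:320,225:330],None,fx=5,fy=5,interpolation=cv2.INTER_CUBIC))
E
```

```text
(no output)
```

View pics/w10c.png

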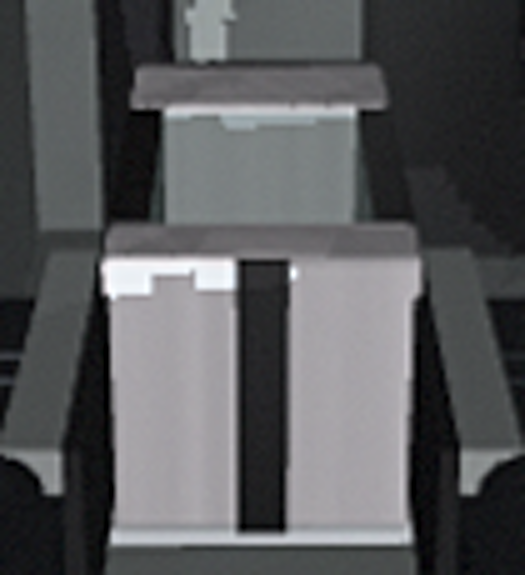

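```bash
python3 - <<'E'
from h import *
T=np.load("pics/w10_T.npy")
for b in (528,543):
  c=cap("w10",[(104,259),(421,258),(411,b),(111,b)],225,205,5,z=124.9-36+50)
  print((T[:3,:3].T@(c-T[:3,3])).round(1))
E
```

```text
centre [670.   79.3 138.9] yaw tl-bl -95.5 perp -5.3 (want perp=yaw-90 or +90) [29.3, 30.0, 29.6, 29.8]
[ -0.6  -0.5 -14. ]
centre [670.1  80.1 138.9] yaw tl-bl -95.5 perp -5.3 (want perp=yaw-90 or +90) [29.3, 31.8, 29.7, 31.6]
[ -1.5  -0.5 -14. ]
```

Emit:
drive_tool:
  moves:
    - [[0, 0.001, 0.0015, 0.012, 0.004, 0, 0], [0, -0.001, 0, 0.014, 0, 0, 0], [0, -0.001, 0, 0.014, 0, 0, 0], [0, 0, 0, 0.008, 0, 0, 0], [0, 0, 0, 0, 0, 0, 0]]

```text
clock: 18.25
position: [664.7, 78.8, 75.3]
ee_rot: [-0.674, 0.739, 0.0, -0.001]
contact_force: [-0.8, -0.4, -0.3]
gripper_width: 28.8
```

```bash
./p.sh 667.6 78.2 60 -95.2
```

```text
turn [ 0.0014 -0.0006 -0.0008] rows 1 -> [ 0.0014 -0.0006 -0.0008]
shift [ 0.0004 -0.0029  0.0153] rows 1 -> [ 0.0004 -0.0029  0.0153] | in current axes [ 0.0004 -0.0029  0.0153]
at [664.7  78.8  75.3] yaw -95.24
```

Emit:
drive_tool:
  moves:
    - [[0, 0, -0.003, 0.003, 0.001, 0, 0], [0, 0, 0, 0.005, 0, 0, 0], [0, 0, 0, 0.004, 0, 0, 0], [0, 0, 0, 0, 0, 0, 0]]

```text
clock: 18.65
position: [668.7, 78.6, 63.0]
ee_rot: [-0.674, 0.739, -0.001, 0.0]
contact_force: [0.4, -0.0, -0.5]
gripper_width: 28.4
```

```bash
./p.sh 667.6 78.2 60 -95.2; python3 -c "
from h import *
snap('wrist','w11')
a=cv2.imread('pics/w11.png');cv2.imwrite('pics/w11c.png',cv2.resize(a[150:320,210:410],None,fx=3.8,fy=3.5,interpolation=cv2.INTER_CUBIC))"
```

```text
turn [-0.0012 -0.0003 -0.0005] rows 1 -> [-0.0012 -0.0003 -0.0005]
shift [0.0005 0.0011 0.003 ] rows 1 -> [0.0005 0.0011 0.003 ] | in current axes [0.0005 0.0011 0.003 ]
at [668.7  78.6  63. ] yaw -95.23
```

View pics/w11c.png

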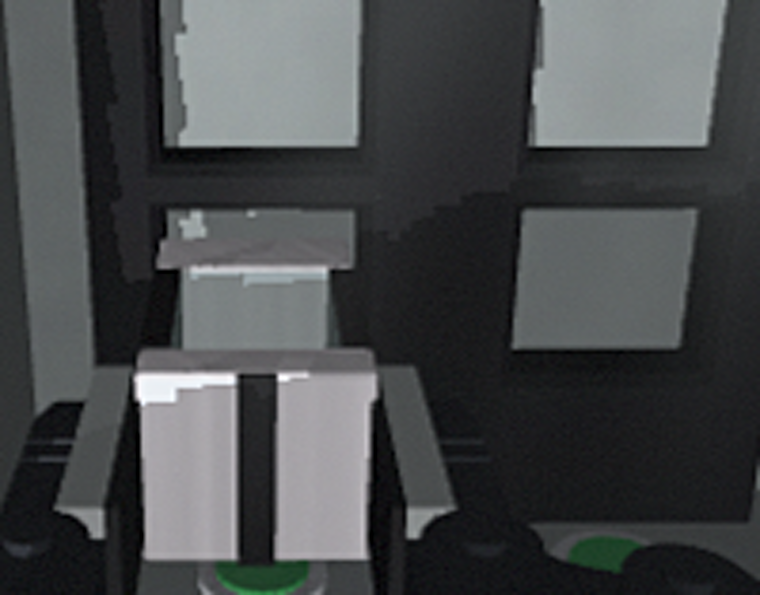

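```bash
python3 - <<'E'
from h import *
T=np.load("pics/w11_T.npy");g=lambda x,y:(210+x/3.8,150+y/3.5)
f=atz("wrist",*g(255.5,240),27,T);m=atz("wrist",*g(261,208),22,T)
print(f,m,(T[:3,:3].T@(f-m)).round(1))
E
```

```text
[668.14344002  65.20677517  27.        ] [666.86916381  61.14999076  22.        ] [-4.2 -0.9 -5. ]
```

```bash
python3 - <<'E'
from h import *
T=np.load("pics/w11_T.npy");g=lambda x,y:(210+x/3.8,150+y/3.5)
al=np.radians(-5.2);R=np.array([[np.cos(al),-np.sin(al)],[np.sin(al),np.cos(al)]])
for x,y,z,e in[(600,348,10,69),(260,147,10,27),(620,147,10,27),(600,208,22,36),(261,208,22,36)]:
    p=atz("wrist",*g(x,y),z,T);print((R.T@(p[:2]-np.array(BOX[:2]))).round(1),e)
E
```

```text
[ 5.  68.7] 69
[67.3 26.9] 27
[ 5.5 26.9] 27
[11.5 34.7] 36
[67.2 34.7] 36
```

Emit:
drive_tool:
  moves:
    - [[0, 0.001, 0.0015, 0.001, -0.001, 0, 0], [0, 0, 0, 0.003, 0, 0, 0], [0, 0, 0, 0.003, 0, 0, 0]]

```text
clock: 19.0
position: [667.9, 77.9, 57.2]
ee_rot: [-0.674, 0.739, -0.001, 0.001]
contact_force: [0.3, -0.2, -0.5]
gripper_width: 28.4
```

```bash
./p.sh 667.5 77.7 47 -95.2
```

```text
turn [-0.0029  0.0006 -0.0002] rows 1 -> [-0.0029  0.0006 -0.0002]
shift [0.0002 0.0004 0.0102] rows 1 -> [0.0002 0.0004 0.0102] | in current axes [0.0002 0.0005 0.0102]
at [667.9  77.9  57.2] yaw -95.21
```

Emit:
drive_tool:
  moves:
    - [[0, 0, 0.0005, 0.003, -0.003, 0, 0], [0, 0, 0, 0.003, 0, 0, 0], [0, 0, 0, 0.003, 0, 0, 0]]

```text
clock: 19.3
position: [667.4, 77.9, 47.5]
ee_rot: [-0.674, 0.739, 0.0, 0.0]
contact_force: [0.1, -0.9, -1.5]
gripper_width: 28.2
```

```bash
./p.sh 667.5 77.7 47 -95.2
```

```text
turn [ 0.0003  0.0007 -0.0002] rows 1 -> [ 0.0003  0.0007 -0.0002]
shift [ 0.0002 -0.0001  0.0005] rows 1 -> [ 0.0002 -0.0001  0.0005] | in current axes [ 0.0002 -0.0001  0.0005]
at [667.4  77.9  47.5] yaw -95.21
```

Emit:
drive_tool:
  moves:
    - [[0, 0, 0, 0.0005, 0, 0, 0], [0.5, 0, 0, 0, 0, 0, 0], [0.5, 0, 0, 0, 0, 0, 0], [0.5, 0, 0, 0, 0, 0, 0], [0.5, 0, 0, -0.005, 0, 0, 0], [0.5, 0, 0, -0.01, 0, 0, 0], [0.5, 0, 0, -0.02, 0, 0, 0], [0.5, 0, 0, -0.03, 0, 0, 0], [0.5, 0, 0, -0.03, 0, 0, 0], [0.5, 0, 0, 0, 0, 0, 0]]

```text
clock: 20.3
position: [668.5, 77.8, 149.4]
ee_rot: [-0.675, 0.738, -0.001, 0.001]
contact_force: [0.4, 0.4, -0.1]
gripper_width: 42.6
```

```bash
./p.sh 438.5 -334.5 150 -60.4; python3 -c "
from h import *
snap('wrist','w12')"
```

```text
turn [-2.700e-03 -5.000e-04 -6.066e-01] rows 5 -> [-5.000e-04 -1.000e-04 -1.213e-01]
shift [ 0.2449  0.4036 -0.0006] rows 11 -> [ 0.0223  0.0367 -0.0001] | in current axes [ 0.4313  0.192  -0.0013]
at [668.5  77.8 149.4] yaw -95.16
```

View pics/w12.png

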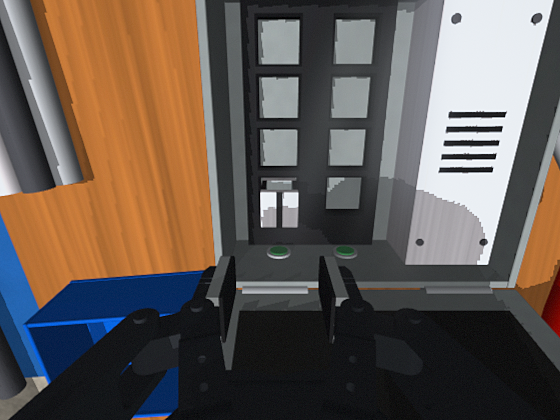

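```bash
python3 -c "
from h import *
im,d,T=load('w12')
for p in[(270,208),(290,208),(270,220),(290,220),(290,198)]: print(dep('wrist',*p,d,T).round(1))
"
```

```text
[674.8  75.9  60.7]
[659.2  78.1  58.5]
[675.9  86.1  60.3]
[660.   87.3  61. ]
[658.6  69.2  60.3]
```

Emit:
drive_tool:
  moves:
    - [[0.7, 0.039, 0.0175, 0, 0, 0, 0], [0.7, 0.039, 0.0175, 0, 0, 0, 0], [0.7, 0.039, 0.0175, 0, 0, 0, 0], [0.7, 0.039, 0.0175, 0, 0, 0, 0], [0.7, 0.039, 0.0175, 0, 0, 0, 0], [0.7, 0.039, 0.0175, 0, 0, 0, 0], [0.7, 0.039, 0.0175, 0, 0, 0, 0], [0.7, 0.039, 0.0175, 0, 0, 0, 0], [0.7, 0.039, 0.0175, 0, 0, 0, 0], [0.7, 0.03, 0.015, 0, 0, 0, 0], [0.7, 0, 0, 0, 0, 0, -0.121], [0.7, 0, 0, 0, 0, 0, -0.121], [0.7, 0, 0, 0, 0, 0, -0.121], [0.7, 0, 0, 0, 0, 0, -0.121], [0.7, 0, 0, 0, 0, 0, -0.11], [0.7, 0, 0, 0, 0, 0, 0]]

```text
clock: 21.95
position: [444.0, -297.7, 140.3]
ee_rot: [0.866, -0.5, -0.008, 0.001]
contact_force: [0.3, -0.2, -0.5]
gripper_width: 59.7
```

```bash
./p.sh 438.5 -334.5 120 -60.4; python3 -c "
from h import *
snap('wrist','w13')"
```

```text
turn [0.0101 0.0135 0.007 ] rows 1 -> [0.0101 0.0135 0.007 ]
shift [0.0293 0.0229 0.0203] rows 1 -> [0.0293 0.0229 0.0203] | in current axes [0.0294 0.0229 0.0201]
at [ 444.  -297.7  140.3] yaw -60.0
```

View pics/w13.png

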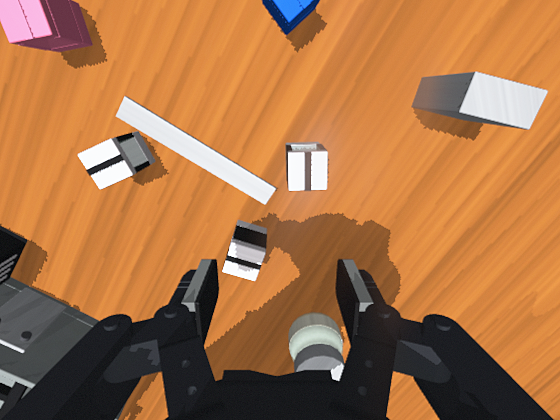

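Emit:
drive_tool:
  moves:
    - [[0.7, 0.014, 0.011, 0.005, 0.01, 0.013, 0.007], [0.7, 0.014, 0.011, 0.008, 0, 0, 0], [0.7, 0, 0, 0.008, 0, 0, 0], [0.7, 0, 0, 0, 0, 0, 0]]

```text
clock: 22.4
position: [438.1, -332.8, 117.9]
ee_rot: [0.862, -0.507, -0.001, -0.0]
contact_force: [-0.2, -0.5, 0.3]
gripper_width: 60.2
```

```bash
./p.sh 438.5 -334.5 70 -60.4; python3 -c "
from h import *
snap('wrist','w14')
a=cv2.imread('pics/w14.png');cv2.imwrite('pics/w14c.png',cv2.resize(a[150:260,220:340],None,fx=5,fy=5,interpolation=cv2.INTER_CUBIC))"
```

```text
turn [ 0.      0.0012 -0.0101] rows 1 -> [ 0.      0.0012 -0.0101]
shift [0.0016 0.0005 0.0479] rows 2 -> [0.0008 0.0003 0.024 ] | in current axes [0.0017 0.0005 0.0479]
at [ 438.1 -332.8  117.9] yaw -60.98
```

View pics/w14c.png

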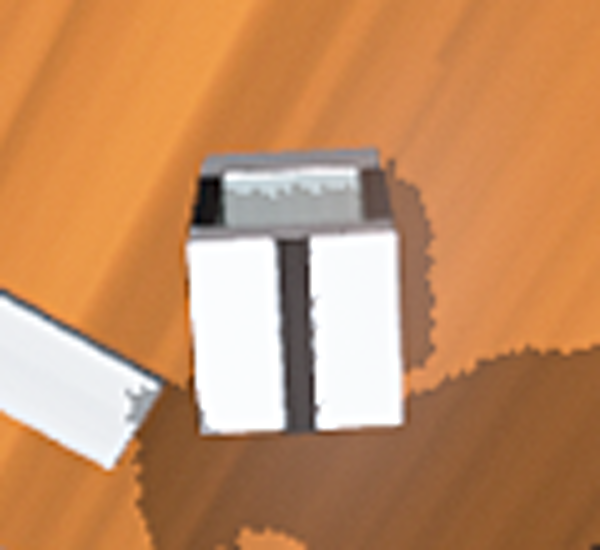

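```bash
python3 - <<'E'
from h import *
T=np.load("pics/w14_T.npy")
c=cap("w14",[(189,239),(399,232),(404,425),(202,433)],220,150,5)
print((T[:3,:3].T@(c-T[:3,3])).round(1))
E
./p.sh 438.5 -334.5 70 -59.5
```

```text
centre [ 438.5 -335.5   50. ] yaw tl-bl -58.3 perp 31.3 (want perp=yaw-90 or +90) [29.7, 29.9, 29.8, 30.2]
[ 2.6  1.  67.9]
turn [-0.0003  0.0002 -0.0249] rows 1 -> [-0.0003  0.0002 -0.0249]
shift [0.0013 0.0008 0.0485] rows 2 -> [0.0007 0.0004 0.0243] | in current axes [0.0013 0.0008 0.0485]
at [ 438.5 -333.   118.5] yaw -60.93
```

Emit:
drive_tool:
  moves:
    - [[0.7, 0.0025, 0.001, 0.01, 0, 0, -0.04], [0.7, 0, 0, 0.02, 0, 0, 0], [0.7, 0, 0, 0.02, 0, 0, 0], [0.7, 0, 0, 0.01, 0, 0, 0], [0.7, 0, 0, 0, 0, 0, 0]]

```text
clock: 22.95
position: [441.7, -334.0, 59.5]
ee_rot: [0.872, -0.489, 0.003, -0.0]
contact_force: [0.2, -0.7, 0.2]
gripper_width: 59.8
```

```bash
./p.sh 438.5 -335.5 36 -58.6
```

```text
turn [-0.0031 -0.0043  0.0015] rows 1 -> [-0.0031 -0.0043  0.0015]
shift [-0.0004  0.0035  0.0235] rows 1 -> [-0.0004  0.0035  0.0235] | in current axes [-0.0005  0.0035  0.0235]
at [ 441.7 -334.    59.5] yaw -58.52
```

Emit:
drive_tool:
  moves:
    - [[0.7, -0.0005, 0.0035, 0.005, -0.003, -0.004, 0], [0.7, 0, 0, 0.01, 0, 0, 0], [0.7, 0, 0, 0.008, 0, 0, 0], [0.7, 0, 0, 0, 0, 0, 0], [0.7, 0, 0, 0, 0, 0, 0]]

```text
clock: 23.45
position: [440.0, -335.9, 37.0]
ee_rot: [0.873, -0.488, 0.002, 0.0]
contact_force: [-0.5, 0.1, 1.0]
gripper_width: 59.6
```

```bash
./p.sh 438.5 -335.5 36 -58.6
```

```text
turn [-0.002  -0.0036  0.0021] rows 1 -> [-0.002  -0.0036  0.0021]
shift [-0.0011  0.0011  0.001 ] rows 1 -> [-0.0011  0.0011  0.001 ] | in current axes [-0.0011  0.0011  0.001 ]
at [ 440.  -335.9   37. ] yaw -58.48
```

Correct, grip, lift, and turn to the box heading (−36.6° world → +0.639 tool).

Emit:
drive_tool:
  moves:
    - [[0.7, -0.001, 0.001, 0.001, -0.002, -0.004, 0], [0.3, 0, 0, 0, 0, 0, 0], [0, 0, 0, 0, 0, 0, 0], [0, 0, 0, 0, 0, 0, 0], [0, 0, 0, 0, 0, 0, 0], [0, 0, 0, 0, 0, 0, 0], [0, 0, 0, 0, 0, 0, 0]]

```text
clock: 24.15
position: [439.1, -335.8, 36.8]
ee_rot: [0.873, -0.489, 0.001, -0.0]
contact_force: [1.3, -0.3, 0.2]
gripper_width: 28.7
```

```bash
./p.sh 438.5 -335.5 36 -58.6
```

```text
turn [-0.0011 -0.0009  0.0019] rows 1 -> [-0.0011 -0.0009  0.0019]
shift [-0.0006  0.0003  0.0008] rows 1 -> [-0.0006  0.0003  0.0008] | in current axes [-0.0006  0.0003  0.0008]
at [ 439.1 -335.8   36.8] yaw -58.49
```

Emit:
drive_tool:
  moves:
    - [[0, 0, 0, -0.02, 0, 0, 0], [0, 0, 0, -0.04, 0, 0, 0], [0, 0, 0, -0.04, 0, 0, 0], [0, 0, 0, -0.03, 0, 0, 0], [0, 0, 0, 0, 0, 0, 0.12], [0, 0, 0, 0, 0, 0, 0.12], [0, 0, 0, 0, 0, 0, 0.12], [0, 0, 0, 0, 0, 0, 0.12], [0, 0, 0, 0, 0, 0, 0.12], [0, 0, 0, 0, 0, 0, 0.02], [0, 0, 0, 0, 0, 0, 0]]

```text
clock: 25.25
position: [436.8, -334.4, 170.4]
ee_rot: [-0.673, 0.74, 0.002, 0.0]
contact_force: [-0.1, -0.4, -0.7]
gripper_width: 28.5
```

```bash
./p.sh 663.6 36.9 150 -95.2
```

```text
turn [ 0.0029  0.0029 -0.0033] rows 1 -> [ 0.0029  0.0029 -0.0033]
shift [-0.3904 -0.1922  0.0204] rows 10 -> [-0.039  -0.0192  0.002 ] | in current axes [-0.3909 -0.1909  0.021 ]
at [ 436.8 -334.4  170.4] yaw -95.39
```

Emit:
drive_tool:
  moves:
    - [[0, -0.036, -0.018, 0, 0.003, 0.003, -0.003], [0, -0.039, -0.019, 0.002, 0, 0, 0], [0, -0.039, -0.019, 0.002, 0, 0, 0], [0, -0.039, -0.019, 0.002, 0, 0, 0], [0, -0.039, -0.019, 0.002, 0, 0, 0], [0, -0.039, -0.019, 0.002, 0, 0, 0], [0, -0.039, -0.019, 0.002, 0, 0, 0], [0, -0.039, -0.019, 0.002, 0, 0, 0], [0, -0.039, -0.019, 0.002, 0, 0, 0], [0, -0.02, -0.01, 0, 0, 0, 0], [0, 0, 0, 0, 0, 0, 0], [0, 0, 0, 0, 0, 0, 0]]

```text
clock: 26.45
position: [654.0, 31.1, 150.6]
ee_rot: [-0.682, 0.731, 0.001, -0.001]
contact_force: [0.2, -0.0, -1.9]
gripper_width: 28.7
```

```bash
./p.sh 663.6 36.9 125 -95.2
```

```text
turn [ 0.0027 -0.0012  0.022 ] rows 1 -> [ 0.0027 -0.0012  0.022 ]
shift [-0.0067 -0.009   0.0256] rows 1 -> [-0.0067 -0.009   0.0256] | in current axes [-0.0065 -0.0092  0.0256]
at [654.   31.1 150.6] yaw -93.94
```

Emit:
drive_tool:
  moves:
    - [[0, -0.004, -0.005, 0.008, 0.003, -0.001, 0.022], [0, -0.003, -0.004, 0.01, 0, 0, 0], [0, 0, 0, 0.007, 0, 0, 0], [0, 0, 0, 0, 0, 0, 0], [0, 0, 0, 0, 0, 0, 0]]

```text
clock: 26.95
position: [662.2, 33.9, 122.6]
ee_rot: [-0.672, 0.74, 0.001, -0.001]
contact_force: [-0.6, -0.0, -0.5]
gripper_width: 28.4
```

```bash
./p.sh 663.6 36.9 70 -95.2; python3 -c "
from h import *
snap('wrist','w15')
a=cv2.imread('pics/w15.png');cv2.imwrite('pics/w15c.png',cv2.resize(a[205:320,225:330],None,fx=5,fy=5,interpolation=cv2.INTER_CUBIC))"
```

```text
turn [ 0.0026 -0.001  -0.0049] rows 1 -> [ 0.0026 -0.001  -0.0049]
shift [-0.0032 -0.0012  0.0526] rows 2 -> [-0.0016 -0.0006  0.0263] | in current axes [-0.0032 -0.0013  0.0526]
at [662.2  33.9 122.6] yaw -95.48
```

View pics/w15c.png

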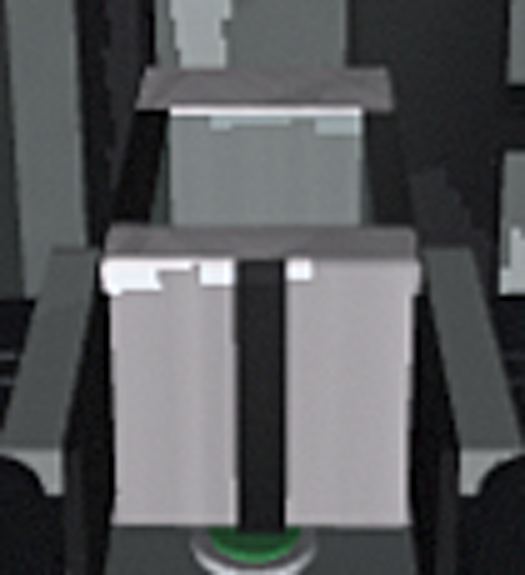

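```bash
cat >> h.py <<'E'
def held(name,pts,ox,oy,s,off,foot=None):
    T=np.load(f"pics/{name}_T.npy");z=T[2,3]-off
    c=cap(name,pts,ox,oy,s,z=z+50);print("cap in tool",(T[:3,:3].T@(c-T[:3,3])).round(1))
    if foot:
        w=[atz("wrist",ox+x/s,oy+y/s,z,T) for x,y in foot];m=(w[0]+w[1])/2
        print("foot edge mid in tool",(T[:3,:3].T@(m-T[:3,3])).round(1),"minus15 -> centre x; width",np.linalg.norm(w[0]-w[1]).round(1))
E
python3 - <<'E'
from h import *
held("w15",[(102,262),(419,260),(411,525),(110,527)],225,205,5,36.8,[(148,68),(392,68)])
held("w10",[(104,259),(421,258),(411,528),(111,528)],225,205,5,36,[(135,66),(387,66)])
E
```

```text
centre [663.   35.  135.8] yaw tl-bl -95.5 perp -5.1 (want perp=yaw-90 or +90) [29.5, 29.6, 29.9, 29.6]
cap in tool [ -1.2  -0.7 -13.2]
foot edge mid in tool [13.   0.5 36.8] minus15 -> centre x; width 30.1
centre [670.   79.2 138.9] yaw tl-bl -95.5 perp -5.3 (want perp=yaw-90 or +90) [29.3, 30.0, 29.6, 29.8]
cap in tool [ -0.6  -0.5 -14. ]
foot edge mid in tool [13.6 -0.6 36. ] minus15 -> centre x; width 30.9
```

Emit:
drive_tool:
  moves:
    - [[0, -0.001, -0.002, 0.012, 0.003, -0.001, -0.005], [0, -0.001, 0, 0.014, 0, 0, 0], [0, -0.001, 0, 0.014, 0, 0, 0], [0, 0, 0, 0.008, 0, 0, 0], [0, 0, 0, 0, 0, 0, 0]]

```text
clock: 27.5
position: [664.1, 36.4, 70.6]
ee_rot: [-0.674, 0.739, -0.0, 0.0]
contact_force: [-0.5, -1.1, -0.2]
gripper_width: 28.6
```

```bash
./p.sh 664.5 35.3 62 -95.2
```

```text
turn [-0.0005  0.0005 -0.0002] rows 1 -> [-0.0005  0.0005 -0.0002]
shift [ 0.0011 -0.0005  0.0086] rows 1 -> [ 0.0011 -0.0005  0.0086] | in current axes [ 0.0011 -0.0005  0.0086]
at [664.1  36.4  70.6] yaw -95.21
```

Emit:
drive_tool:
  moves:
    - [[0, 0.001, -0.0005, 0.003, 0, 0, 0], [0, 0, 0, 0.004, 0, 0, 0], [0, 0, 0, 0, 0, 0, 0], [0, 0, 0, 0, 0, 0, 0]]

```text
clock: 27.9
position: [665.2, 35.4, 63.6]
ee_rot: [-0.674, 0.738, -0.001, 0.001]
contact_force: [-0.3, -0.3, 0.2]
gripper_width: 28.7
```

```bash
./p.sh 664.5 35.3 47 -95.2; python3 -c "
from h import *
snap('wrist','w16')
a=cv2.imread('pics/w16.png');cv2.imwrite('pics/w16c.png',cv2.resize(a[150:320,210:410],None,fx=3.8,fy=3.5,interpolation=cv2.INTER_CUBIC))"
```

```text
turn [-0.0019  0.0006  0.0002] rows 1 -> [-0.0019  0.0006  0.0002]
shift [0.0001 0.0007 0.0166] rows 1 -> [0.0001 0.0007 0.0166] | in current axes [0.0001 0.0007 0.0166]
at [665.2  35.4  63.6] yaw -95.19
```

View pics/w16c.png

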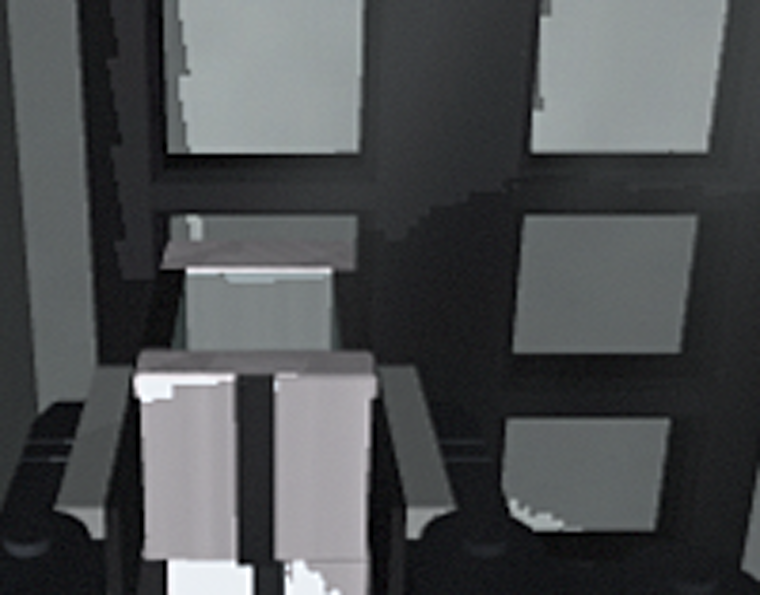

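Emit:
drive_tool:
  moves:
    - [[0, 0, 0.001, 0.002, -0.002, 0, 0], [0, 0, 0, 0.003, 0, 0, 0], [0, 0, 0, 0.003, 0, 0, 0]]

```text
clock: 28.25
position: [664.9, 35.7, 56.5]
ee_rot: [-0.674, 0.738, -0.0, 0.001]
contact_force: [-0.7, 0.0, 0.1]
gripper_width: 28.4
```

```bash
./p.sh 664.5 35.3 47 -95.2
```

```text
turn [-0.0024  0.0015  0.0003] rows 1 -> [-0.0024  0.0015  0.0003]
shift [0.0004 0.0004 0.0095] rows 1 -> [0.0004 0.0004 0.0095] | in current axes [0.0004 0.0004 0.0095]
at [664.9  35.7  56.5] yaw -95.18
```

Emit:
drive_tool:
  moves:
    - [[0, 0.0005, 0.0005, 0.003, -0.003, 0.001, 0], [0, 0, 0, 0.003, 0, 0, 0], [0, 0, 0, 0.0025, 0, 0, 0]]

```text
clock: 28.55
position: [664.1, 35.2, 47.0]
ee_rot: [-0.674, 0.738, 0.001, -0.0]
contact_force: [-0.5, 0.2, -0.5]
gripper_width: 28.4
```

```bash
./p.sh 664.5 35.3 47 -95.2
```

```text
turn [0.0013 0.0004 0.0003] rows 1 -> [0.0013 0.0004 0.0003]
shift [-0.0002 -0.0003  0.    ] rows 1 -> [-0.0002 -0.0003  0.    ] | in current axes [-0.0002 -0.0003  0.    ]
at [664.1  35.2  47. ] yaw -95.18
```

Home. Release, lift; next cell BL at (572,−263.6), yaw −125.7.

Emit:
drive_tool:
  moves:
    - [[0.5, 0, 0, 0, 0, 0, 0], [0.5, 0, 0, 0, 0, 0, 0], [0.5, 0, 0, 0, 0, 0, 0], [0.5, 0, 0, -0.005, 0, 0, 0], [0.5, 0, 0, -0.01, 0, 0, 0], [0.5, 0, 0, -0.02, 0, 0, 0], [0.5, 0, 0, -0.03, 0, 0, 0], [0.5, 0, 0, -0.03, 0, 0, 0], [0.5, 0, 0, 0, 0, 0, 0]]

```text
clock: 29.45
position: [665.4, 35.0, 149.7]
ee_rot: [-0.675, 0.738, -0.001, 0.001]
contact_force: [0.7, 0.6, 0.4]
gripper_width: 42.6
```

```bash
./p.sh 572 -263.6 140 -125.7; python3 -c "
from h import *
im,d,T=snap('wrist','w17')
for u,v in [(270,205),(290,205)]: print(dep('wrist',u,v,d,T).round(1))
"
```

```text
turn [-2.000e-03  4.000e-04  5.336e-01] rows 4 -> [-5.000e-04  1.000e-04  1.334e-01]
shift [ 0.297  -0.0984  0.0097] rows 7 -> [ 0.0424 -0.0141  0.0014] | in current axes [0.3057 0.0664 0.0096]
at [665.4  35.  149.7] yaw -95.13
[671.6  31.1  59.5]
[655.9  32.3  60. ]
```

View pics/w17.png

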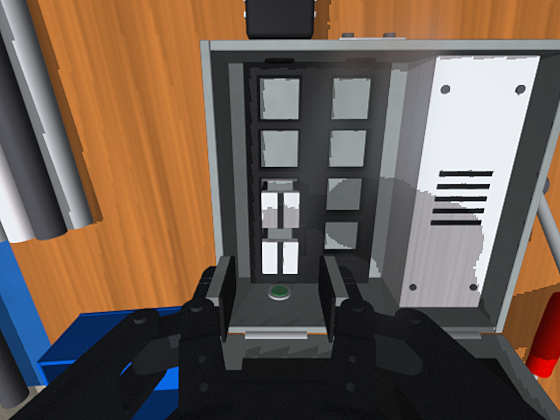

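Emit:
drive_tool:
  moves:
    - [[0.7, 0.036, 0.008, 0, 0, 0, 0], [0.7, 0.036, 0.008, 0, 0, 0, 0], [0.7, 0.036, 0.008, 0, 0, 0, 0], [0.7, 0.036, 0.008, 0, 0, 0, 0], [0.7, 0.036, 0.008, 0, 0, 0, 0], [0.7, 0.036, 0.008, 0, 0, 0, 0], [0.7, 0.036, 0.008, 0, 0, 0, 0], [0.7, 0.03, 0.008, 0, 0, 0, 0], [0.7, 0, 0, 0, 0, 0, 0.13], [0.7, 0, 0, 0, 0, 0, 0.13], [0.7, 0, 0, 0, 0, 0, 0.13], [0.7, 0, 0, 0, 0, 0, 0.12], [0.7, 0, 0, 0, 0, 0, 0]]

```text
clock: 30.8
position: [564.6, -249.5, 141.0]
ee_rot: [-0.457, 0.889, 0.006, -0.006]
contact_force: [-0.3, 0.5, 0.4]
gripper_width: 59.6
```

```bash
./p.sh 572 -263.6 120 -125.7; python3 -c "
from h import *
snap('wrist','w18')"
```

```text
turn [ 0.0155 -0.0049  0.0017] rows 1 -> [ 0.0155 -0.0049  0.0017]
shift [ 0.0071 -0.0142  0.021 ] rows 1 -> [ 0.0071 -0.0142  0.021 ] | in current axes [ 0.007  -0.0145  0.0208]
at [ 564.6 -249.5  141. ] yaw -125.6
```

View pics/w18.png

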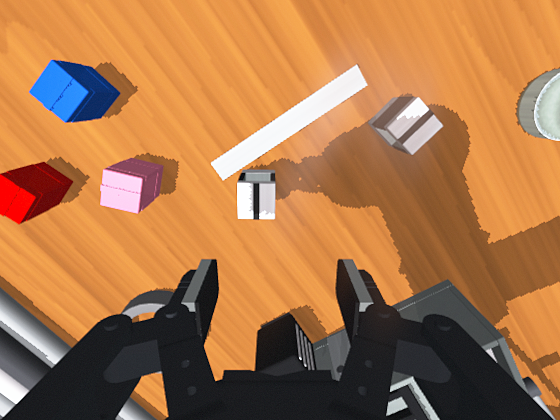

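Emit:
drive_tool:
  moves:
    - [[0.7, 0.003, -0.007, 0.005, 0.015, -0.005, 0], [0.7, 0.003, -0.007, 0.008, 0, 0, 0], [0.7, 0, 0, 0.008, 0, 0, 0], [0.7, 0, 0, 0, 0, 0, 0]]

```text
clock: 31.25
position: [572.6, -263.3, 117.1]
ee_rot: [-0.46, 0.888, 0.001, -0.0]
contact_force: [0.2, -0.6, -0.8]
gripper_width: 59.7
```

```bash
./p.sh 572 -263.6 70 -125.7; python3 -c "
from h import *
snap('wrist','w19')
a=cv2.imread('pics/w19.png');cv2.imwrite('pics/w19c.png',cv2.resize(a[150:260,220:340],None,fx=5,fy=5,interpolation=cv2.INTER_CUBIC))"
```

```text
turn [0.0011 0.0002 0.0091] rows 1 -> [0.0011 0.0002 0.0091]
shift [0.0006 0.0003 0.0471] rows 2 -> [0.0003 0.0001 0.0235] | in current axes [0.0006 0.0002 0.0471]
at [ 572.6 -263.3  117.1] yaw -125.18
```

View pics/w19c.png

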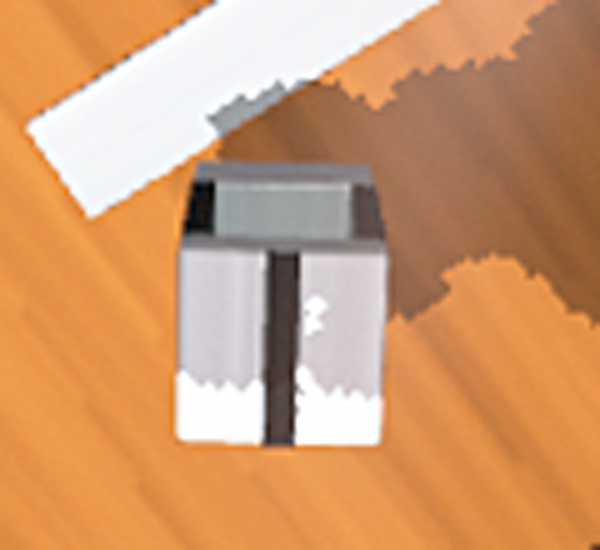

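```bash
python3 - <<'E'
from h import *
T=np.load("pics/w19_T.npy")
c=cap("w19",[(178,248),(388,252),(381,446),(177,441)],220,150,5)
print((T[:3,:3].T@(c-T[:3,3])).round(1))
T=np.load("pics/w18_T.npy")
print("last cell top approx",atz("wrist",411,126,50,T))
E
```

```text
centre [ 573.4 -263.5   50. ] yaw tl-bl -126.3 perp -36.6 (want perp=yaw-90 or +90) [29.7, 30.2, 30.1, 30.0]
[-0.3 -0.9 67.1]
last cell top approx [ 446.76145415 -243.5782325    50.        ]
```

Emit:
drive_tool:
  moves:
    - [[0.7, -0.0005, -0.001, 0.01, 0.001, 0, 0.02], [0.7, 0, 0, 0.02, 0, 0, 0], [0.7, 0, 0, 0.02, 0, 0, 0], [0.7, 0, 0, 0.01, 0, 0, 0], [0.7, 0, 0, 0, 0, 0, 0]]

```text
clock: 31.8
position: [575.1, -263.5, 54.9]
ee_rot: [-0.45, 0.893, -0.001, 0.001]
contact_force: [0.7, 0.1, -0.1]
gripper_width: 59.7
```

```bash
./p.sh 573.2 -263.5 36 -126.4
```

```text
turn [-0.0031  0.001  -0.001 ] rows 1 -> [-0.0031  0.001  -0.001 ]
shift [0.0012 0.0016 0.0189] rows 1 -> [0.0012 0.0016 0.0189] | in current axes [0.0012 0.0016 0.0189]
at [ 575.1 -263.5   54.9] yaw -126.46
```

Emit:
drive_tool:
  moves:
    - [[0.7, 0.001, 0.0015, 0.004, -0.003, 0.001, 0], [0.7, 0, 0, 0.008, 0, 0, 0], [0.7, 0, 0, 0.006, 0, 0, 0], [0.7, 0, 0, 0, 0, 0, 0], [0.7, 0, 0, 0, 0, 0, 0]]

```text
clock: 32.3
position: [574.8, -263.7, 37.5]
ee_rot: [-0.451, 0.893, -0.001, 0.001]
contact_force: [-0.2, -0.6, -0.2]
gripper_width: 60.0
```

```bash
./p.sh 573.2 -263.5 36.5 -126.4
```

```text
turn [-0.0036  0.0012 -0.0007] rows 1 -> [-0.0036  0.0012 -0.0007]
shift [0.0008 0.0014 0.001 ] rows 1 -> [0.0008 0.0014 0.001 ] | in current axes [0.0008 0.0014 0.001 ]
at [ 574.8 -263.7   37.5] yaw -126.44
```

Grip, lift; turn −126.4→−95.2 is −0.545 in tool.

Emit:
drive_tool:
  moves:
    - [[0.7, 0.001, 0.0015, 0.001, -0.003, 0.001, 0], [0.3, 0, 0, 0, 0, 0, 0], [0, 0, 0, 0, 0, 0, 0], [0, 0, 0, 0, 0, 0, 0], [0, 0, 0, 0, 0, 0, 0], [0, 0, 0, 0, 0, 0, 0], [0, 0, 0, 0, 0, 0, 0]]

```text
clock: 33.0
position: [573.5, -263.8, 37.7]
ee_rot: [-0.451, 0.893, -0.001, 0.001]
contact_force: [0.5, 0.2, 0.6]
gripper_width: 28.3
```

Emit:
drive_tool:
  moves:
    - [[0, 0, 0, -0.02, 0, 0, 0], [0, 0, 0, -0.04, 0, 0, 0], [0, 0, 0, -0.04, 0, 0, 0], [0, 0, 0, -0.03, 0, 0, 0], [0, 0, 0, 0, 0, 0, -0.13], [0, 0, 0, 0, 0, 0, -0.13], [0, 0, 0, 0, 0, 0, -0.13], [0, 0, 0, 0, 0, 0, -0.13], [0, 0, 0, 0, 0, 0, 0], [0, 0, 0, 0, 0, 0, 0]]

```text
clock: 34.0
position: [570.6, -262.8, 169.4]
ee_rot: [-0.671, 0.742, 0.003, -0.001]
contact_force: [-0.3, 0.2, -1.2]
gripper_width: 28.4
```

```bash
python3 -c "
from h import *
for y in (-31.5,-73.5):print(b2w(67,y))"; ./p.sh 660 -5.7 150 -95.2
```

```text
[660.66932843  -4.74274143]
[656.86276006 -46.56988617]
turn [ 0.0049  0.0025 -0.01  ] rows 1 -> [ 0.0049  0.0025 -0.01  ]
shift [-0.2642 -0.0657  0.0194] rows 7 -> [-0.0377 -0.0094  0.0028] | in current axes [-0.2648 -0.0632  0.0197]
at [ 570.6 -262.8  169.4] yaw -95.78
```

Emit:
drive_tool:
  moves:
    - [[0, -0.034, -0.009, 0, 0.005, 0.002, -0.01], [0, -0.037, -0.009, 0.002, 0, 0, 0], [0, -0.037, -0.009, 0.002, 0, 0, 0], [0, -0.037, -0.009, 0.002, 0, 0, 0], [0, -0.037, -0.009, 0.002, 0, 0, 0], [0, -0.037, -0.009, 0.002, 0, 0, 0], [0, -0.028, -0.006, 0.002, 0, 0, 0], [0, 0, 0, 0, 0, 0, 0], [0, 0, 0, 0, 0, 0, 0]]

```text
clock: 34.9
position: [657.0, -14.8, 153.8]
ee_rot: [-0.665, 0.747, 0.001, -0.001]
contact_force: [-0.0, -1.2, -1.5]
gripper_width: 28.8
```

```bash
./p.sh 660 -5.7 125 -95.2
```

```text
turn [ 0.004  -0.0002 -0.0249] rows 1 -> [ 0.004  -0.0002 -0.0249]
shift [-0.0094 -0.0021  0.0288] rows 1 -> [-0.0094 -0.0021  0.0288] | in current axes [-0.0094 -0.002   0.0288]
at [657.  -14.8 153.8] yaw -96.63
```

Emit:
drive_tool:
  moves:
    - [[0, -0.005, -0.001, 0.008, 0.004, 0, -0.024], [0, -0.004, -0.001, 0.01, 0, 0, 0], [0, 0, 0, 0.008, 0, 0, 0], [0, 0, 0, 0, 0, 0, 0], [0, 0, 0, 0, 0, 0, 0]]

```text
clock: 35.4
position: [658.5, -9.0, 124.4]
ee_rot: [-0.672, 0.74, 0.001, -0.001]
contact_force: [-0.9, -0.9, -0.8]
gripper_width: 28.2
```

```bash
./p.sh 660 -5.7 70 -95.2; python3 -c "
from h import *
snap('wrist','w20')
a=cv2.imread('pics/w20.png');cv2.imwrite('pics/w20c.png',cv2.resize(a[205:320,225:330],None,fx=5,fy=5,interpolation=cv2.INTER_CUBIC))"
```

```text
turn [ 0.0027 -0.001  -0.0056] rows 1 -> [ 0.0027 -0.001  -0.0056]
shift [-0.0034 -0.0012  0.0544] rows 2 -> [-0.0017 -0.0006  0.0272] | in current axes [-0.0035 -0.0014  0.0544]
at [658.5  -9.  124.4] yaw -95.52
```

View pics/w20c.png

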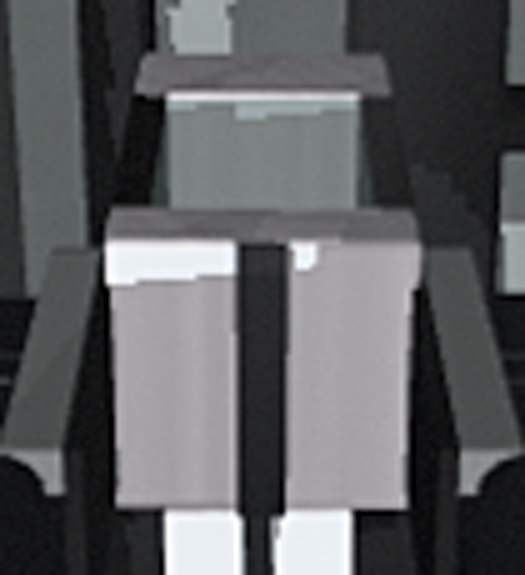

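```bash
python3 - <<'E'
from h import *
held("w20",[(105,242),(420,240),(410,508),(116,509)],225,205,5,37.7,[(147,54),(388,54)])
E
```

```text
centre [658.9  -9.3 136.7] yaw tl-bl -95.4 perp -5.3 (want perp=yaw-90 or +90) [29.4, 29.8, 29.3, 29.7]
cap in tool [  0.3  -0.5 -12.3]
foot edge mid in tool [14.5  0.2 37.7] minus15 -> centre x; width 29.8
```

Emit:
drive_tool:
  moves:
    - [[0, -0.003, -0.002, 0.012, 0.003, -0.001, -0.005], [0, -0.001, 0, 0.014, 0, 0, 0], [0, -0.001, 0, 0.014, 0, 0, 0], [0, 0, 0, 0.008, 0, 0, 0], [0, 0, 0, 0, 0, 0, 0]]

```text
clock: 35.95
position: [660.9, -4.3, 72.2]
ee_rot: [-0.674, 0.739, -0.0, 0.0]
contact_force: [-0.8, 0.6, -0.7]
gripper_width: 28.0
```

```bash
./p.sh 660.7 -5.1 63 -95.2
```

```text
turn [-0.0004  0.0005 -0.0014] rows 1 -> [-0.0004  0.0005 -0.0014]
shift [0.0008 0.0001 0.0092] rows 1 -> [0.0008 0.0001 0.0092] | in current axes [0.0008 0.0001 0.0092]
at [660.9  -4.3  72.2] yaw -95.28
```

Emit:
drive_tool:
  moves:
    - [[0, 0.001, 0, 0.003, 0, 0, 0], [0, 0, 0, 0.004, 0, 0, 0], [0, 0, 0, 0, 0, 0, 0], [0, 0, 0, 0, 0, 0, 0]]

```text
clock: 36.35
position: [661.5, -5.4, 65.2]
ee_rot: [-0.674, 0.739, -0.001, 0.001]
contact_force: [-0.4, 0.0, -1.2]
gripper_width: 28.3
```

```bash
./p.sh 660.7 -5.1 48 -95.2; python3 -c "
from h import *
snap('wrist','w21')
a=cv2.imread('pics/w21.png');cv2.imwrite('pics/w21c.png',cv2.resize(a[150:320,210:410],None,fx=3.8,fy=3.5,interpolation=cv2.INTER_CUBIC))"
```

```text
turn [-0.002   0.0005 -0.0011] rows 1 -> [-0.002   0.0005 -0.0011]
shift [-0.0002  0.0008  0.0172] rows 1 -> [-0.0002  0.0008  0.0172] | in current axes [-0.0002  0.0009  0.0172]
at [661.5  -5.4  65.2] yaw -95.26
```

View pics/w21c.png

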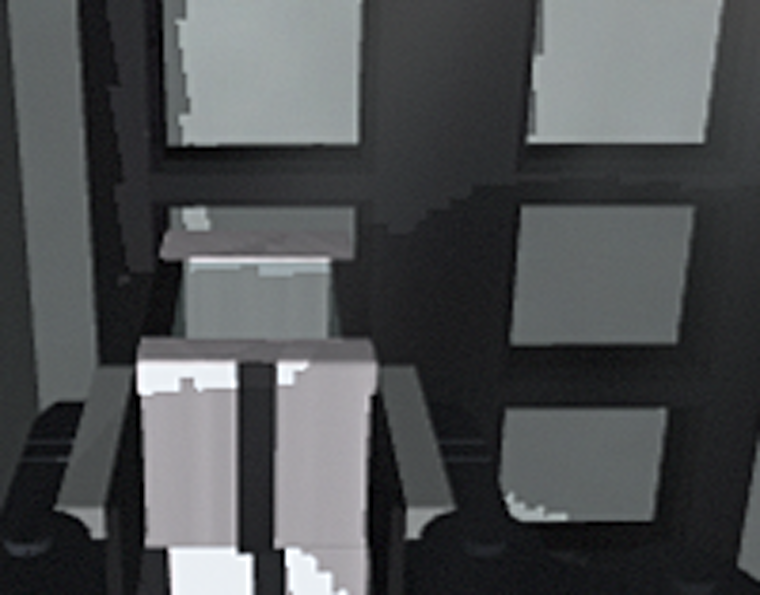

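Emit:
drive_tool:
  moves:
    - [[0, 0, 0.001, 0.002, -0.002, 0, -0.001], [0, 0, 0, 0.003, 0, 0, 0], [0, 0, 0, 0.003, 0, 0, 0]]

```text
clock: 36.7
position: [661.2, -5.1, 58.2]
ee_rot: [-0.674, 0.738, -0.0, 0.001]
contact_force: [-0.7, -0.0, -0.2]
gripper_width: 28.0
```

```bash
./p.sh 660.7 -5.1 48 -95.2
```

```text
turn [-0.0025  0.0013  0.0001] rows 1 -> [-0.0025  0.0013  0.0001]
shift [0.     0.0005 0.0102] rows 1 -> [0.     0.0005 0.0102] | in current axes [0.     0.0005 0.0102]
at [661.2  -5.1  58.2] yaw -95.2
```

Emit:
drive_tool:
  moves:
    - [[0, 0, 0.0005, 0.003, -0.003, 0.001, 0], [0, 0, 0, 0.003, 0, 0, 0], [0, 0, 0, 0.003, 0, 0, 0]]

```text
clock: 37.0
position: [660.6, -5.1, 48.3]
ee_rot: [-0.674, 0.738, 0.0, -0.0]
contact_force: [-0.5, 0.1, -0.9]
gripper_width: 28.1
```

```bash
./p.sh 660.7 -5.1 48 -95.2
```

```text
turn [0.001  0.0001 0.0001] rows 1 -> [0.001  0.0001 0.0001]
shift [ 0.     -0.0001  0.0003] rows 1 -> [ 0.     -0.0001  0.0003] | in current axes [ 0.     -0.0001  0.0003]
at [660.6  -5.1  48.3] yaw -95.2
```

Home; release and lift.

Emit:
drive_tool:
  moves:
    - [[0.5, 0, 0, 0, 0, 0, 0], [0.5, 0, 0, 0, 0, 0, 0], [0.5, 0, 0, 0, 0, 0, 0], [0.5, 0, 0, -0.005, 0, 0, 0], [0.5, 0, 0, -0.01, 0, 0, 0], [0.5, 0, 0, -0.02, 0, 0, 0], [0.5, 0, 0, -0.03, 0, 0, 0], [0.5, 0, 0, -0.03, 0, 0, 0], [0.5, 0, 0, 0, 0, 0, 0]]

```text
clock: 37.9
position: [662.0, -5.3, 151.2]
ee_rot: [-0.675, 0.738, -0.001, 0.001]
contact_force: [0.6, 0.1, 1.5]
gripper_width: 42.5
```

```bash
./p.sh 446 -242.5 140 -170.6; python3 -c "
from h import *
im,d,T=snap('wrist','w22')
for x,y in [(67,-31.5),(67,10.5),(67,52.5)]:
    for dx in(-7,7):
        p=proj('wrist',[*b2w(x+dx,y),60],T); print(np.round(p),dep('wrist',*p,d,T).round(1))
snap('scene','s22')
a=cv2.imread('pics/s22.png');cv2.imwrite('pics/s22c.png',cv2.resize(a[170:290,100:260],None,fx=4.5,fy=4.5,interpolation=cv2.INTER_CUBIC))
"
```

```text
turn [-0.0029  0.0015  1.3172] rows 10 -> [-0.0003  0.0002  0.1317]
shift [ 0.2519 -0.1987  0.0112] rows 8 -> [ 0.0315 -0.0248  0.0014] | in current axes [0.2556 0.194  0.0107]
at [662.   -5.3 151.2] yaw -95.13
[289. 209.] [653.7  -3.9  59.6]
[271. 209.] [667.7  -5.1  59.3]
[288. 256.] [657.5  37.9  59.6]
[271. 256.] [671.4  36.   60.9]
[288. 298.] [661.3  80.   59.4]
[272. 298.] [675.3  78.7  59.4]
```

View pics/s22c.png

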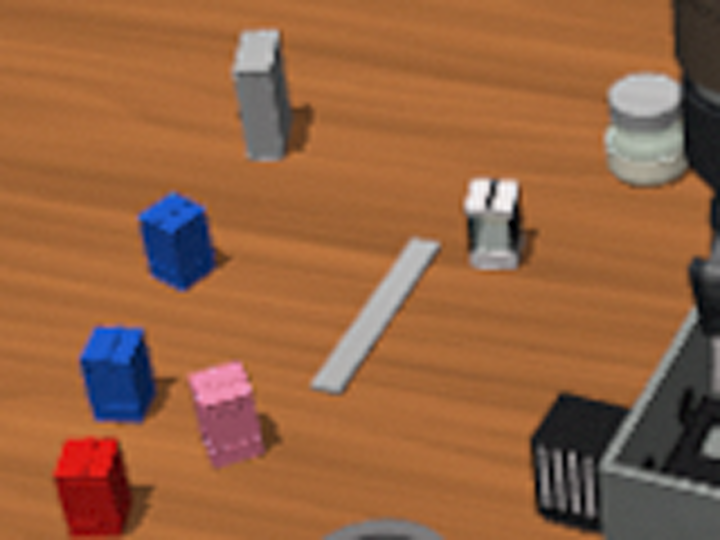

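```bash
python3 -c "
from h import *
print(atz('scene',243.75,190.5,60))"
```

```text
[ 327.38394529 -172.93339454   60.        ]
```

Emit:
drive_tool:
  moves:
    - [[0.7, 0.03, 0.0225, 0, 0, 0, 0], [0.7, 0.03, 0.0225, 0, 0, 0, 0], [0.7, 0.03, 0.0225, 0, 0, 0, 0], [0.7, 0.03, 0.0225, 0, 0, 0, 0], [0.7, 0.03, 0.0225, 0, 0, 0, 0], [0.7, 0.03, 0.0225, 0, 0, 0, 0], [0.7, 0.03, 0.0225, 0, 0, 0, 0], [0.7, 0.03, 0.0225, 0, 0, 0, 0], [0.7, 0, 0, 0, 0, 0, 0.13], [0.7, 0, 0, 0, 0, 0, 0.13], [0.7, 0, 0, 0, 0, 0, 0.13], [0.7, 0, 0, 0, 0, 0, 0.13], [0.7, 0, 0, 0, 0, 0, 0.13], [0.7, 0, 0, 0, 0, 0, 0.13], [0.7, 0, 0, 0, 0, 0, 0.13], [0.7, 0, 0, 0, 0, 0, 0.13], [0.7, 0, 0, 0, 0, 0, 0.13], [0.7, 0, 0, 0, 0, 0, 0.12], [0.7, 0, 0, 0, 0, 0, 0]]

```text
clock: 39.9
position: [433.1, -232.9, 130.4]
ee_rot: [-0.066, 0.998, 0.006, -0.023]
contact_force: [0.2, 0.4, -0.5]
gripper_width: 59.8
```

```bash
./p.sh 446 -242.5 120 -170.6; python3 -c "
from h import *
snap('wrist','w23')"
```

```text
turn [ 0.0163 -0.0446 -0.0319] rows 1 -> [ 0.0163 -0.0446 -0.0319]
shift [-0.0111 -0.0116  0.0104] rows 1 -> [-0.0111 -0.0116  0.0104] | in current axes [-0.0119 -0.0114  0.0097]
at [ 433.1 -232.9  130.4] yaw -172.41
```

View pics/w23.png

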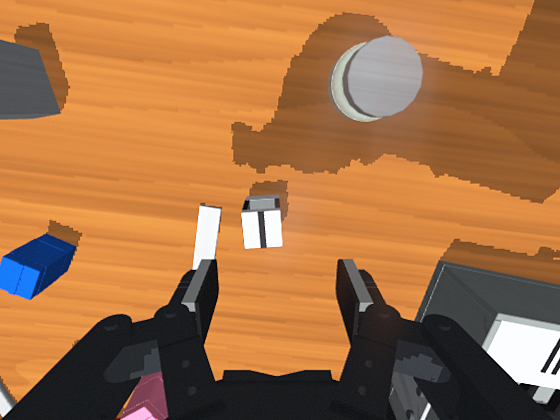

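Emit:
drive_tool:
  moves:
    - [[0.7, -0.006, -0.006, 0.003, 0.016, -0.044, -0.03], [0.7, -0.006, -0.006, 0.006, 0, 0, 0], [0.7, 0, 0, 0, 0, 0, 0], [0.7, 0, 0, 0, 0, 0, 0]]

```text
clock: 40.35
position: [446.4, -243.1, 119.2]
ee_rot: [-0.086, 0.996, 0.001, -0.002]
contact_force: [0.7, 0.0, -0.7]
gripper_width: 59.6
```

```bash
./p.sh 446 -242.5 70 -170.6; python3 -c "
from h import *
snap('wrist','w24')
a=cv2.imread('pics/w24.png');cv2.imwrite('pics/w24c.png',cv2.resize(a[150:260,220:340],None,fx=5,fy=5,interpolation=cv2.INTER_CUBIC))"
```

```text
turn [ 0.0016 -0.0036  0.0074] rows 1 -> [ 0.0016 -0.0036  0.0074]
shift [0.0003 0.0007 0.0492] rows 2 -> [0.0002 0.0003 0.0246] | in current axes [0.0001 0.0006 0.0492]
at [ 446.4 -243.1  119.2] yaw -170.18
```

View pics/w24c.png

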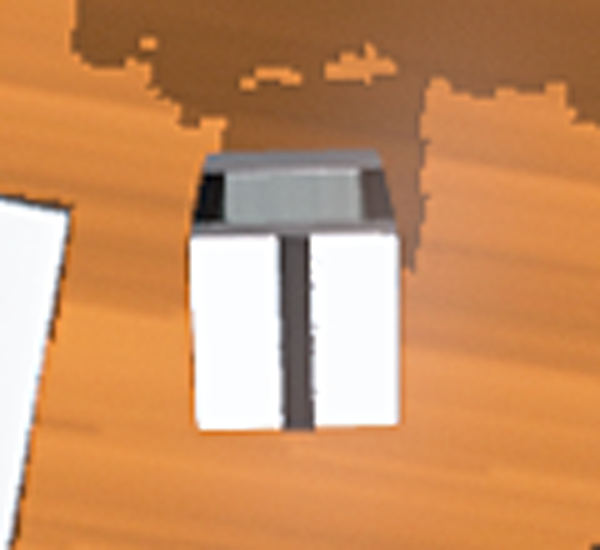

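```bash
python3 - <<'E'
from h import *
T=np.load("pics/w24_T.npy")
c=cap("w24",[(189,237),(399,234),(399,427),(198,431)],220,150,5)
print((T[:3,:3].T@(c-T[:3,3])).round(1))
E
```

```text
centre [ 444.7 -241.1   50. ] yaw tl-bl -168.8 perp -79.2 (want perp=yaw-90 or +90) [29.9, 30.1, 29.9, 30.3]
[ 1.1  2.2 69.2]
```

Emit:
drive_tool:
  moves:
    - [[0.7, 0.001, 0.0025, 0.01, 0.001, -0.004, -0.02], [0.7, 0, 0, 0.02, 0, 0, 0], [0.7, 0, 0, 0.02, 0, 0, 0], [0.7, 0, 0, 0.01, 0, 0, 0], [0.7, 0, 0, 0, 0, 0, 0]]

```text
clock: 40.9
position: [446.8, -240.9, 58.8]
ee_rot: [-0.097, 0.995, -0.0, 0.001]
contact_force: [0.4, -1.0, -0.8]
gripper_width: 60.0
```

```bash
./p.sh 444.8 -240.8 36.5 -169
```

```text
turn [-0.0008  0.0028  0.0021] rows 1 -> [-0.0008  0.0028  0.0021]
shift [0.002  0.0005 0.0223] rows 1 -> [0.002  0.0005 0.0223] | in current axes [0.0021 0.0005 0.0223]
at [ 446.8 -240.9   58.8] yaw -168.88
```

Emit:
drive_tool:
  moves:
    - [[0.7, 0.002, 0.0005, 0.005, -0.001, 0.003, 0.002], [0.7, 0, 0, 0.01, 0, 0, 0], [0.7, 0, 0, 0.008, 0, 0, 0], [0.7, 0, 0, 0, 0, 0, 0], [0.7, 0, 0, 0, 0, 0, 0]]

```text
clock: 41.4
position: [446.3, -241.1, 35.8]
ee_rot: [-0.096, 0.995, -0.001, 0.001]
contact_force: [-0.1, -0.5, 0.0]
gripper_width: 59.9
```

```bash
./p.sh 444.8 -240.8 36.5 -169
```

```text
turn [-0.0014  0.0026  0.0008] rows 1 -> [-0.0014  0.0026  0.0008]
shift [ 0.0014  0.0006 -0.0007] rows 1 -> [ 0.0014  0.0006 -0.0007] | in current axes [ 0.0014  0.0006 -0.0007]
at [ 446.3 -241.1   35.8] yaw -168.96
```

Emit:
drive_tool:
  moves:
    - [[0.7, 0.0015, 0.0005, -0.001, -0.001, 0.003, 0], [0.3, 0, 0, 0, 0, 0, 0], [0, 0, 0, 0, 0, 0, 0], [0, 0, 0, 0, 0, 0, 0], [0, 0, 0, 0, 0, 0, 0], [0, 0, 0, 0, 0, 0, 0], [0, 0, 0, 0, 0, 0, 0]]

```text
clock: 42.1
position: [445.3, -241.1, 37.9]
ee_rot: [-0.096, 0.995, -0.001, 0.001]
contact_force: [0.4, -0.9, -0.1]
gripper_width: 28.6
```

Emit:
drive_tool:
  moves:
    - [[0, 0, 0, -0.02, 0, 0, 0], [0, 0, 0, -0.04, 0, 0, 0], [0, 0, 0, -0.04, 0, 0, 0], [0, 0, 0, -0.03, 0, 0, 0], [0, 0, 0, 0, 0, 0, -0.128], [0, 0, 0, 0, 0, 0, -0.128], [0, 0, 0, 0, 0, 0, -0.128], [0, 0, 0, 0, 0, 0, -0.128], [0, 0, 0, 0, 0, 0, -0.128], [0, 0, 0, 0, 0, 0, -0.128], [0, 0, 0, 0, 0, 0, -0.128], [0, 0, 0, 0, 0, 0, -0.128], [0, 0, 0, 0, 0, 0, -0.128], [0, 0, 0, 0, 0, 0, -0.1], [0, 0, 0, 0, 0, 0, 0], [0, 0, 0, 0, 0, 0, 0]]

```text
clock: 43.7
position: [439.6, -238.7, 168.8]
ee_rot: [-0.678, 0.735, 0.005, -0.002]
contact_force: [-0.1, 0.4, -1.1]
gripper_width: 28.5
```

```bash
./p.sh 656.5 -47 150 -95.2
```

```text
turn [0.0099 0.0045 0.0113] rows 1 -> [0.0099 0.0045 0.0113]
shift [-0.2106 -0.1986  0.0188] rows 7 -> [-0.0301 -0.0284  0.0027] | in current axes [-0.2083 -0.2012  0.0178]
at [ 439.6 -238.7  168.8] yaw -94.55
```

Emit:
drive_tool:
  moves:
    - [[0, -0.028, -0.026, 0, 0.01, 0.004, 0.011], [0, -0.03, -0.028, 0.002, 0, 0, 0], [0, -0.03, -0.028, 0.002, 0, 0, 0], [0, -0.03, -0.028, 0.002, 0, 0, 0], [0, -0.03, -0.028, 0.002, 0, 0, 0], [0, -0.03, -0.028, 0.002, 0, 0, 0], [0, -0.021, -0.022, 0.002, 0, 0, 0], [0, 0, 0, 0, 0, 0, 0], [0, 0, 0, 0, 0, 0, 0]]

```text
clock: 44.6
position: [651.6, -51.6, 153.4]
ee_rot: [-0.667, 0.745, 0.001, -0.001]
contact_force: [-1.1, -0.2, -1.4]
gripper_width: 28.6
```

```bash
./p.sh 656.5 -47 125 -95.2
```

```text
turn [ 0.0037  0.0004 -0.0208] rows 1 -> [ 0.0037  0.0004 -0.0208]
shift [-0.005  -0.0044  0.0284] rows 1 -> [-0.005  -0.0044  0.0284] | in current axes [-0.0051 -0.0044  0.0283]
at [651.6 -51.6 153.4] yaw -96.39
```

Emit:
drive_tool:
  moves:
    - [[0, -0.004, -0.003, 0.008, 0.004, 0, -0.02], [0, -0.002, -0.001, 0.01, 0, 0, 0], [0, 0, 0, 0.008, 0, 0, 0], [0, 0, 0, 0, 0, 0, 0], [0, 0, 0, 0, 0, 0, 0]]

```text
clock: 45.1
position: [653.3, -48.2, 124.5]
ee_rot: [-0.673, 0.74, 0.001, -0.001]
contact_force: [-0.3, -0.4, -0.6]
gripper_width: 28.5
```

```bash
./p.sh 656.5 -47 70 -95.2; python3 -c "
from h import *
snap('wrist','w25')
a=cv2.imread('pics/w25.png');cv2.imwrite('pics/w25c.png',cv2.resize(a[205:320,225:330],None,fx=5,fy=5,interpolation=cv2.INTER_CUBIC))"
```

```text
turn [ 0.0027 -0.0001 -0.0042] rows 1 -> [ 0.0027 -0.0001 -0.0042]
shift [-0.0015 -0.0031  0.0545] rows 2 -> [-0.0008 -0.0016  0.0273] | in current axes [-0.0016 -0.0033  0.0545]
at [653.3 -48.2 124.5] yaw -95.44
```

View pics/w25c.png

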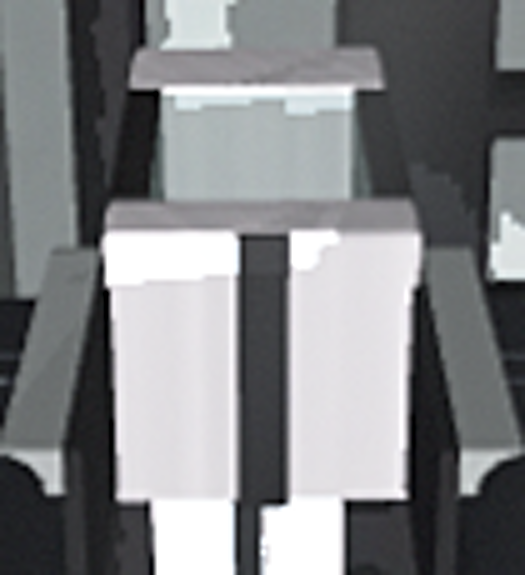

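```bash
python3 - <<'E'
from h import *
held("w25",[(103,232),(420,230),(408,498),(116,500)],225,205,5,37.9,[(142,47),(383,47)])
E
```

```text
centre [653.7 -49.6 136.6] yaw tl-bl -95.3 perp -5.1 (want perp=yaw-90 or +90) [29.5, 29.8, 29.0, 29.8]
cap in tool [  1.3  -0.5 -12.1]
foot edge mid in tool [15.4 -0.4 37.9] minus15 -> centre x; width 29.8
```

Emit:
drive_tool:
  moves:
    - [[0, -0.002, -0.003, 0.012, 0.003, 0, -0.004], [0, -0.001, 0, 0.014, 0, 0, 0], [0, -0.001, 0, 0.014, 0, 0, 0], [0, 0, 0, 0.008, 0, 0, 0], [0, 0, 0, 0, 0, 0, 0]]

```text
clock: 45.65
position: [656.6, -44.5, 72.5]
ee_rot: [-0.674, 0.739, -0.0, 0.0]
contact_force: [-0.7, -0.7, -1.6]
gripper_width: 28.6
```

```bash
./p.sh 656.5 -46 64 -95.2
```

```text
turn [-0.0007  0.0004 -0.0009] rows 1 -> [-0.0007  0.0004 -0.0009]
shift [ 0.0015 -0.      0.0085] rows 1 -> [ 0.0015 -0.      0.0085] | in current axes [ 0.0015 -0.      0.0085]
at [656.6 -44.5  72.5] yaw -95.25
```

Emit:
drive_tool:
  moves:
    - [[0, 0.0015, 0, 0.003, 0, 0, 0], [0, 0, 0, 0.004, 0, 0, 0], [0, 0, 0, 0, 0, 0, 0], [0, 0, 0, 0, 0, 0, 0]]

```text
clock: 46.05
position: [657.2, -46.2, 65.5]
ee_rot: [-0.674, 0.739, -0.001, 0.001]
contact_force: [-0.1, -0.1, -0.8]
gripper_width: 28.4
```

```bash
./p.sh 656.5 -46 48 -95.2; python3 -c "
from h import *
snap('wrist','w26')
a=cv2.imread('pics/w26.png');cv2.imwrite('pics/w26c.png',cv2.resize(a[150:320,210:410],None,fx=3.8,fy=3.5,interpolation=cv2.INTER_CUBIC))"
```

```text
turn [-0.0021  0.0003 -0.0006] rows 1 -> [-0.0021  0.0003 -0.0006]
shift [-0.0001  0.0007  0.0175] rows 1 -> [-0.0001  0.0007  0.0175] | in current axes [-0.0001  0.0008  0.0175]
at [657.2 -46.2  65.5] yaw -95.23
```

View pics/w26c.png

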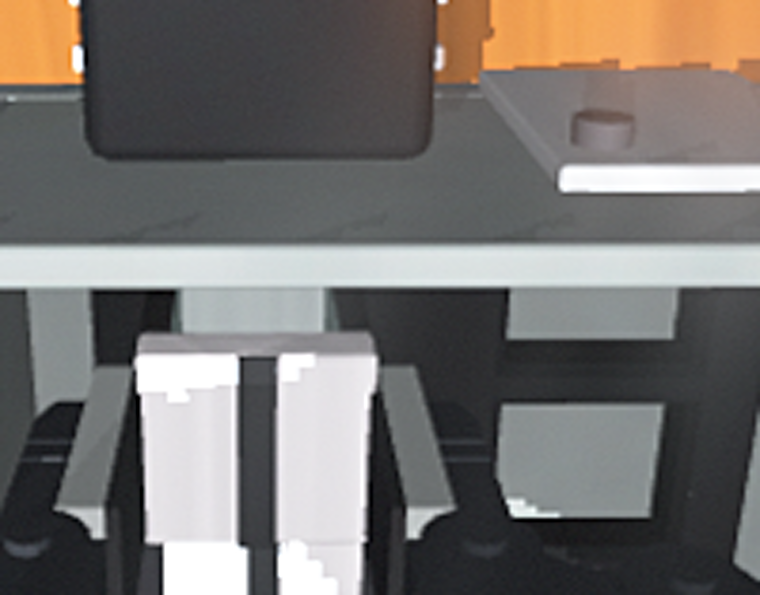

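Emit:
drive_tool:
  moves:
    - [[0, 0, 0.001, 0.002, -0.002, 0, 0], [0, 0, 0, 0.003, 0, 0, 0], [0, 0, 0, 0.003, 0, 0, 0]]

```text
clock: 46.4
position: [656.9, -46.0, 58.4]
ee_rot: [-0.674, 0.739, -0.001, 0.001]
contact_force: [0.5, -0.0, -1.3]
gripper_width: 28.4
```

```bash
./p.sh 656.5 -46 48 -95.2
```

```text
turn [-0.0028  0.001  -0.0005] rows 1 -> [-0.0028  0.001  -0.0005]
shift [0.     0.0004 0.0104] rows 1 -> [0.     0.0004 0.0104] | in current axes [0.     0.0005 0.0104]
at [656.9 -46.   58.4] yaw -95.23
```

Emit:
drive_tool:
  moves:
    - [[0, 0, 0.0005, 0.003, -0.003, 0.001, 0], [0, 0, 0, 0.003, 0, 0, 0], [0, 0, 0, 0.003, 0, 0, 0]]

```text
clock: 46.7
position: [656.3, -45.9, 48.5]
ee_rot: [-0.674, 0.739, 0.0, -0.0]
contact_force: [0.3, 0.8, 0.2]
gripper_width: 28.6
```

```bash
./p.sh 656.5 -46 48 -95.2
```

```text
turn [ 0.0008 -0.0001 -0.0005] rows 1 -> [ 0.0008 -0.0001 -0.0005]
shift [ 0.     -0.0002  0.0005] rows 1 -> [ 0.     -0.0002  0.0005] | in current axes [ 0.     -0.0002  0.0005]
at [656.3 -45.9  48.5] yaw -95.23
```

Home. Release and lift to look at all four.

Emit:
drive_tool:
  moves:
    - [[0.5, 0, 0, 0, 0, 0, 0], [0.5, 0, 0, 0, 0, 0, 0], [0.5, 0, 0, 0, 0, 0, 0], [0.5, 0, 0, -0.005, 0, 0, 0], [0.5, 0, 0, -0.01, 0, 0, 0], [0.5, 0, 0, -0.02, 0, 0, 0], [0.5, 0, 0, -0.03, 0, 0, 0], [0.5, 0, 0, -0.03, 0, 0, 0], [0.5, -0.02, 0, -0.03, 0, 0, 0], [0.5, -0.02, 0, -0.03, 0, 0, 0], [0.5, 0, 0, 0, 0, 0, 0]]

```text
clock: 47.8
position: [661.3, -6.1, 216.6]
ee_rot: [-0.674, 0.739, -0.002, 0.002]
contact_force: [0.3, 0.2, 0.6]
gripper_width: 42.5
```

```bash
python3 -c "
from h import *
im,d,T=snap('wrist','w27')
for x,y in [(67,-73.5),(67,-31.5),(67,10.5),(67,52.5)]:
    for dx in(-7,7):
      for dy in(-9,9):
        p=proj('wrist',[*b2w(x+dx,y+dy),60],T); print(y,np.round(p),dep('wrist',*p,d,T).round(1))
"
```

```text
-73.5 [287. 135.] [649.1 -54.9  60.1]
-73.5 [287. 154.] [650.7 -36.9  59.7]
-73.5 [272. 135.] [663.  -56.2  60.1]
-73.5 [272. 154.] [664.7 -38.1  59.3]
-31.5 [287. 179.] [652.9 -12.8  59. ]
-31.5 [286. 196.] [654.5   5.1  59.1]
-31.5 [272. 179.] [666.8 -14.5  60.5]
-31.5 [272. 196.] [668.5   3.9  59.1]
10.5 [286. 218.] [656.7  28.8  59.9]
10.5 [286. 234.] [658.3  46.2  61.1]
10.5 [273. 218.] [670.6  27.2  60.8]
10.5 [273. 234.] [672.2  45.2  60.4]
52.5 [286. 255.] [660.5  69.8  61.5]
52.5 [286. 269.] [662.1  89.   59.2]
52.5 [273. 255.] [674.4  69.   60.5]
52.5 [273. 269.] [676.   86.4  61.4]
```

View pics/w27.png

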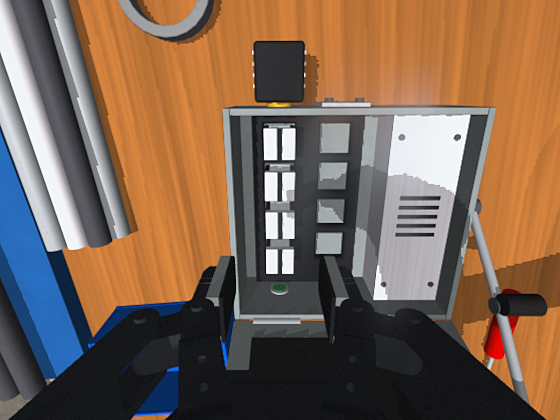

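```bash
python3 -c "
from h import *
im,d,T=load('w27')
R=lambda p:(np.array([[np.cos(np.radians(5.2)),-np.sin(np.radians(5.2))],[np.sin(np.radians(5.2)),np.cos(np.radians(5.2))]])@(p[:2]-np.array(BOX[:2]))).round(1)
for u,v in[(505,300),(515,300),(525,298),(535,298),(520,293),(520,306),(545,298)]: p=dep('wrist',u,v,d,T);print(u,v,p.round(1),R(p))
d=np.load('pics/scene0.npy')
for u,v in[(324,206),(325,206),(322,211),(324,209)]: p=dep('scene',u,v,d);print('sc',p.round(1),R(p))
a=cv2.imread('pics/w27.png');cv2.imwrite('pics/w27c.png',cv2.resize(a[190:330,440:560],None,fx=5,fy=4.2,interpolation=cv2.INTER_CUBIC))
"
```

```text
505 300 [482.3  85.  140.5] [-118.8   41.7]
515 300 [476.4  83.5 143.3] [-124.6   39.7]
525 298 [466.6  84.2 140.9] [-134.3   39.5]
535 298 [459.   84.5 141.4] [-142.   39.]
520 293 [363.8 178.9  11.8] [-245.3  124.5]
520 306 [474.   87.2 146.4] [-127.2   43.2]
545 298 [320.5 198.    1.4] [-290.1  139.5]
sc [467.9  92.  148.7] [-133.8   47.3]
sc [468.6  94.7 149.7] [-133.2   50.1]
sc [485.9  90.  145.2] [-115.6   47. ]
sc [474.3  93.3 143.8] [-127.5   49.3]
```

View pics/w27c.png

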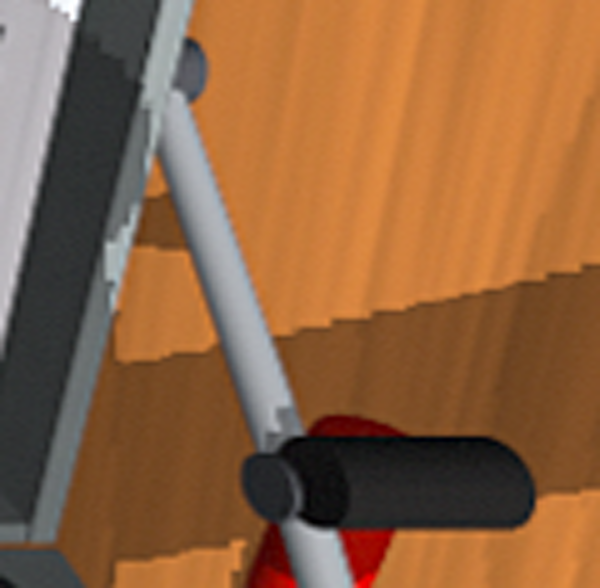

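```bash
./p.sh 464.7 90 210 -95.2
```

```text
turn [-0.0017 -0.0002 -0.0024] rows 1 -> [-0.0017 -0.0002 -0.0024]
shift [-0.0786  0.2032  0.0042] rows 5 -> [-0.0157  0.0406  0.0008] | in current axes [-0.0782  0.2034  0.0039]
at [660.   -6.7 214.2] yaw -95.34
```

Emit:
drive_tool:
  moves:
    - [[0, -0.002, 0.034, 0, 0, 0, 0], [0, -0.01, 0.034, 0, 0, 0, 0], [0, -0.016, 0.034, 0, 0, 0, 0], [0, -0.016, 0.034, 0, 0, 0, 0], [0, -0.016, 0.034, 0, 0, 0, 0], [0, -0.014, 0.024, 0, 0, 0, 0], [0, 0, 0, 0, 0, 0, 0], [0, 0, 0, 0, 0, 0, 0]]

```text
clock: 48.65
position: [462.3, 83.1, 208.8]
ee_rot: [-0.671, 0.741, 0.002, -0.004]
contact_force: [0.2, 0.4, 1.4]
gripper_width: 0.0
```

```bash
./p.sh 464.7 92.5 165 -95.2; python3 -c "
from h import *
snap('wrist','w28')
snap('scene','s28')
a=cv2.imread('pics/s28.png');cv2.imwrite('pics/s28c.png',cv2.resize(a[130:300,240:410],None,fx=3.5,fy=3.5,interpolation=cv2.INTER_CUBIC))"
```

```text
turn [ 0.0085 -0.0032 -0.008 ] rows 1 -> [ 0.0085 -0.0032 -0.008 ]
shift [-0.0096 -0.0015  0.0438] rows 1 -> [-0.0096 -0.0015  0.0438] | in current axes [-0.0097 -0.0018  0.0437]
at [462.3  83.1 208.8] yaw -95.65
```

View pics/w28.png

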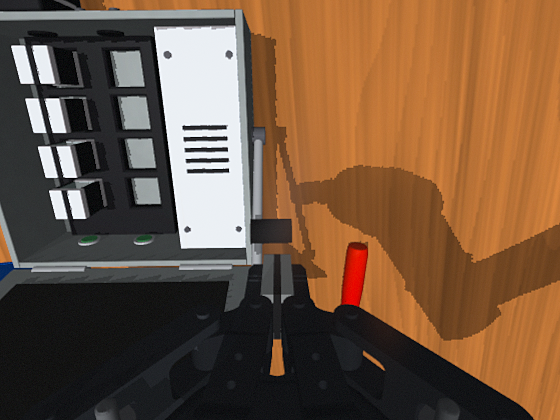

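View pics/s28c.png

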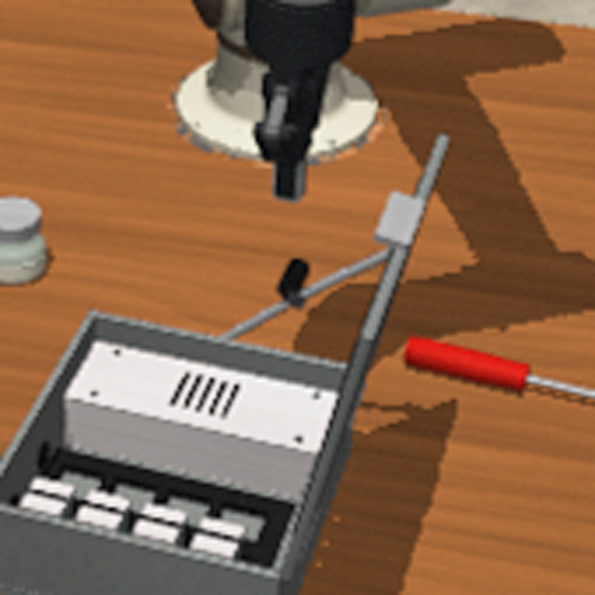

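```bash
python3 -c "
from h import *
im,d,T=load('w28')
for u,v in[(265,225),(280,225),(272,231),(272,238),(285,240),(252,231),(290,231)]: print(u,v,dep('wrist',u,v,d,T).round(1))
for z in (141,150): print(z,atz('wrist',272,220,z,T).round(1),atz('wrist',272,242,z,T).round(1),atz('wrist',250,231,z,T).round(1),atz('wrist',291,231,z,T).round(1))
"
```

```text
265 225 [471.3  84.7 144.9]
280 225 [460.6  86.5 143. ]
272 231 [466.6  88.6 147.6]
272 238 [467.2  94.3 147.1]
285 240 [458.1  96.9 147. ]
252 231 [480.7  87.1 147.9]
290 231 [453.9  90.5 146.4]
141 [466.1  82.9 141. ] [467.9 100.4 141. ] [483.   89.9 141. ] [453.1  93.  141. ]
150 [465.7  79.3 150. ] [467.4  96.1 150. ] [481.9  86.  150. ] [453.2  89.  150. ]
```

Emit:
drive_tool:
  moves:
    - [[0, -0.004, -0.002, 0.01, 0.008, -0.003, -0.008], [0, -0.005, -0.002, 0.015, 0, 0, 0], [0, 0, 0, 0.012, 0, 0, 0], [0, 0, 0, 0, 0, 0, 0]]

```text
clock: 49.15
position: [471.2, 89.7, 169.9]
ee_rot: [-0.672, 0.741, -0.0, -0.0]
contact_force: [0.8, -0.9, 0.9]
gripper_width: 0.0
```

```bash
./p.sh 466.5 92 150 -95.2
```

```text
turn [-0.0001 -0.0006 -0.0066] rows 1 -> [-0.0001 -0.0006 -0.0066]
shift [-0.0019  0.0049  0.0199] rows 1 -> [-0.0019  0.0049  0.0199] | in current axes [-0.0019  0.0049  0.0199]
at [471.2  89.7 169.9] yaw -95.58
```

Emit:
drive_tool:
  moves:
    - [[0, -0.002, 0.005, 0.004, 0, 0, -0.006], [0, 0, 0, 0.005, 0, 0, 0], [0, 0, 0, 0.005, 0, 0, 0], [0, 0, 0, 0, 0, 0, 0]]

```text
clock: 49.55
position: [467.7, 91.5, 155.4]
ee_rot: [-0.673, 0.739, -0.001, 0.0]
contact_force: [-0.0, 0.6, 0.2]
gripper_width: 0.1
```

```bash
./p.sh 466.5 92 150 -95.2
```

```text
turn [-0.0011 -0.0005 -0.0024] rows 1 -> [-0.0011 -0.0005 -0.0024]
shift [-0.0003  0.0013  0.0054] rows 1 -> [-0.0003  0.0013  0.0054] | in current axes [-0.0003  0.0013  0.0054]
at [467.7  91.5 155.4] yaw -95.34
```

Emit:
drive_tool:
  moves:
    - [[0, 0, 0.001, 0.004, 0, 0, 0], [0, 0, 0, 0.004, 0, 0, 0], [0, 0, 0, 0.005, 0, 0, 0], [0, 0, 0, 0.005, 0, 0, 0]]

```text
clock: 49.95
position: [470.4, 95.5, 140.7]
ee_rot: [-0.674, 0.739, -0.001, 0.007]
contact_force: [-5.5, 6.8, 8.8]
gripper_width: 0.0
```

Emit:
drive_tool:
  moves:
    - [[0, 0.001, 0.001, 0.006, -0.004, 0.001, 0], [0, 0, 0.001, 0.006, -0.002, 0, 0], [0, 0, 0.001, 0.006, -0.002, 0, 0]]

```text
clock: 50.25
position: [473.5, 102.4, 129.5]
ee_rot: [-0.675, 0.737, 0.0, 0.015]
contact_force: [-7.0, 7.1, 14.7]
gripper_width: 0.1
```

```bash
./p.sh 466.5 92 125 -95.2; python3 -c "
from h import *
snap('scene','s29')
a=cv2.imread('pics/s29.png');cv2.imwrite('pics/s29c.png',cv2.resize(a[130:300,240:410],None,fx=3.5,fy=3.5,interpolation=cv2.INTER_CUBIC))"
```

```text
turn [-0.0197  0.0221  0.0033] rows 1 -> [-0.0197  0.0221  0.0033]
shift [0.011  0.0061 0.0045] rows 1 -> [0.011  0.0061 0.0045] | in current axes [0.011  0.0062 0.0042]
at [473.5 102.4 129.5] yaw -95.0
```

View pics/s29c.png

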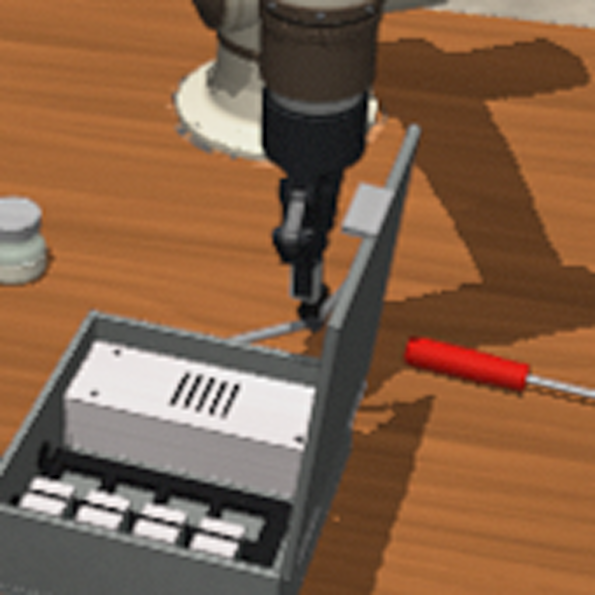

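Emit:
drive_tool:
  moves:
    - [[0, 0.003, 0.001, -0.01, -0.01, 0.01, 0], [0, 0.006, 0.002, -0.02, -0.005, 0.005, 0], [0, 0.006, 0.002, -0.025, 0, 0, 0], [0, 0.005, 0.002, -0.025, 0, 0, 0], [0, 0, 0, 0, 0, 0, 0]]

```text
clock: 50.8
position: [464.2, 83.1, 211.3]
ee_rot: [-0.676, 0.736, 0.0, 0.004]
contact_force: [0.1, 0.4, -0.3]
gripper_width: 0.2
```

```bash
./p.sh 466.5 80 210 -95.2; python3 -c "
from h import *
snap('scene','s30');snap('side','d30');snap('wrist','w30')
a=cv2.imread('pics/s30.png');cv2.imwrite('pics/s30c.png',cv2.resize(a[130:300,240:410],None,fx=3.5,fy=3.5,interpolation=cv2.INTER_CUBIC))
a=cv2.imread('pics/d30.png');cv2.imwrite('pics/d30c.png',cv2.resize(a[110:260,220:380],None,fx=4.5,fy=4,interpolation=cv2.INTER_CUBIC))"
```

```text
turn [-0.0051  0.0069  0.006 ] rows 1 -> [-0.0051  0.0069  0.006 ]
shift [ 0.0029 -0.0025  0.0013] rows 1 -> [ 0.0029 -0.0025  0.0013] | in current axes [ 0.0029 -0.0025  0.0013]
at [464.2  83.1 211.3] yaw -94.86
```

View pics/s30c.png

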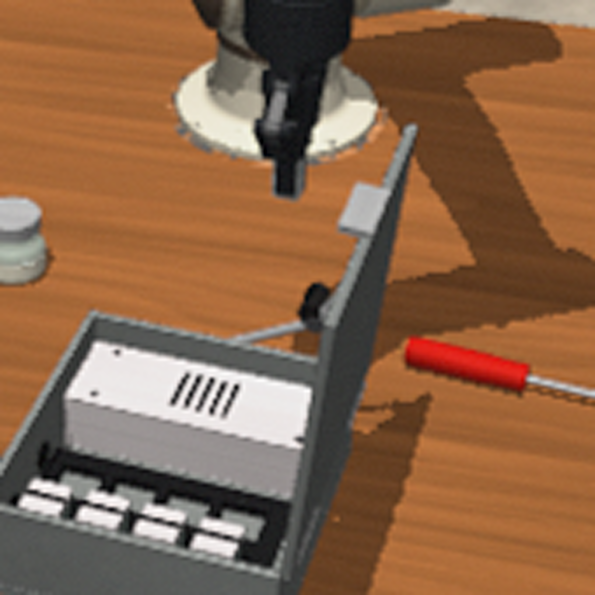

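View pics/w30.png

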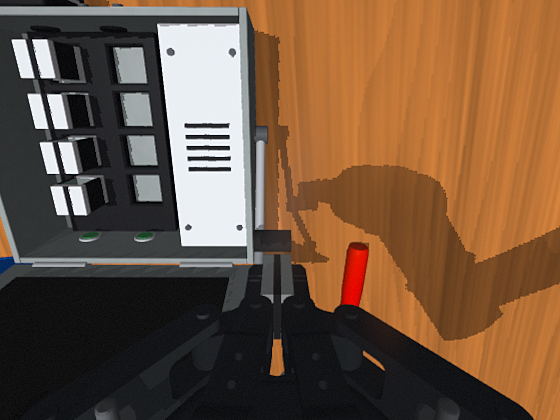

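Emit:
drive_tool:
  moves:
    - [[0, 0, 0, -0.035, -0.005, 0.007, 0.006], [0, 0, 0, -0.035, 0, 0, 0], [0, 0, 0, -0.035, 0, 0, 0], [0, 0, 0, -0.035, 0, 0, 0], [0, 0, 0, 0, 0, 0, 0]]

```text
clock: 51.45
position: [461.3, 82.6, 344.3]
ee_rot: [-0.674, 0.739, 0.004, -0.012]
contact_force: [0.1, -0.1, -0.3]
gripper_width: 0.2
```

```bash
python3 -c "
from h import *
print(b2w(0,195));plan([*b2w(0,195),355],-95.2)
im,d=arm.get_image('scene');a=cv2.imread('pics/s30.png')
"
```

```text
[614.47335314 226.89745773]
turn [ 0.0227 -0.0128 -0.0009] rows 1 -> [ 0.0227 -0.0128 -0.0009]
shift [-0.1576 -0.1395 -0.0107] rows 5 -> [-0.0315 -0.0279 -0.0021] | in current axes [-0.1576 -0.1391 -0.0159]
at [461.3  82.6 344.3] yaw -95.25
```

Emit:
drive_tool:
  moves:
    - [[0, 0, 0, -0.012, 0.022, -0.012, 0], [0, -0.028, -0.024, -0.003, 0, 0, 0], [0, -0.028, -0.024, -0.003, 0, 0, 0], [0, -0.028, -0.024, -0.003, 0, 0, 0], [0, -0.028, -0.024, -0.003, 0, 0, 0], [0, -0.028, -0.024, -0.003, 0, 0, 0], [0, -0.012, -0.013, 0, 0, 0, 0], [0, 0, 0, 0, 0, 0, 0], [0, 0, 0, 0, 0, 0, 0]]

```text
clock: 52.4
position: [608.2, 225.6, 356.1]
ee_rot: [-0.674, 0.739, 0.003, -0.011]
contact_force: [-0.9, 0.1, 0.1]
gripper_width: 0.2
```

```bash
python3 -c "
from h import *
plan([*b2w(0,195),265],-95.2)
snap('side','d31');snap('scene','s31')
a=cv2.imread('pics/s31.png');cv2.imwrite('pics/s31c.png',cv2.resize(a[80:300,240:460],None,fx=2.7,fy=2.7,interpolation=cv2.INTER_CUBIC))
"
```

```text
turn [ 0.0187 -0.0117 -0.0018] rows 1 -> [ 0.0187 -0.0117 -0.0018]
shift [-0.0019 -0.0061  0.0911] rows 3 -> [-0.0006 -0.002   0.0304] | in current axes [-0.0029 -0.0078  0.091 ]
at [608.2 225.6 356.1] yaw -95.29
```

View pics/s31c.png

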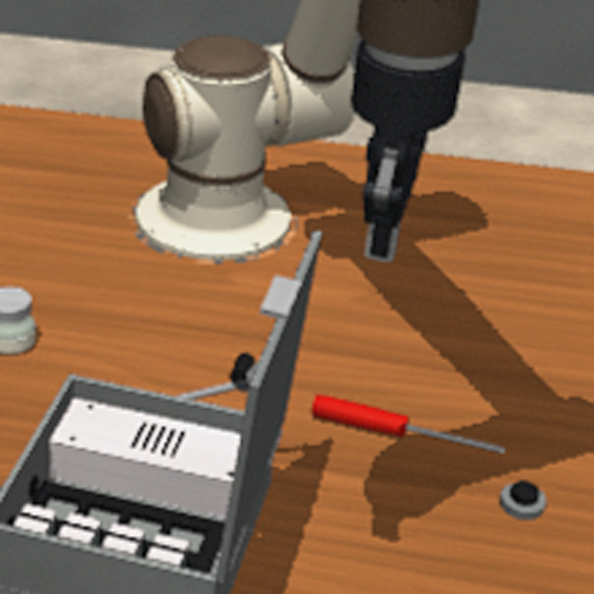

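Clear behind the lid. Descend to z≈265 there.

Emit:
drive_tool:
  moves:
    - [[0, -0.002, -0.006, 0.01, 0.018, -0.012, 0], [0, -0.002, 0, 0.022, 0, 0, 0], [0, -0.002, 0, 0.022, 0, 0, 0], [0, -0.002, 0, 0.022, 0, 0, 0], [0, 0, 0, 0.01, 0, 0, 0], [0, 0, 0, 0, 0, 0, 0]]

```text
clock: 53.1
position: [611.4, 228.1, 274.5]
ee_rot: [-0.673, 0.74, -0.001, 0.005]
contact_force: [-0.6, -0.3, 0.2]
gripper_width: 0.1
```

```bash
python3 -c "
from h import *
plan([*b2w(0,170),265],-95.2)
snap('wrist','w32')
a=R=1
p=tcp()[:3,3];al=np.radians(5.2);print('box',np.cos(al)*(p[0]-BOX[0])-np.sin(al)*(p[1]-BOX[1]),np.sin(al)*(p[0]-BOX[0])+np.cos(al)*(p[1]-BOX[1]))
"
```

```text
turn [-0.0079  0.0059 -0.0044] rows 1 -> [-0.0079  0.0059 -0.0044]
shift [ 0.0259 -0.0031  0.0095] rows 1 -> [ 0.0259 -0.0031  0.0095] | in current axes [ 0.026  -0.0032  0.0094]
at [611.4 228.1 274.5] yaw -95.45
box -2.7232198744754736 196.11623465927363
```

View pics/w32.png

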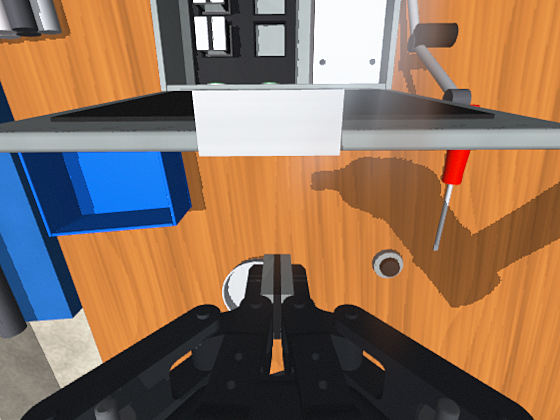

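```bash
cat >> h.py <<'E'
def w2b(p):
    al=np.radians(-BOX[2]);x,y=p[0]-BOX[0],p[1]-BOX[1];return np.round([np.cos(al)*x-np.sin(al)*y,np.sin(al)*x+np.cos(al)*y,p[2]],1)
E
python3 -c "
from h import *
im,d,T=load('w32')
for u,v in[(268,152),(268,140),(268,100),(120,143),(120,130),(400,140),(400,128)]: print(u,v,w2b(dep('wrist',u,v,d,T)))
"
```

```text
268 152 [2.000e-01 1.298e+02 3.074e+02]
268 140 [2.000e-01 1.258e+02 3.059e+02]
268 100 [-1.000e-01  1.125e+02  3.074e+02]
120 143 [ 54.6 127.3 301.5]
120 130 [ 54.8 122.9 299.4]
400 140 [-48.  126.8 300.2]
400 128 [-47.9 122.6 299. ]
```

Emit:
drive_tool:
  moves:
    - [[0, 0.012, -0.003, 0, -0.008, 0.006, -0.004], [0, 0.014, 0, 0, 0, 0, 0], [0, 0.014, 0, 0, 0, 0, 0], [0, 0.01, 0, 0, 0, 0, 0]]

```text
clock: 53.55
position: [611.5, 174.9, 279.9]
ee_rot: [-0.675, 0.738, -0.002, 0.004]
contact_force: [0.4, 0.7, 0.4]
gripper_width: 0.2
```

```bash
python3 -c "
from h import *
print(w2b(tcp()[:3,3]));plan([*b2w(0,118),278],-95.2)"
```

```text
[  1.7 142.9 279.9]
turn [-0.0072  0.0033  0.0011] rows 1 -> [-0.0072  0.0033  0.0011]
shift [0.0249 0.0017 0.0019] rows 1 -> [0.0249 0.0017 0.0019] | in current axes [0.0249 0.0018 0.0018]
at [611.5 174.9 279.9] yaw -95.14
```

Emit:
drive_tool:
  moves:
    - [[0, 0.008, 0.002, 0, -0.007, 0.003, 0.001], [0, 0.009, 0, 0, 0, 0, 0], [0, 0.01, 0, 0, 0, 0, 0], [0, 0.01, 0, 0.001, 0, 0, 0], [0, 0.01, 0, 0.001, 0, 0, 0]]

```text
clock: 54.05
position: [606.0, 125.9, 280.0]
ee_rot: [-0.674, 0.738, 0.0, 0.004]
contact_force: [0.6, 2.8, 0.2]
gripper_width: 0.5
```

```bash
python3 -c "
from h import *
print(w2b(tcp()[:3,3]));plan([*b2w(0,68),273],-95.2)"
```

```text
[  0.7  93.7 280. ]
turn [-0.0058  0.0067  0.0001] rows 1 -> [-0.0058  0.0067  0.0001]
shift [0.0257 0.0007 0.007 ] rows 1 -> [0.0257 0.0007 0.007 ] | in current axes [0.0257 0.0008 0.0068]
at [606.  125.9 280. ] yaw -95.19
```

Emit:
drive_tool:
  moves:
    - [[0, 0.009, 0.001, 0.002, -0.006, 0.006, 0], [0, 0.009, 0, 0.002, 0, 0, 0], [0, 0.009, 0, 0.003, 0, 0.001, 0], [0, 0.009, 0, 0.003, 0, 0.001, 0], [0, 0.009, 0, 0.003, 0, 0.001, 0], [0, 0.009, 0, 0.004, 0, 0.001, 0]]

```text
clock: 54.65
position: [600.2, 66.8, 262.5]
ee_rot: [-0.674, 0.738, -0.002, -0.001]
contact_force: [1.1, 1.6, 0.8]
gripper_width: 0.5
```

```bash
python3 -c "
from h import *
print(w2b(tcp()[:3,3]));plan([*b2w(0,0),240],-95.2)"
```

```text
[  0.3  34.2 262.5]
turn [-0.0015 -0.0048  0.0001] rows 1 -> [-0.0015 -0.0048  0.0001]
shift [0.0342 0.0003 0.0225] rows 1 -> [0.0342 0.0003 0.0225] | in current axes [0.0341 0.0004 0.0227]
at [600.2  66.8 262.5] yaw -95.19
```

Emit:
drive_tool:
  moves:
    - [[0, 0.0085, 0, 0.0045, -0.001, -0.004, 0], [0, 0.0085, 0, 0.0045, 0, 0, 0], [0, 0.0078, 0, 0.0055, 0, 0, 0], [0, 0.0078, 0, 0.0055, 0, 0, 0], [0, 0.0078, 0, 0.0055, 0, 0, 0], [0, 0.007, 0, 0.006, 0, 0, 0]]

```text
clock: 55.25
position: [595.2, 14.5, 227.7]
ee_rot: [-0.674, 0.739, -0.0, -0.001]
contact_force: [1.9, 1.6, 2.2]
gripper_width: -0.0
```

```bash
python3 -c "
from h import *
p=w2b(tcp()[:3,3]);print(p,np.hypot(107.5-p[1]+11,p[2]-85),np.degrees(np.arctan2(p[2]-85,118.5-p[1])));plan([*b2w(0,-50),182],-95.2)"
```

```text
[ 1.000e-01 -1.830e+01  2.277e+02] 197.68037333028283 46.209284086349385
turn [ 0.0007 -0.0013 -0.0005] rows 1 -> [ 0.0007 -0.0013 -0.0005]
shift [0.0317 0.0001 0.0457] rows 2 -> [0.0158 0.     0.0229] | in current axes [0.0316 0.     0.0458]
at [595.2  14.5 227.7] yaw -95.23
```

Emit:
drive_tool:
  moves:
    - [[0, 0.006, 0, 0.007, 0, -0.001, 0], [0, 0.006, 0, 0.007, 0, 0, 0], [0, 0.0055, 0, 0.0075, 0, 0, 0], [0, 0.005, 0, 0.008, 0, 0, 0], [0, 0.0045, 0, 0.008, 0, 0, 0], [0, 0.004, 0, 0.008, 0, 0, 0]]

```text
clock: 55.85
position: [591.2, -20.8, 178.5]
ee_rot: [-0.674, 0.739, 0.0, -0.002]
contact_force: [-0.2, 0.0, 1.0]
gripper_width: 0.1
```

```bash
python3 -c "
from h import *
p=w2b(tcp()[:3,3]);print(p,np.hypot(107.5-p[1]+11,p[2]-85),np.degrees(np.arctan2(p[2]-85,118.5-p[1])));plan([*b2w(0,-72),137],-95.2)"
```

```text
[ -0.8 -53.8 178.5] 196.03453777332197 28.48683178657158
turn [ 0.0027 -0.0027 -0.0008] rows 1 -> [ 0.0027 -0.0027 -0.0008]
shift [ 0.0182 -0.0008  0.0415] rows 2 -> [ 0.0091 -0.0004  0.0207] | in current axes [ 0.0181 -0.0009  0.0415]
at [591.2 -20.8 178.5] yaw -95.25
```

Emit:
drive_tool:
  moves:
    - [[0, 0.004, -0.001, 0.008, 0.002, -0.003, 0], [0, 0.0035, 0, 0.0085, 0, 0, 0], [0, 0.003, 0, 0.0085, 0, 0, 0], [0, 0.0025, 0, 0.008, 0, 0, 0], [0, 0.002, 0, 0.008, 0, 0, 0]]

```text
clock: 56.35
position: [589.7, -37.6, 132.9]
ee_rot: [-0.674, 0.739, 0.001, -0.001]
contact_force: [0.3, 0.2, 0.9]
gripper_width: 0.3
```

```bash
python3 -c "
from h import *
p=w2b(tcp()[:3,3]);print(p,np.hypot(107.5-p[1]+11,p[2]-85),np.degrees(np.arctan2(p[2]-85,118.5-p[1])));plan([*b2w(0,-74),93],-95.2)
snap('scene','s33')
a=cv2.imread('pics/s33.png');cv2.imwrite('pics/s33c.png',cv2.resize(a[130:320,200:410],None,fx=3.5,fy=3.1,interpolation=cv2.INTER_CUBIC))"
```

```text
[ -0.7 -70.6 132.9] 195.07234555415587 14.214334960508175
turn [ 0.0031 -0.0001 -0.0012] rows 1 -> [ 0.0031 -0.0001 -0.0012]
shift [ 0.0034 -0.0007  0.0399] rows 1 -> [ 0.0034 -0.0007  0.0399] | in current axes [ 0.0034 -0.0008  0.0399]
at [589.7 -37.6 132.9] yaw -95.27
```

View pics/s33c.png

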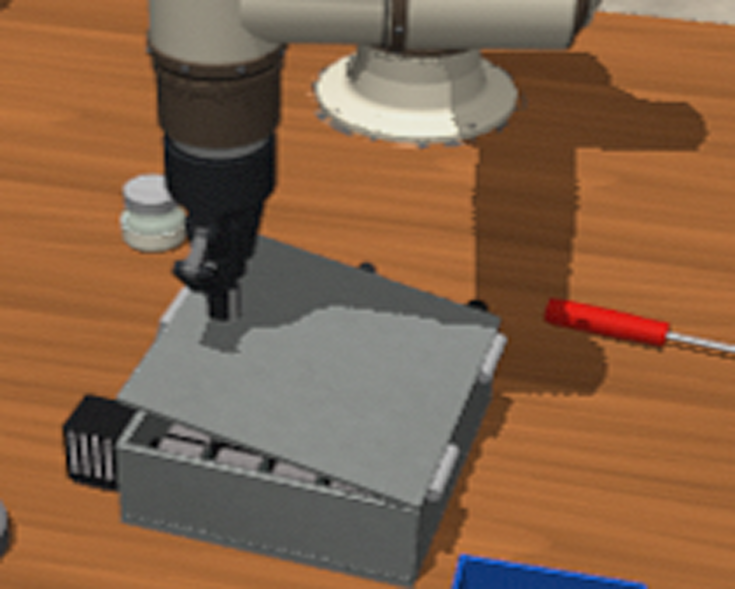

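Lid nearly shut. Press down the rest slowly.

Emit:
drive_tool:
  moves:
    - [[0, 0.001, 0, 0.007, 0.002, 0, 0], [0, 0.001, 0, 0.007, 0, 0, 0], [0, 0, 0, 0.006, 0, 0, 0], [0, 0, 0, 0.005, 0, 0, 0]]

```text
clock: 56.8
position: [588.3, -39.8, 104.2]
ee_rot: [-0.674, 0.739, 0.001, -0.002]
contact_force: [0.1, -0.1, 1.3]
gripper_width: -0.2
```

Emit:
drive_tool:
  moves:
    - [[0, 0, 0, 0.005, 0, 0, 0], [0, 0, 0, 0.004, 0, 0, 0], [0, 0, 0, 0.004, 0, 0, 0]]

```text
clock: 57.1
position: [588.3, -39.6, 92.8]
ee_rot: [-0.674, 0.738, 0.001, -0.002]
contact_force: [-11.8, 3.5, 34.2]
gripper_width: 0.3
```

Emit:
drive_tool:
  moves:
    - [[0, 0, 0, 0.001, 0, 0, 0], [0, 0, 0, 0, 0, 0, 0], [0, 0, 0, -0.01, 0, 0, 0], [0, 0, 0, -0.02, 0, 0, 0], [0, 0, 0, -0.03, 0, 0, 0], [0, 0, 0, -0.03, 0, 0, 0], [0, 0, 0, 0, 0, 0, 0]]

```text
clock: 57.8
position: [588.9, -39.2, 186.4]
ee_rot: [-0.675, 0.738, 0.001, -0.002]
contact_force: [-0.0, 0.2, 0.5]
gripper_width: 0.1
```

```bash
python3 -c "
from h import *
im,d,T=snap('wrist','w34');snap('scene','s34');D=np.load('pics/s34.npy')
a=cv2.imread('pics/s34.png');cv2.imwrite('pics/s34c.png',cv2.resize(a[130:320,200:470],None,fx=2.9,fy=2.9,interpolation=cv2.INTER_CUBIC))
for bx,by in [(90,-90),(90,0),(90,90),(0,60),(-60,60),(60,-90)]:
    u,v=proj('scene',[*b2w(bx,by),91]);print(bx,by,w2b(dep('scene',u,v,D)))
"
```

```text
90 -90 [ 94.  -88.2  95.1]
90 0 [92.8  0.9 93.8]
90 90 [88.4 89.6 89.4]
0 60 [ 1.5 60.4 92.4]
-60 60 [-58.5  60.3  92.3]
60 -90 [ 60.6 -89.7  91.6]
```

View pics/s34c.png

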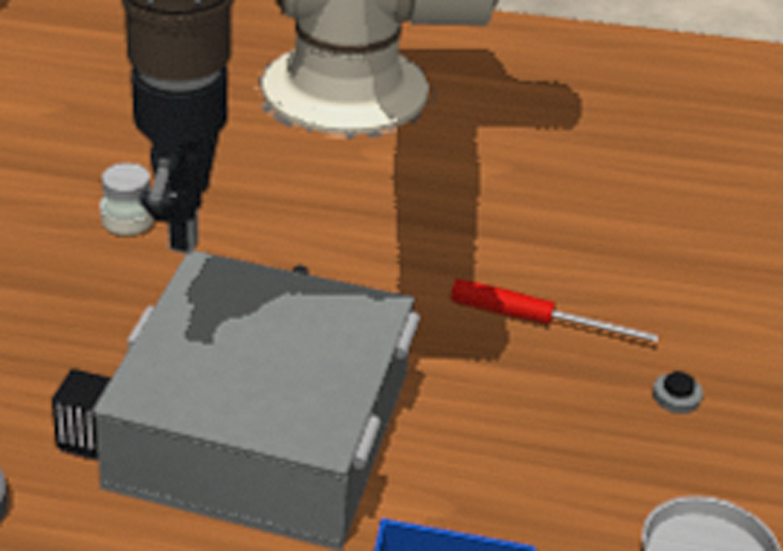

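```bash
python3 -c "
from h import *
D=np.load('pics/s34.npy')
for u,v in[(434.5,261.5),(434,262.5),(434,267),(428,266)]:print(dep('scene',u,v,D).round(1))
D=np.load('pics/side0.npy')
for u,v in[(242.2,185.7),(242.2,184.5),(242.2,188.5)]:print('side',dep('side',u,v,D).round(1))
plan([465,372,160],-95.2)
"
```

```text
[472.6 393.9  24.2]
[474.4 393.   22.1]
[481.1 394.8  12.3]
[481.2 379.3  12.6]
side [463.6 378.3  22.7]
side [466.1 396.5  14.3]
side [463.1 380.7   7.5]
turn [ 0.0125 -0.0025 -0.0001] rows 1 -> [ 0.0125 -0.0025 -0.0001]
shift [-0.3984  0.1581  0.0223] rows 10 -> [-0.0398  0.0158  0.0022] | in current axes [-0.3985  0.1578  0.0233]
at [586.3 -39.1 182.3] yaw -95.2
```

Emit:
drive_tool:
  moves:
    - [[0, -0.036, 0.013, 0, 0.01, -0.002, 0], [0, -0.039, 0.014, 0.001, 0, 0, 0], [0, -0.039, 0.014, 0.001, 0, 0, 0], [0, -0.039, 0.014, 0.001, 0, 0, 0], [0, -0.039, 0.014, 0.001, 0, 0, 0], [0, -0.039, 0.014, 0.001, 0, 0, 0], [0, -0.039, 0.014, 0.001, 0, 0, 0], [0, -0.039, 0.014, 0.001, 0, 0, 0], [0, -0.039, 0.014, 0.001, 0, 0, 0], [0, -0.03, 0.01, 0.001, 0, 0, 0], [0, 0, 0, 0, 0, 0, 0], [0, 0, 0, 0, 0, 0, 0]]

```text
clock: 59.1
position: [475.4, 359.5, 155.2]
ee_rot: [-0.672, 0.74, 0.003, -0.016]
contact_force: [-0.1, -0.5, -0.5]
gripper_width: 0.1
```

```bash
./p.sh 470 385 120 -95.2; python3 -c "
from h import *
snap('wrist','w35')"
```

```text
turn [ 0.0267 -0.0192 -0.0062] rows 1 -> [ 0.0267 -0.0192 -0.0062]
shift [-0.0249  0.0077  0.0352] rows 1 -> [-0.0249  0.0077  0.0352] | in current axes [-0.0255  0.0069  0.0349]
at [475.4 359.5 155.2] yaw -95.54
```

View pics/w35.png

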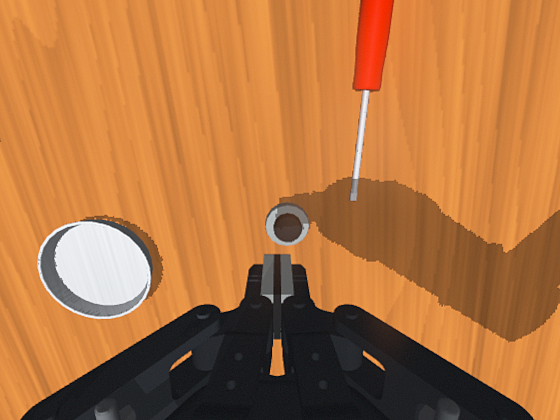

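```bash
python3 -c "
from h import *
im,d,T=load('w35')
for u,v in[(288,228),(285,225),(291,231),(288,222)]:print(dep('wrist',u,v,d,T).round(1))
a=cv2.imread('pics/w35.png');cv2.imwrite('pics/w35c.png',cv2.resize(a[190:260,250:330],None,fx=6,fy=6,interpolation=cv2.INTER_CUBIC))"
```

```text
[465.3 393.1  21.8]
[467.9 389.6  21.9]
[462.7 396.6  21.6]
[464.8 387.1  21.5]
```

View pics/w35c.png

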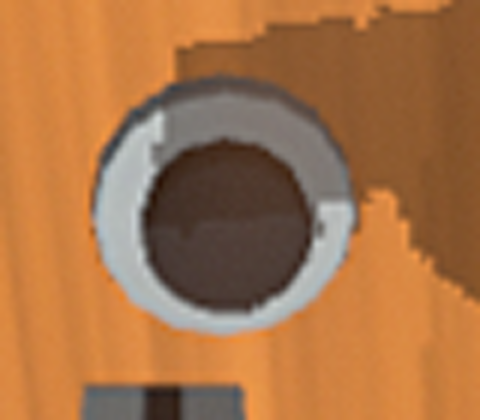

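Emit:
drive_tool:
  moves:
    - [[0, -0.016, 0.006, 0.01, 0.026, -0.019, -0.006], [0, -0.017, 0.006, 0.02, 0, 0, 0], [0, 0, 0, 0.02, 0, 0, 0], [0, 0, 0, 0.02, 0, 0, 0], [0, 0, 0, 0.015, 0, 0, 0], [0, 0, 0, 0, 0, 0, 0]]

```text
clock: 59.75
position: [468.4, 385.7, 66.4]
ee_rot: [-0.67, 0.742, -0.0, -0.001]
contact_force: [-0.2, 0.5, -0.7]
gripper_width: 0.3
```

```bash
./p.sh 465.3 392.5 35 -95.2
```

```text
turn [ 0.0015 -0.0024 -0.0109] rows 1 -> [ 0.0015 -0.0024 -0.0109]
shift [-0.0065  0.0037  0.0314] rows 1 -> [-0.0065  0.0037  0.0314] | in current axes [-0.0065  0.0038  0.0314]
at [468.4 385.7  66.4] yaw -95.82
```

Emit:
drive_tool:
  moves:
    - [[0, -0.006, 0.004, 0.005, 0.001, -0.002, -0.01], [0, 0, 0, 0.01, 0, 0, 0], [0, 0, 0, 0.01, 0, 0, 0], [0, 0, 0, 0, 0, 0, 0]]

```text
clock: 60.15
position: [466.4, 391.3, 41.5]
ee_rot: [-0.673, 0.739, 0.0, 0.001]
contact_force: [-0.1, -0.5, 0.9]
gripper_width: 0.3
```

```bash
./p.sh 465.3 392.5 25 -95.2; python3 -c "
from h import *
snap('wrist','w36')"
```

```text
turn [-0.0012  0.002  -0.0028] rows 1 -> [-0.0012  0.002  -0.0028]
shift [-0.0011  0.0012  0.0165] rows 1 -> [-0.0011  0.0012  0.0165] | in current axes [-0.001   0.0013  0.0165]
at [466.4 391.3  41.5] yaw -95.36
```

View pics/w36.png

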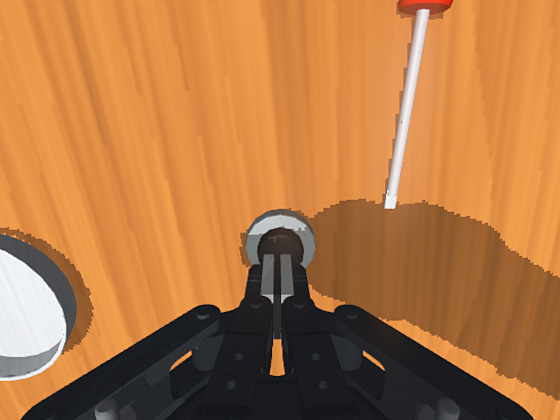

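Aligned over the button. Press.

Emit:
drive_tool:
  moves:
    - [[0, -0.001, 0.001, 0.006, -0.001, 0.002, 0], [0, 0, 0, 0.006, 0, 0, 0], [0, 0, 0, 0.005, 0, 0, 0], [0, 0, 0, 0.004, 0, 0, 0], [0, 0, 0, 0.003, 0, 0, 0]]

```text
clock: 60.7
position: [466.6, 394.1, 18.1]
ee_rot: [-0.674, 0.739, -0.0, 0.002]
contact_force: [-0.4, -0.5, 3.9]
gripper_width: -0.4
```

Emit:
drive_tool:
  moves:
    - [[0, 0, 0, 0.003, 0, 0, 0], [0, 0, 0, 0.003, 0, 0, 0], [0, 0, 0, 0.003, 0, 0, 0]]

```text
clock: 61.0
position: [466.8, 394.1, 15.9]
ee_rot: [-0.675, 0.738, -0.001, 0.002]
contact_force: [-5.8, -3.9, 19.8]
gripper_width: 0.1
```

Emit:
drive_tool:
  moves:
    - [[0, 0, 0, 0.003, 0, 0, 0], [0, 0, 0, 0.002, 0, 0, 0]]

```text
clock: 61.2
position: [466.7, 394.1, 16.1]
ee_rot: [-0.676, 0.737, -0.002, 0.002]
contact_force: [-2.5, -1.1, 7.5]
gripper_width: 0.2
```

Emit:
drive_tool:
  moves:
    - [[0, 0, 0, -0.01, 0, 0, 0], [0, 0, 0, -0.02, 0, 0, 0], [0, 0, 0, -0.03, 0, 0, 0], [0, 0, 0, -0.04, 0, 0, 0], [0, 0, 0, -0.04, 0, 0, 0], [0, 0, 0, -0.02, 0, 0, 0], [0, 0, 0, 0, 0, 0, 0], [0, 0, 0, 0, 0, 0, 0], [0, 0, 0, 0, 0, 0, 0]]

```text
clock: 62.1
position: [465.4, 393.5, 182.2]
ee_rot: [-0.675, 0.738, -0.001, 0.002]
contact_force: [0.1, -0.8, 0.5]
gripper_width: -0.1
```

```bash
python3 -c "
from h import *
im,d,T=snap('wrist','w37');snap('scene','s37');snap('side','d37')
u,v=proj('wrist',[465.3,392.8,21.7],T);print(u,v,dep('wrist',u,v,d,T))
D=np.load('pics/s37.npy')
for bx,by in [(90,-90),(0,-90),(-90,-90),(0,0),(90,90),(-60,60)]:
    u,v=proj('scene',[*b2w(bx,by),91]);print(bx,by,w2b(dep('scene',u,v,D)))
"
```

```text
278.63186788055947 184.11915681737926 [465.30657396 392.87460144  21.43017196]
90 -90 [ 91.6 -89.3  92.6]
0 -90 [  1.9 -89.2  92.7]
-90 -90 [-88.4 -89.4  92.3]
0 0 [ 1.9  0.6 92.7]
90 90 [93.6 90.9 94.7]
-60 60 [-58.3  60.4  92.5]
```

View pics/s37.png

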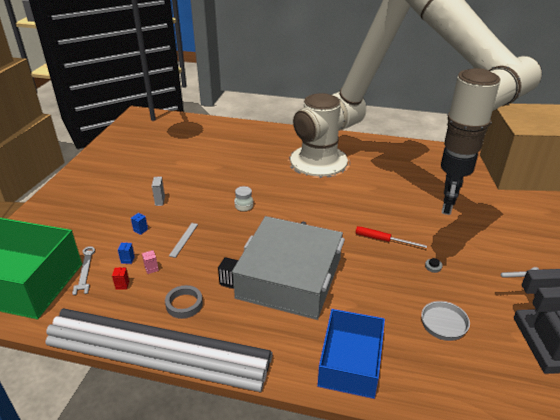

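View pics/d37.png

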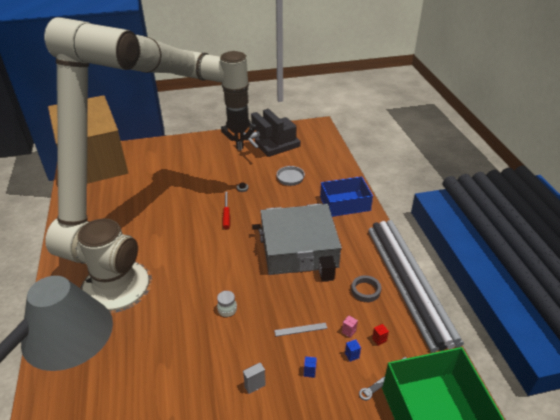

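```bash
python3 -c "
from bench import arm
print(arm.job_done())"
```

```text
the job is handed in; nothing more can be done
None
```

All four cells are standing in the lit (far) row and the lid is shut. The start button has been pressed and let go, and I handed the job in at about 62 s; `job_done` gives no verdict.

**Checks that passed**
- **Cells:** with the lid still open, all four caps were about 60 mm above the bench (59–61.5 mm in the depth image), so they are fully home. Their cap lines ran along the light path.
- **Knee and lid:** pressing the knee about 20 mm folded the stay with the lid still nearly upright. I lowered the lid at about 0.5 rad/s. Its top measured 92–95 mm all over, so it lies flat and shut, and it still did after the button press.
- **Button:** it went down until it stopped at about 20 N, roughly 5.7 mm by the arm's reading, and is back at its starting height.
- **Bystanders:** the jar, tape, screwdriver, rule and coloured look-alikes looked unmoved in the final pictures. The robot was touching nothing.

**What went wrong**
- While I was putting in the first cell, the wrist came to rest on the lid's top edge. I backed off, set the cell on the deck and gripped it higher, and used that grip for the other three. I can't read the force of that contact directly, but the wrist reading stayed at a few newtons.

**Not measured**
- I could not read the joint values for the knee, lid or button. Those results come from the pictures, the tool position and the forces.

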